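# Hook the vial tray out from under the bench riser

## Robot

A 6-joint arm with a two-finger parallel gripper is mounted at the origin on a cart in front of the work surface, level with it; the furniture and walls round the work are solid. World frame = base frame: x ahead of the robot, y to its left, z up, the work surface at z = 0. Lengths are in m, angles in rad, forces in N, time in s.
With the tool pointing down it reaches from about 0.225 to 0.725 m from the base axis. Payload 3.1 kg.
Tool frame: the origin (TCP) lies midway between the tips of the shut fingers; the grasp point (between the pads) lies 19 mm behind it (manip.grip_point_offset is the distance from the TCP to the grasp point, in m); z points along the fingers, y is the direction in which the jaws open and shut (so a half turn about z gives the same grasp; the last joint's range is limited). The gripper opens to 85 mm and grips with 20 to 120 N. Pads are 22 mm wide; open, the fingers measure 114 mm over their backs; the gripper's body (76 mm by 85 mm) begins 54 mm behind the grasp point. The pads swing forward as they close: fully open they stand 13 mm farther back than shut.
Start: joints at [1.2, 0.048, 0.099, 1.622, 0, 1.443], TCP at [0.126, 0.51, 0.192] pointing down, gripper open.
Joint ranges: [-2.91, 2.91], [-0.99, 1.94], [-1.21, 1.42], [-2.12, 2.29], [-1.49, 1.47], [-3.14, 3.14]. Speed limits (rad/s): [2.79, 2.79, 3.14, 3.14, 3.14, 3.14].

## Interface

Orientations are given as a rotation vector (axis times angle).
In Python, from cell import monitor, optics, manip, masks_of, place_of gives the robot as it stands.
- The arm moves only by the shell command python3 -m jog 'ROWS' [FORCE]. ROWS is JSON, a list of rows, each a list of 3 entries, a list of its own where there are three numbers: the turn, a rotation vector about the world's x, y, z in degrees, then the shift along the world's x, y, z in m, then the opening, from 0 (shut) to 1 (fully open). In form: [[[wx, wy, wz], [tx, ty, tz], fingers], ...]. A call has exactly 8 rows; each row shifts and turns the pose as measured when the row begins; what a row does not reach is not made up. A row lasts 1/12 s, in which the tool goes at most 41.7 mm and 7.16 degrees, less where a joint would pass 70% of its speed; a pose out of reach is approached as far as the arm can. A call is refused whole if a number of a shift passes 0.0417 or a number of a turn 7.16, either way. A call with a gripper value outside its range is refused whole. The fingers move at their own pace and stop on an object; FORCE is the grip in N (left out, the last holds). Time passes only in rows, so rows that do not move let the fingers close, or fill a call up. It gives the time, the measured TCP pose, the force and the opening at its end, in the units of the state.
- monitor.read_state(): the state, without advancing time (a new reading comes with each control period).
- optics.capture(name): name is "side" or "top" or "wrist"; returns a dict with "color" (384x512x3 uint8, red, green, blue), "fx", "fy", "cx", "cy" (pixels), "rvec" (rotation vector, rad) and "tvec" (3), from world to camera coordinates, as OpenCV has them; the wrist camera has in their place "mount" (4x4, takes a point from camera to tool coordinates, whose origin is the TCP and whose axes are the flange's). Camera axes: x right, y down, z forward; pixel columns grow to the right and rows downward; lengths in m; the calibration is good to about 2 mm. A picture is of the moment at which its call begins: read the wrist's pose just before it. There is no depth.
- manip.job_done(): hands the job in, once; it reports no verdict.
Trained networks look in a picture, given as the dict that the camera call returned (one of the last four; its "shot" number tells which), for a name from the list of things; names that differ only in an ending like _2 or _b are one class to them, and where a whole thing is asked for, a point or a joint stands for the part that bears it (a point fixed in the world has none). Each returns a list of dicts, best first, with "confidence" (0 to 1); they miss things now and then, are a little off and sometimes report something else, mostly with a low value. They report only what shows in the picture. A call takes as long as a camera call.
- masks_of(picture, name): "region" (384x512 bool, what is visible of it) and "pixel" ([row, column] in pixels, amid what is visible of it).
- place_of(picture, name): "pixel" ([row, column] in pixels: a listed point, or the origin of a listed thing).
The state is a dict: "t": time; "qpos": joint angles; "qd": joint speeds; "effort": joint torques, N m; "tcp_pos": TCP position; "eef_rot": TCP orientation; "force": force on the tool from outside, world axes, zero at the start; "moment": the same for the moment, N m; "width": opening from 0.0 (shut) to 1.0 (fully open).
Only numpy, scipy, OpenCV 4.12 (cv2) and the standard library are available. Lean on these libraries where they do the work, as an engineer would, in place of code of your own. Each camera call takes 0.05 s, during which the arm holds its last target.

## Task

First lift the brown dropper bottle that stands in the tray's way and stand it upright on top of the white riser. Then take the hook from its stand, reach it in under the riser's board, catch the tray's wire eye and draw the tray fully out to its stop, with the gripper itself keeping off the riser and tray. Finally lay the hook back in its stand as it was, tip in the foot pocket and shaft in the fork, and leave the tray out and the timer and the other bottles undisturbed.

Things in the scene. Friction and masses are not known exactly. Their poses are not given: they have to be found in the camera images.
- riser: Fixed white bench riser: board on side and back walls, open in front; 190 mm wide (y), 130 deep (x), board underside 135 mm, top 147 mm above the table; side walls 10 mm thick at y = -89 and +89. Origin: on the table below the middle of the board's front edge; +x points in under the board, +z up. The tray beneath moves along its -x.
- tray (a joint): Slide of the vial tray: 0 m fully in, 0.110 m fully out (stop), growing along the riser's -x; starts at 0 to 0.008; about 1.2 N of friction, stays where left. The tray is a grey block with four capped vials (to 60 mm high), 150 mm wide, front face 64 mm behind the board's edge when in.
- tray_eye (a point): Centre of the eye: a level rounded-rectangular loop of 6 mm steel wire, 25 mm above the table, before the middle of the tray, moving with it. Open from above and below; inside 34 mm along the riser's x, 36 mm along its y; outside 46 x 48 mm. With the tray in, it lies 40 mm behind (under) the board's front edge.
- hook: Draw hook, 90 g, mostly rod: black handle 16x16x70 mm on a steel rod 8 mm thick. Origin: handle middle; +z away from the rod, which runs along -z to 150 mm, then bends 65 deg (14 mm radius) toward -x into a 24 mm tip. Starts in the stand, 32 deg from vertical, tip side down. With the rod 40 to 50 deg from vertical, handle toward the riser's -x, it clears the board and the tip points down.
- hook_tip (a point): Centre of the ball end (8 mm diameter) of the hook's tip: at (-29.8, 0, -172.8) mm in the hook's frame.
- stand: Fixed hook stand: base 145x70x8 mm (x -70 to +75), foot pocket for the tip (16 mm wide, walls 10 to 14 mm high) and a post with a V fork that carries the rod 50 mm below the handle's middle. Origin: on the table under the base. The hook lies in its x-z plane, handle leaning to -x. The fork opens up and toward +x (34 mm mouth): the hook leaves by rising 60 mm straight up and returns straight down.
- stand_home (a point): Point of the stand where the middle of the handle (origin of the hook) lies when the hook is home: (-34.5, 0, 175) mm in the stand's frame.
- stand_foot (a point): Point of the stand where the hook's tip (point hook_tip) lies when home: (31.8, 0, 12.7) mm in the stand's frame.
- bottle: Brown dropper bottle with a white cap and nozzle, 50 g, loose: body 32 mm in diameter and 58 mm high, 86 mm with the nozzle. Origin: centre of its underside; +z up. It stands 75 to 95 mm in front of the riser, in the tray's way.
- dropper_a: White dropper bottle with a red cap, 29 mm in diameter, 77 mm high, loose, beside the riser to the right: to be left alone. Origin: centre of its underside.
- timer: White bench timer 61 x 61 x 21 mm, loose, lying between the riser and the stand: to be left alone. Origin: centre of its underside.

How it is judged:
By the outcome, as a careful person would: the job done as asked, in the order asked, and still so for the second after the job is handed in, with the robot touching nothing.
It also fails if it takes over 61 s, if anything falls off the work surface, if the arm or the gripper's body presses on something with over 40 N, if the wrist force passes 120 N, or if a joint passes its speed limit or range.

## Working session

There is one attempt and no reset: what is moved stays moved. The work goes in short steps, Python scripts to look and compute and a shell command to move; the robot and the scene stay as the last step left them, time stands still between calls to the robot, and variables do not carry over. Pictures are saved under pics/ and viewed, and the job is handed in when it is done.

```bash
ls; mkdir -p pics; cat > h.py <<'E'
import numpy as np, cv2
from scipy.spatial.transform import Rotation as R
from cell import monitor, optics, manip, masks_of, place_of
def cap(n,save=None):
    s=monitor.read_state(); p=optics.capture(n)
    if save: cv2.imwrite('pics/'+save+'.png',p['color'][:,:,::-1])
    K=np.array([[p['fx'],0,p['cx']],[0,p['fy'],p['cy']],[0,0,1]])
    if 'rvec' in p and p['rvec'] is not None:
        Rm=R.from_rotvec(np.ravel(p['rvec'])).as_matrix(); t=np.ravel(p['tvec'])
    else:
        M=np.array(p['mount']); Rt=R.from_rotvec(s['eef_rot']).as_matrix()
        Rw=Rt@M[:3,:3]; tw=Rt@M[:3,3]+np.array(s['tcp_pos']); Rm=Rw.T; t=-Rw.T@tw
    p['K']=K;p['R']=Rm;p['t']=t;p['s']=s
    return p
def ray(p,px):
    r,c=px; d=p['R'].T@np.linalg.inv(p['K'])@np.array([c,r,1.]); return -p['R'].T@p['t'], d/np.linalg.norm(d)
def onz(p,px,z):
    o,d=ray(p,px); return o+d*(z-o[2])/d[2]
def tri(obs):
    A=np.zeros((3,3));b=np.zeros(3)
    for p,px in obs:
        o,d=ray(p,px);P=np.eye(3)-np.outer(d,d);A+=P;b+=P@o
    x=np.linalg.solve(A,b)
    return x,[np.linalg.norm(np.cross(x-ray(p,q)[0],ray(p,q)[1])) for p,q in obs]
def proj(p,X):
    q=p['K']@(p['R']@np.array(X)+p['t']); return q[1]/q[2],q[0]/q[2]
E
python3 - <<'E'
from h import *
np.set_printoptions(precision=4,suppress=True)
s=monitor.read_state();print(s, manip.grip_point_offset)
for n in ['side','top','wrist']:
    p=cap(n,n+'0'); print(n,'cam',-p['R'].T@p['t'], p['R'][2], p['fx'])
    for o in ['riser','tray_eye','hook','hook_tip','stand','stand_home','stand_foot','bottle','dropper_a','timer']:
        r=place_of(p,o)[:2]
        print(o,[(np.round(a['pixel'],1),round(a['confidence'],2),onz(p,a['pixel'],{'tray_eye':.025,'stand_home':.175,'hook':.175,'stand_foot':.0127,'hook_tip':.0127}.get(o,0))) for a in r])
E
```

```text
pics
{'t': 0.0, 'qpos': array([ 1.2002,  0.0487,  0.0976,  1.622 , -0.    ,  1.443 ]), 'qd': array([-0.0013, -0.0004, -0.0001, -0.0018,  0.0015, -0.0012]), 'effort': array([  0.0005, -33.8779,  32.0016,   0.0203,  -0.0001,  -0.    ]), 'tcp_pos': array([0.126 , 0.509 , 0.1909]), 'eef_rot': array([-0.3803, -3.1179,  0.0035]), 'force': array([ 0.6508, -0.5386, -0.2804]), 'moment': array([-0.0155,  0.0401,  0.0161]), 'width': 1.0002125024632265} 0.0187
side cam [0.1841 0.4705 0.6411] [ 0.3129 -0.7665 -0.5609] 375.1500851362005
riser [(array([202.3, 269.6]), 0.79, array([ 0.4862, -0.3841,  0.    ]))]
tray_eye [(array([189.3, 268.8]), 0.76, array([ 0.5002, -0.4128,  0.025 ])), (array([201.8, 269.4]), 0.51, array([ 0.4758, -0.3529,  0.025 ]))]
hook [(array([222.8, 198.6]), 0.79, array([ 0.5091, -0.0298,  0.175 ]))]
hook_tip [(array([277.2, 178.8]), 0.8, array([ 0.566 , -0.0148,  0.0127])), (array([192.8, 315.5]), 0.23, array([ 0.3702, -0.4672,  0.0127]))]
stand [(array([285.4, 190.1]), 0.89, array([ 0.5371, -0.0131,  0.    ]))]
stand_home [(array([225.3, 199.1]), 0.79, array([ 0.5043, -0.02
[... 709 characters left out ...]
rray([181.2, 187.8]), 0.62, array([ 0.5395, -0.0181,  0.    ]))]
stand_home [(array([182.2, 178.7]), 0.95, array([ 0.505 , -0.0186,  0.175 ]))]
stand_foot [(array([170.6, 187.9]), 0.91, array([ 0.57  , -0.0201,  0.0127]))]
bottle [(array([200.8, 278.4]), 0.57, array([ 0.4741, -0.2952,  0.    ]))]
dropper_a [(array([232.2, 339.3]), 0.47, array([ 0.375 , -0.4776,  0.    ]))]
timer [(array([213.4, 229.3]), 0.56, array([ 0.4378, -0.1447,  0.    ])), (array([184.4, 178. ]), 0.36, array([0.53  , 0.0119, 0.    ]))]
wrist cam [0.0563 0.5276 0.3741] [ 0.2781 -0.0682 -0.9581] 320.9278649687841
riser []
tray_eye []
hook []
hook_tip []
stand []
stand_home []
stand_foot []
bottle []
dropper_a []
timer []
```

View pics/side0.png

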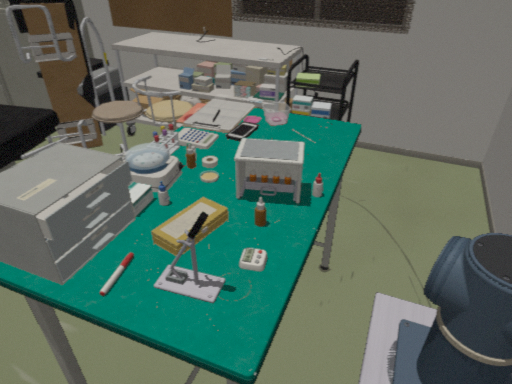

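View pics/top0.png

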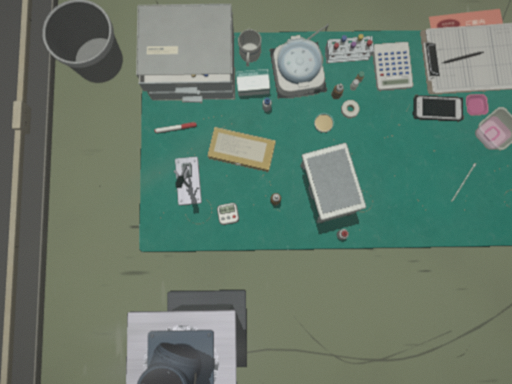

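```bash
python3 - <<'E'
from h import *
np.set_printoptions(precision=4,suppress=True)
T=cap('top');S=cap('side')
m=masks_of(T,'riser'); print([x['confidence'] for x in m]); 
cv2.imwrite('pics/mr.png',cv2.resize(np.where(m[0]['region'][...,None],T['color'][:,:,::-1],0)[120:260,270:400].astype(np.uint8),None,fx=4,fy=4,interpolation=cv2.INTER_CUBIC))
cv2.imwrite('pics/topz.png',cv2.resize(T['color'][130:250,150:400,::-1],None,fx=3.2,fy=3.2,interpolation=cv2.INTER_CUBIC))
cv2.imwrite('pics/sidez.png',cv2.resize(S['color'][120:310,140:340,::-1],None,fx=3.1,fy=3.1,interpolation=cv2.INTER_CUBIC))
for o in ['riser','tray_eye','hook','hook_tip','stand_home','stand_foot','stand','bottle','dropper_a','timer']:
    a=place_of(T,o);b=place_of(S,o)
    if a and b: print(o,tri([(T,a[0]['pixel']),(S,b[0]['pixel'])]))
E
```

```text
[0.87]
riser (array([ 0.4863, -0.3681,  0.0112]), [np.float64(0.0055124074777731825), np.float64(0.005512407477773191)])
tray_eye (array([ 0.497 , -0.4077,  0.023 ]), [np.float64(0.007438255546900645), np.float64(0.007438255546900695)])
hook (array([ 0.5038, -0.0226,  0.179 ]), [np.float64(0.0054738855985641535), np.float64(0.005473885598564302)])
hook_tip (array([ 0.5632, -0.0121,  0.0134]), [np.float64(0.002684241720405563), np.float64(0.002684241720405444)])
stand_home (array([ 0.4988, -0.0197,  0.178 ]), [np.float64(0.0050374627945945), np.float64(0.005037462794594478)])
stand_foot (array([ 0.57  , -0.0143,  0.0046]), [np.float64(0.0007956380017949572), np.float64(0.0007956380017949753)])
stand (array([ 0.5416, -0.0293, -0.0067]), [np.float64(0.0001964577367645855), np.float64(0.00019645773676456462)])
bottle (array([ 0.4792, -0.2829, -0.0036]), [np.float64(0.0022188607003746762), np.float64(0.002218860700374835)])
dropper_a (array([ 0.3672, -0.4827,  0.0071]), [np.float64(0.007057050300609653), np.float64(0.007057050300609771)])
timer (array([ 0.4318, -0.1441, -0.0083]), [np.float64(0.0036231284006580287), np.float64(0.003623128400658149)])
```

View pics/topz.png

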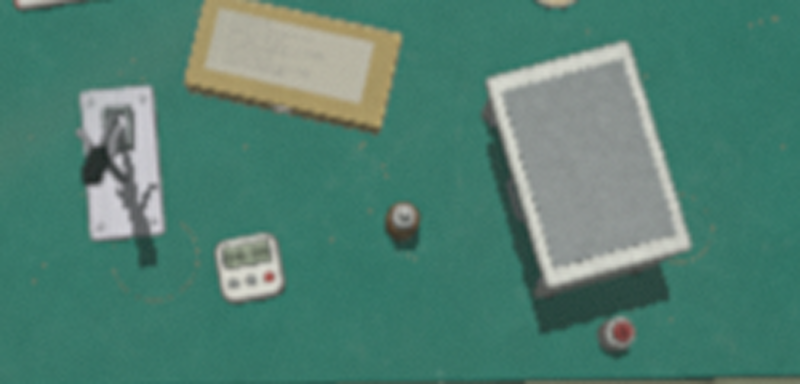

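View pics/sidez.png

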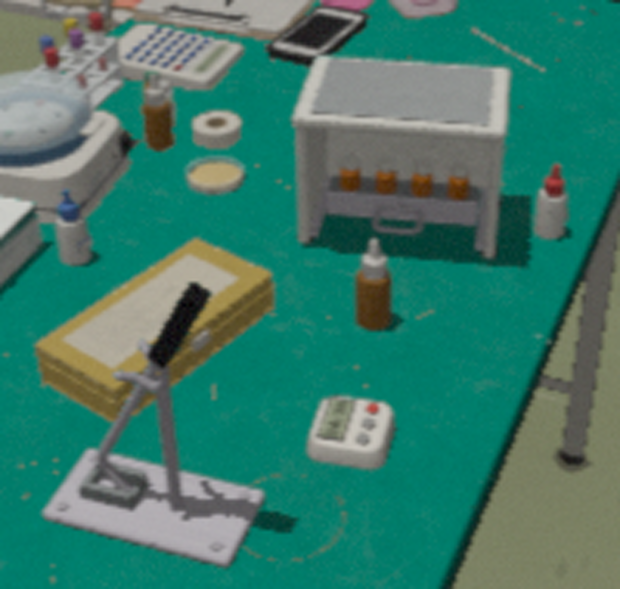

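```bash
python3 - <<'E'
from h import *
np.set_printoptions(precision=4,suppress=True)
T=cap('top');S=cap('side')
t=np.array([(487,80),(549,286),(629,42),(691,245)])/3.2+[150,130]
s=np.array([(295,122),(503,134),(318,57),(510,68)])/3.1+[140,120]
P=[onz(T,x[::-1],.147) for x in t]; Q=[onz(S,x[::-1],.147) for x in s]
for p,q,a,b in zip(P,Q,t,s): print(p,q,tri([(T,a[::-1]),(S,b[::-1])])[0])
for P in (P,Q):
    o=(P[0]+P[1])/2; print('origin',o, 'w',np.linalg.norm(P[0]-P[1]),'d',np.linalg.norm(P[2]-P[0]),np.linalg.norm(P[3]-P[1]))
    e=P[0]-P[1]; print('yaw of +y->x', np.degrees(np.arctan2(e[1],e[0]))-90)
    e=P[2]-P[3]; print(np.degrees(np.arctan2(e[1],e[0]))-90)
    for i in (0,1):
        e=P[i+2]-P[i]; print(np.degrees(np.arctan2(e[1],e[0])))
# stand base corners
t=np.array([(81,93),(151,87),(163,233),(92,240)])/3.2+[150,130]
s=np.array([(43,510),(85,450),(265,492),(228,561)])/3.1+[140,120]
for x in t: print('st',onz(T,x[::-1],.008))
for x in s: print('ss',onz(S,x[::-1],.008))
# bottle cap top
print(onz(T,np.array([216/3.2+130,404/3.2+150]),.08),onz(S,np.array([243/3.1+120,375/3.1+140]),.086))
E
```

```text
[ 0.5812 -0.3558  0.147 ] [ 0.5744 -0.3412  0.147 ] [ 0.5829 -0.3572  0.1373]
[ 0.4011 -0.403   0.147 ] [ 0.3999 -0.3919  0.147 ] [ 0.4023 -0.404   0.1401]
[ 0.6131 -0.4806  0.147 ] [ 0.6089 -0.4684  0.147 ] [ 0.6151 -0.4821  0.1398]
[ 0.4342 -0.5257  0.147 ] [ 0.4303 -0.5184  0.147 ] [ 0.4336 -0.527   0.1426]
origin [ 0.4912 -0.3794  0.147 ] w 0.18616452058747027 d 0.12875268785842428 0.12704175083772662
yaw of +y->x -75.31643145591937
-75.84832843289331
-75.65135962928738
-74.88301647676909
origin [ 0.4872 -0.3666  0.147 ] w 0.18177313706750886 d 0.13182639095796123 0.1300416828276776
yaw of +y->x -73.79562968370898
-74.38425014057268
-74.82351616668664
-76.47482870209069
st [0.6078 0.0194 0.008 ]
st [ 0.6126 -0.0479  0.008 ]
st [ 0.4707 -0.0593  0.008 ]
st [0.4651 0.0079 0.008 ]
ss [0.6081 0.0217 0.008 ]
ss [ 0.6139 -0.0408  0.008 ]
ss [ 0.4693 -0.0551  0.008 ]
ss [0.4647 0.0114 0.008 ]
[ 0.4729 -0.2846  0.08  ] [ 0.4725 -0.2772  0.086 ]
```

```bash
python3 -m jog '[[[0,0,-2.5],[0.015,-0.035,0],1],[[0,0,-2.5],[0.015,-0.035,0],1],[[0,0,-2.5],[0.015,-0.035,0],1],[[0,0,-2.5],[0.015,-0.035,0],1],[[0,0,-2.5],[0.015,-0.035,0],1],[[0,0,-2.5],[0.015,-0.035,0],1],[[0,0,-2.5],[0.015,-0.035,0],1],[[0,0,-2.5],[0.015,-0.035,0],1]]' 60
python3 -c "
from h import *;s=monitor.read_state();print(s['tcp_pos'],np.round(R.from_rotvec(s['eef_rot']).as_matrix(),3))"
```

```text
t: 3.57
tcp_pos: [0.2458, 0.2246, 0.1878]
eef_rot: [-0.916, -3.005, 0.0]
force: [1.2, 0.7, 0.4]
width: 1.0
[0.24584192 0.22457505 0.18781174] [[-0.83   0.558 -0.   ]
 [ 0.558  0.83  -0.   ]
 [ 0.    -0.    -1.   ]]
```

```bash
python3 -m jog '[[[0,0,-2.6],[0.0145,-0.032,0],1],[[0,0,-2.6],[0.0145,-0.032,0],1],[[0,0,-2.6],[0.0145,-0.032,0],1],[[0,0,-2.6],[0.0145,-0.032,0],1],[[0,0,-2.6],[0.0145,-0.032,0],1],[[0,0,-2.6],[0.0145,-0.032,0],1],[[0,0,-2.6],[0.0145,-0.032,0],1],[[0,0,-2.6],[0.0145,-0.032,0],1]]'
python3 -m jog '[[[0,0,-2.6],[0.0145,-0.032,0],1],[[0,0,-2.6],[0.0145,-0.032,0],1],[[0,0,-2.6],[0.0145,-0.032,0],1],[[0,0,-2.6],[0.0145,-0.032,0],1],[[0,0,-2.6],[0.0145,-0.032,0],1],[[0,0,-2.6],[0.0145,-0.03,0],1],[[0,0,-2.6],[0.014,-0.02,0],1],[[0,0,0],[0,0,0],1]]'
python3 - <<'E'
from h import *
np.set_printoptions(precision=4,suppress=True)
p=cap('wrist','w1');print(p['s']['tcp_pos'],p['s']['eef_rot'],p['s']['qpos'],'cam',-p['R'].T@p['t'],p['R'][2])
T=cap('top')
for o,z in [('bottle',0),('riser',0),('tray_eye',.025)]:
    for q in (p,T):
        print(o,[(np.round(a['pixel'],1),round(a['confidence'],2),onz(q,a['pixel'],z)) for a in place_of(q,o)[:1]])
E
```

```text
t: 4.23
tcp_pos: [0.3649, -0.0457, 0.1905]
eef_rot: [1.464, 2.766, 0.008]
force: [0.3, 1.0, -0.1]
width: 0.998
t: 4.9
tcp_pos: [0.4701, -0.2754, 0.1893]
eef_rot: [1.916, 2.466, 0.004]
force: [0.3, 0.8, -0.6]
width: 0.999
[ 0.4701 -0.2754  0.1893] [1.9158 2.4664 0.0037] [-0.6546  0.0764  0.1232  1.599   0.0023  0.6662] cam [ 0.4496 -0.2029  0.3702] [ 0.0875 -0.285  -0.9545]
bottle [(array([172.2, 263.7]), 0.92, array([ 0.4814, -0.2881,  0.    ]))]
bottle []
riser []
riser [(array([193.8, 306. ]), 0.61, array([ 0.4944, -0.3804,  0.    ]))]
tray_eye [(array([272.7, 256.1]), 0.96, array([ 0.502 , -0.4067,  0.025 ]))]
tray_eye [(array([191.8, 316.9]), 0.59, array([ 0.4962, -0.4104,  0.025 ]))]
```

View pics/w1.png

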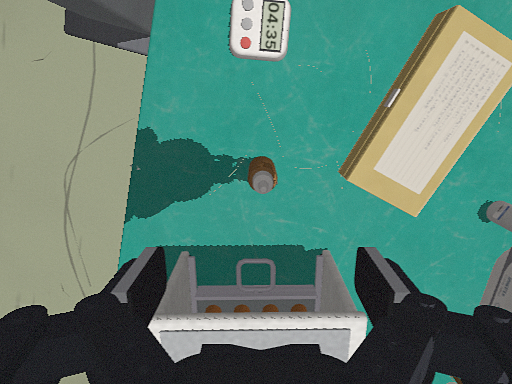

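```bash
python3 - <<'E'
from h import *
np.set_printoptions(precision=4,suppress=True)
p=cap('wrist')
print(onz(p,(182,263),.086), onz(p,(172.2,263.7),0))
m=masks_of(p,'bottle'); r=m[0]['region']; ys,xs=np.nonzero(r); print(ys.min(),ys.max(),xs.min(),xs.max())
b=proj(p,[.4814,-.2881,0]);print(b,proj(p,[.4814,-.2881,.086]),proj(p,[.4814,-.2881,.058]))
cv2.imwrite('pics/w1z.png',cv2.resize(p['color'][140:384,110:400,::-1],None,fx=2.45,fy=2.45,interpolation=cv2.INTER_CUBIC))
E
```

```text
[ 0.4745 -0.2729  0.086 ] [ 0.4804 -0.2834  0.    ]
161 195 248 277
(np.float64(176.12826953536515), np.float64(263.5153002799486)) (np.float64(198.86377571853794), np.float64(265.8763004870581)) (np.float64(190.21582114547564), np.float64(264.97824163701205))
```

View pics/w1z.png

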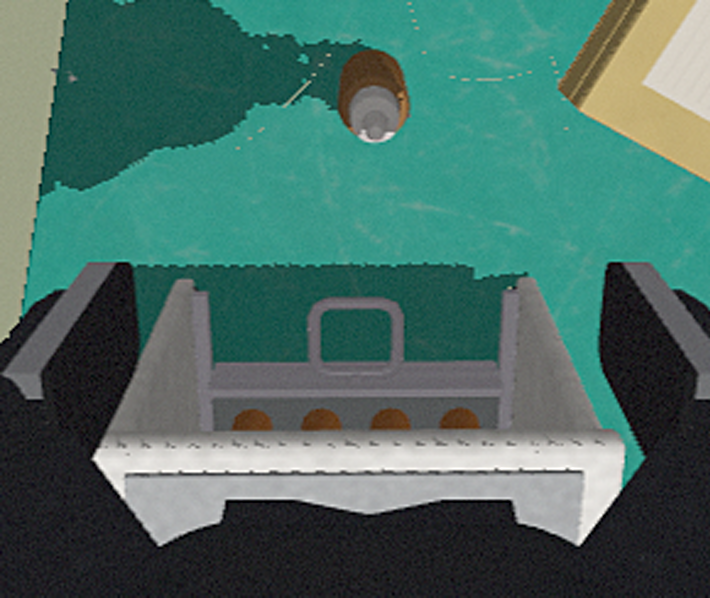

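```bash
python3 - <<'E'
from h import *
np.set_printoptions(precision=4,suppress=True)
p=cap('wrist')
print(p['s']['tcp_pos'],p['s']['eef_rot'])
f=lambda x,y:(140+y/2.45,110+x/2.45)
print('noz',onz(p,f(376,127),.086))
a=onz(p,f(180,282),0);b=onz(p,f(525,278),0);print(a,b,(a+b)/2,np.linalg.norm(a-b),np.degrees(np.arctan2(*(b-a)[[1,0]])))
for z in (.135,.147):
  a=onz(p,f(94,457),z);b=onz(p,f(624,447),z);print(a,b,(a+b)/2,np.linalg.norm(a-b),np.degrees(np.arctan2(*(b-a)[[1,0]])))
pp=place_of(p,'tray_eye')[0];print('eye',pp['pixel'],onz(p,pp['pixel'],.025))
pp=place_of(p,'bottle')[0];print('b',pp['pixel'],onz(p,pp['pixel'],0))
print('eye loop',[onz(p,f(*q),.025) for q in ((357,303),(357,372),(313,335),(399,335))])
E
```

```text
[ 0.4686 -0.2706  0.1916] [1.9083 2.4717 0.0052]
noz [ 0.4775 -0.2822  0.086 ]
[ 0.4084 -0.4156  0.    ] [ 0.5844 -0.3686  0.    ] [ 0.4964 -0.3921  0.    ] 0.18209383618990418 14.953512095401608
[ 0.4057 -0.4139  0.135 ] [ 0.5913 -0.3633  0.135 ] [ 0.4985 -0.3886  0.135 ] 0.19237720584167306 15.248258120982422
[ 0.4078 -0.403   0.147 ] [ 0.584 -0.355  0.147] [ 0.4959 -0.379   0.147 ] 0.182658206812241 15.248258120982406
eye [275.9, 255.8] [ 0.5025 -0.4074  0.025 ]
b [171.2, 264.1] [ 0.4806 -0.2823  0.    ]
eye loop [array([ 0.4982, -0.391 ,  0.025 ]), array([ 0.5081, -0.4295,  0.025 ]), array([ 0.4812, -0.414 ,  0.025 ]), array([ 0.5233, -0.4034,  0.025 ])]
```

```bash
python3 -m jog '[[[0,0,0],[0.0105,-0.0115,-0.01],1],[[0,0,0],[0,0,-0.025],1],[[0,0,0],[0,0,-0.03],1],[[0,0,0],[0,0,-0.03],1],[[0,0,0],[0,0,-0.025],1],[[0,0,0],[0,0,-0.022],1],[[0,0,0],[0,0,-0.012],1],[[0,0,0],[0,0,0],1]]' 40
python3 -c "
from h import *;p=cap('wrist','w2');s=p['s'];print(s['tcp_pos'],s['eef_rot'],s['force'])"
```

```text
t: 6.22
tcp_pos: [0.4805, -0.2829, 0.0349]
eef_rot: [1.902, 2.465, 0.005]
force: [-1.0, 0.6, -0.5]
width: 1.001
[ 0.48051672 -0.2829189   0.03488383] [1.90184697 2.46527166 0.00515411] [-1.00544525  0.62654201 -0.47331364]
```

View pics/w2.png

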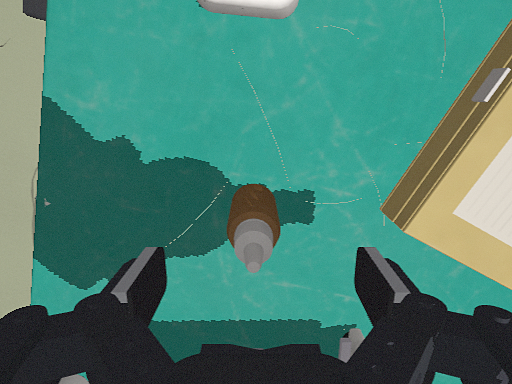

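```bash
python3 -c "
from h import *;p=cap('wrist');s=p['s'];print(s['tcp_pos'],onz(p,(267,253.5),.086),onz(p,(240,253.5),.074),place_of(p,'bottle')[0]['pixel'],onz(p,place_of(p,'bottle')[0]['pixel'],0))"
```

```text
[ 0.48078046 -0.28309723  0.03587169] [ 0.47785775 -0.28492664  0.086     ] [ 0.4759426  -0.27736804  0.074     ] [203.1, 253.1] [ 0.47761873 -0.28446736  0.        ]
```

```bash
python3 -m jog '[[[0,0,0],[-0.003,-0.0015,-0.012],1],[[0,0,0],[0,0,-0.003],1],[[0,0,0],[0,0,0],0],[[0,0,0],[0,0,0],0],[[0,0,0],[0,0,0],0],[[0,0,0],[0,0,0],0],[[0,0,0],[0,0,0],0],[[0,0,0],[0,0,0],0]]' 40
```

```text
t: 7.08
tcp_pos: [0.485, -0.2908, 0.0311]
eef_rot: [1.889, 2.448, 0.005]
force: [-0.3, 0.6, -0.4]
width: 0.151
```

```bash
python3 -c "
from h import *;p=cap('wrist','w3');s=p['s'];print(s['tcp_pos'],s['eef_rot'],s['force'],s['width'],s['qpos'],s['qd'])"
```

```text
[ 0.48500128 -0.29079401  0.03108344] [1.88854205 2.44790752 0.00483854] [-0.26361992  0.64708189 -0.4334101 ] 0.15122850078022437 [-0.66077682  0.11869597 -0.14793672  1.2543241   0.00331048  0.65353559] [-0.00156014 -0.00377079  0.00429258  0.00121043 -0.00091347  0.00088571]
```

View pics/w3.png

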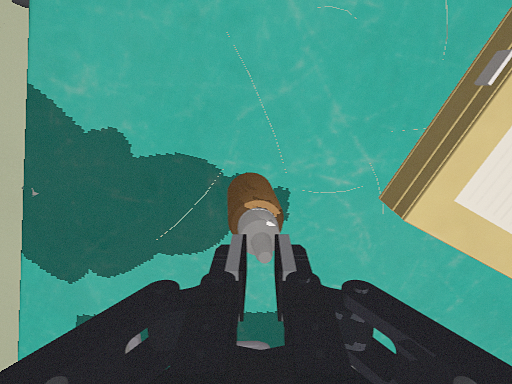

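```bash
python3 - <<'E'
from h import *
np.set_printoptions(precision=4,suppress=True)
p=cap('wrist');s=p['s']
print(np.array(p['mount']), proj(p,s['tcp_pos']),R.from_rotvec(s['eef_rot']).as_matrix())
S=cap('side');T=cap('top')
cv2.imwrite('pics/s3.png',cv2.resize(S['color'][120:280,180:380,::-1],None,fx=3.1,fy=3.1,interpolation=cv2.INTER_CUBIC))
cv2.imwrite('pics/w3z.png',cv2.resize(p['color'][160:384,160:400,::-1],None,fx=2.6,fy=2.6,interpolation=cv2.INTER_CUBIC))
print(place_of(p,'bottle'),place_of(S,'bottle'))
for q in (p,S):
  for b in place_of(q,'bottle')[:1]: print(onz(q,b['pixel'],0))
E
```

```text
[[ 0.0005 -0.9585 -0.2852  0.0729]
 [ 1.      0.      0.0016  0.0005]
 [-0.0015 -0.2852  0.9585 -0.1819]
 [ 0.      0.      0.      1.    ]] (np.float64(222.09542238725123), np.float64(258.7399717021826)) [[-0.253   0.9666  0.0414]
 [ 0.9667  0.2542 -0.028 ]
 [-0.0376  0.033  -0.9987]]
[{'pixel': [193.6, 251.2], 'confidence': 0.74}] [{'pixel': [224.5, 260.6], 'confidence': 0.81}]
[ 0.4789 -0.2844  0.    ]
[ 0.472  -0.2766  0.    ]
```

View pics/s3.png

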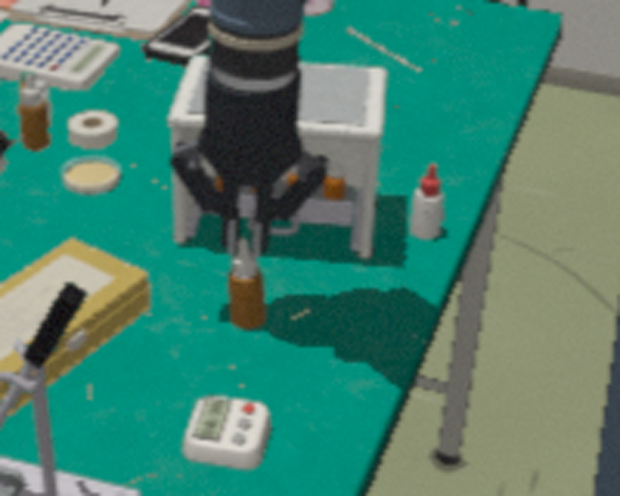

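View pics/w3z.png

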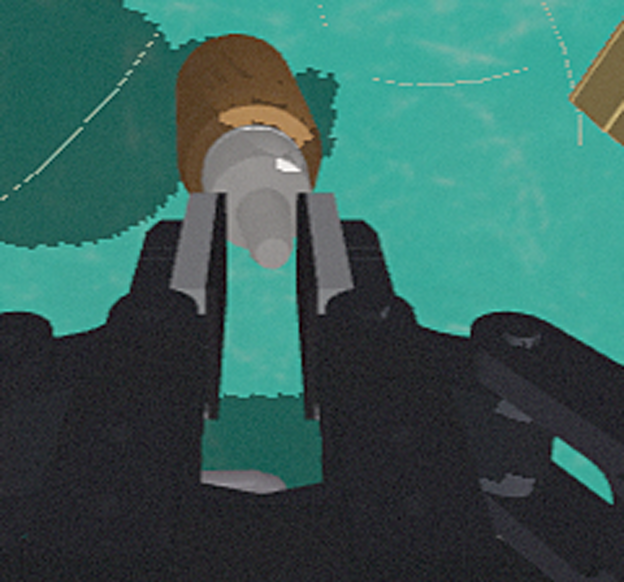

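```bash
python3 - <<'E'
from h import *
np.set_printoptions(precision=4,suppress=True)
S=cap('side');T=cap('top');s=S['s']
a=proj(S,s['tcp_pos']);print(a,'zoom',(a[1]-180)*3.1,(a[0]-120)*3.1)
for z in (0,.03,.05,.07,.09):
  X=s['tcp_pos'].copy();X[2]=z;a=proj(S,X);print(z,(a[1]-180)*3.1,(a[0]-120)*3.1)
cv2.imwrite('pics/s3z.png',cv2.resize(S['color'][170:240,230:300,::-1],None,fx=8,fy=8,interpolation=cv2.INTER_CUBIC))
print(s['effort'],s['force'],s['moment'],s['t'])
E
```

```text
(np.float64(211.39404185331014), np.float64(258.22691758863533)) zoom 242.50344452476952 283.32152974526144
0 242.146638509225 311.19377488104897
0.03 242.4920236893395 284.2136792912229
0.05 242.72867915707835 265.7271097767534
0.07 242.97065496106606 246.82493707829465
0.09 243.21813255352285 227.49298688109485
[  0.039  -35.8404  31.2698  -0.3215   0.0177  -0.0014] [0.0176 0.7832 1.0307] [-0.0258  0.0305 -0.0121] 7.4833
```

View pics/s3z.png

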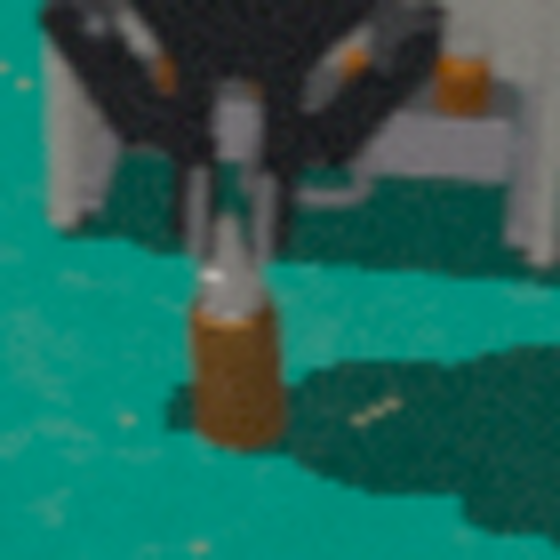

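```bash
python3 - <<'E'
from h import *
np.set_printoptions(precision=4,suppress=True)
S=cap('side');p=cap('wrist')
print('now nozzle',tri([(p,(257.5,264)),(S,(197.0,258.5))]))
# body bottom front (nearest side cam) 
print('base front side',onz(S,(170+448/8,230+236/8),0), 'w',onz(S,(170+440/8,230+195/8),0),onz(S,(170+440/8,230+283/8),0))
print('wrist base far edge',onz(p,(160+35/2.6,160+240/2.6),0))
for z in (.031,.05): print(z,'tip L/R in wrist', onz(p,(160+195/2.6,160+205/2.6),z),onz(p,(160+195/2.6,160+320/2.6),z))
E
```

```text
now nozzle (array([ 0.4837, -0.2859,  0.0819]), [np.float64(0.0008212888852154482), np.float64(0.0008212888852155636)])
base front side [ 0.4723 -0.2694  0.    ] w [ 0.4868 -0.268   0.    ] [ 0.4592 -0.2796  0.    ]
wrist base far edge [ 0.4761 -0.2702  0.    ]
0.031 tip L/R in wrist [ 0.4753 -0.302   0.031 ] [ 0.5018 -0.2955  0.031 ]
0.05 tip L/R in wrist [ 0.4736 -0.2928  0.05  ] [ 0.4973 -0.287   0.05  ]
```

```bash
python3 -m jog '[[[0,0,0],[0,0,0],0.5],[[0,0,0],[0,0,0],0.5],[[0,0,0],[0,0,0],0.5],[[0,0,0],[0,0,0.02],0.5],[[0,0,0],[0,0,0.03],0],[[0,0,0],[0,0,0.03],0],[[0,0,0],[0,0,0.02],0],[[0,0,0],[0,0,0],0]]' 
python3 - <<'E'
from h import *
np.set_printoptions(precision=4,suppress=True)
S=cap('side');s=S['s'];p=cap('wrist','w4');print(s['tcp_pos'],s['eef_rot'],s['width'])
g=cv2.resize(S['color'][140:240,210:310,::-1],None,fx=6,fy=6,interpolation=cv2.INTER_CUBIC)
Rm=R.from_rotvec(s['eef_rot']).as_matrix()
for d,c in ((0,(0,0,255)),(-.019,(0,255,255)),(-.044,(255,0,0))):
    a=proj(S,s['tcp_pos']+Rm[:,2]*d); cv2.circle(g,(int((a[1]-210)*6),int((a[0]-140)*6)),4,c,-1)
cv2.imwrite('pics/s4.png',g)
E
```

```text
t: 8.35
tcp_pos: [0.4799, -0.2867, 0.1286]
eef_rot: [1.897, 2.459, 0.005]
force: [1.0, -1.1, 0.9]
width: 0.003
[ 0.4799 -0.2867  0.1286] [1.8969 2.4588 0.0053] 0.002622475223398576
```

View pics/s4.png

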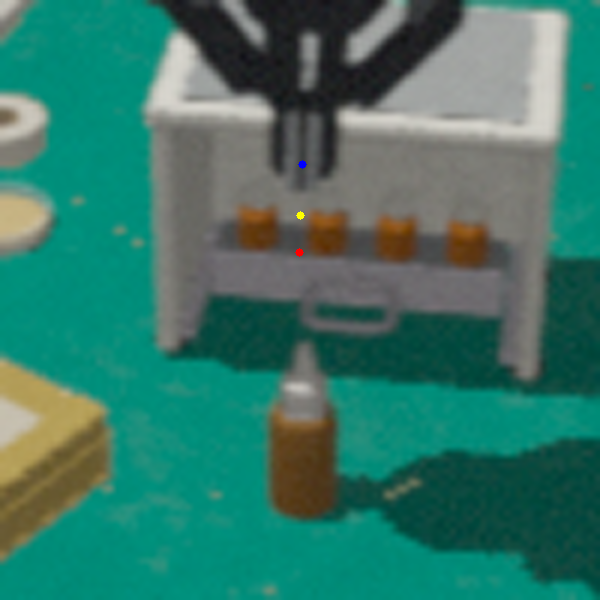

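View pics/w4.png

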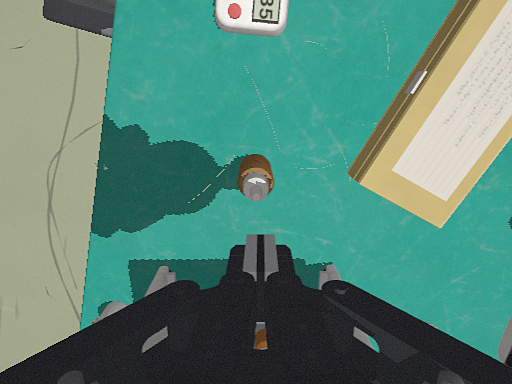

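```bash
python3 - <<'E'
from h import *
np.set_printoptions(precision=4,suppress=True)
p=cap('wrist');s=p['s'];S=cap('side')
print(s['tcp_pos'],s['eef_rot'],np.degrees(R.from_rotvec(s['eef_rot']).as_matrix()[:2,2]))
a=place_of(p,'bottle')[0]['pixel'];b=place_of(S,'bottle')[0]['pixel']
print(a,b,onz(p,a,0),onz(S,b,0),tri([(p,a),(S,b)]))
print('noz',tri([(p,(190,255.5)),(S,(140+345/6,210+303/6))]))
E
```

```text
[ 0.4784 -0.2856  0.1246] [1.9002 2.4629 0.0053] [ 1.5202 -0.9252]Traceback (most recent call last):
  File "<stdin>", line 5, in <module>
IndexError: list index out of range
```

```bash
python3 -m jog '[[[0.9,1.5,0],[0,0,0],1],[[0,0,0],[0,0,0],1],[[0,0,0],[0,0,0],1],[[0,0,0],[0,0,0],1],[[0,0,0],[0,0,0],1],[[0,0,0],[0,0,0],1],[[0,0,0],[0,0,0],1],[[0,0,0],[0,0,0],1]]' 
python3 - <<'E'
from h import *
np.set_printoptions(precision=4,suppress=True)
p=cap('wrist','w5');s=p['s'];S=cap('side','s5')
print(s['tcp_pos'],s['eef_rot'],np.degrees(R.from_rotvec(s['eef_rot']).as_matrix()[:2,2]))
for q in (p,S):
  for a in place_of(q,'bottle')[:2]: print(a, onz(q,a['pixel'],0))
E
```

```text
t: 9.32
tcp_pos: [0.4723, -0.2808, 0.114]
eef_rot: [-1.908, -2.473, 0.0]
force: [-0.3, 0.7, 0.4]
width: 1.0
[ 0.4723 -0.2808  0.114 ] [-1.9076 -2.4728  0.0001] [-0.8414  0.645 ]
{'pixel': [184.4, 265.2], 'confidence': 0.95} [ 0.4781 -0.2849  0.    ]
{'pixel': [222.7, 258.6], 'confidence': 0.65} [ 0.4799 -0.2817  0.    ]
```

View pics/w5.png

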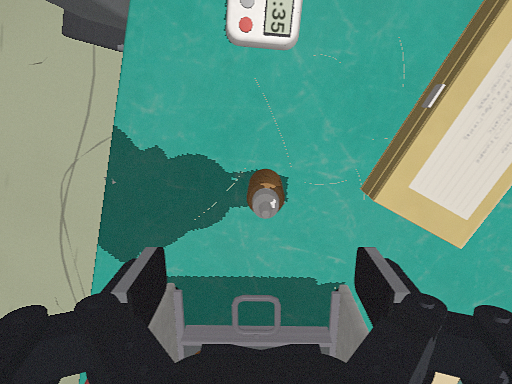

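View pics/s5.png

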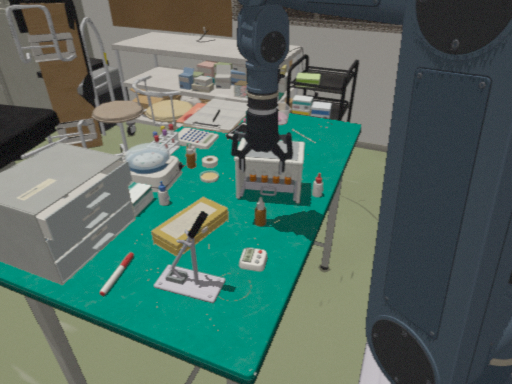

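```bash
python3 -m jog '[[[-0.4,-0.6,0],[0.006,-0.002,-0.005],1],[[0,0,0],[0,0,-0.02],1],[[0,0,0],[0,0,-0.025],1],[[0,0,0],[0,0,-0.025],1],[[0,0,0],[0,0,-0.02],1],[[0,0,0],[0,0,-0.01],1],[[0,0,0],[0,0,0],1],[[0,0,0],[0,0,0],1]]' 
python3 - <<'E'
from h import *
np.set_printoptions(precision=4,suppress=True)
p=cap('wrist','w6');s=p['s']
print(s['tcp_pos'],s['eef_rot'],np.degrees(R.from_rotvec(s['eef_rot']).as_matrix()[:2,2]),s['force'])
S=cap('side');cv2.imwrite('pics/s6.png',cv2.resize(S['color'][140:240,210:310,::-1],None,fx=6,fy=6,interpolation=cv2.INTER_CUBIC))
E
```

```text
t: 10.18
tcp_pos: [0.4826, -0.2848, 0.0069]
eef_rot: [1.914, 2.482, 0.003]
force: [0.6, -0.2, 0.4]
width: 1.004
[ 0.4826 -0.2848  0.0069] [1.9143 2.482  0.0026] [ 0.3797 -0.172 ] [ 0.5732 -0.2127  0.4309]
```

View pics/w6.png

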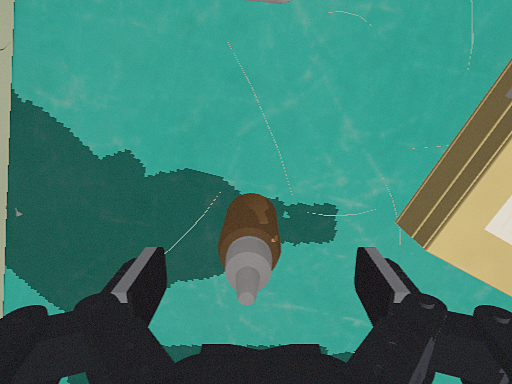

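View pics/s6.png

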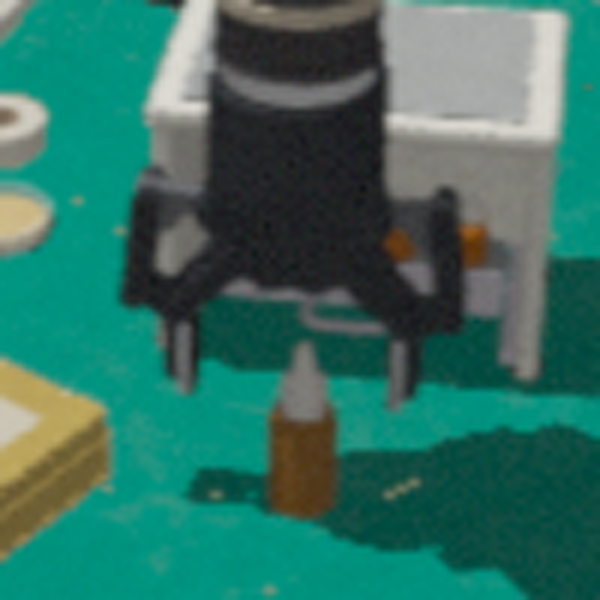

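```bash
python3 -m jog '[[[0,0,0],[-0.004,0.001,-0.008],1],[[0,0,0],[0,0,-0.006],1],[[0,0,0],[0,0,-0.004],1],[[0,0,0],[0,0,0],0.7],[[0,0,0],[0,0,0],0],[[0,0,0],[0,0,0],0],[[0,0,0],[0,0,0],0],[[0,0,0],[0,0,0],0]]' 40
python3 - <<'E'
from h import *
np.set_printoptions(precision=4,suppress=True)
p=cap('wrist','w7');s=p['s']
print(s['tcp_pos'],s['eef_rot'],s['width'],np.degrees(R.from_rotvec(s['eef_rot']).as_matrix()[:2,2]),s['force'])
E
```

```text
t: 10.95
tcp_pos: [0.4827, -0.2876, -0.0056]
eef_rot: [1.907, 2.472, 0.002]
force: [-0.6, 0.2, -0.3]
width: 0.347
[ 0.4827 -0.2876 -0.0056] [1.9069 2.4719 0.0017] 0.3466181926309939 [ 0.931  -0.6392] [-0.6479  0.1822 -0.3244]
```

View pics/w7.png

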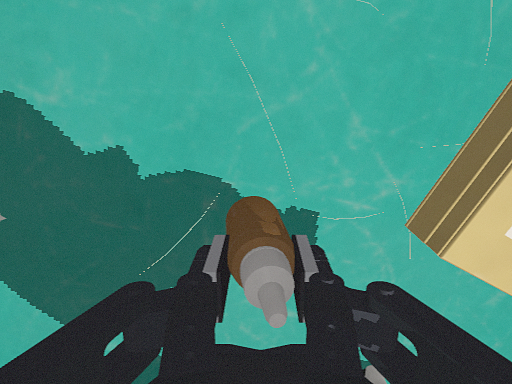

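```bash
python3 -m jog '[[[0,0,0],[0,0,0.015],0],[[0,0,0],[0,0,0.022],0],[[0,0,0],[0,0,0.025],0],[[0,0,0],[0,0,0.025],0],[[0,0,0],[0,0,0.025],0],[[0,0,0],[0,0,0.025],0],[[0,0,0],[0,0,0.025],0],[[0,0,0],[0,0,0.018],0]]' 
python3 - <<'E'
from h import *
np.set_printoptions(precision=4,suppress=True)
p=cap('wrist','w8');s=p['s']
print(s['tcp_pos'],s['eef_rot'],s['width'],np.degrees(R.from_rotvec(s['eef_rot']).as_matrix()[:2,2]),s['force'])
S=cap('side');cv2.imwrite('pics/s8.png',cv2.resize(S['color'][100:220,210:310,::-1],None,fx=5,fy=5,interpolation=cv2.INTER_CUBIC))
E
```

```text
t: 11.67
tcp_pos: [0.4765, -0.2819, 0.173]
eef_rot: [1.917, 2.486, 0.004]
force: [-0.0, -0.9, 0.1]
width: 0.345
[ 0.4765 -0.2819  0.173 ] [1.917  2.4857 0.0042] 0.3447847388560608 [0.2083 0.0311] [-0.0046 -0.9462  0.0884]
```

View pics/w8.png

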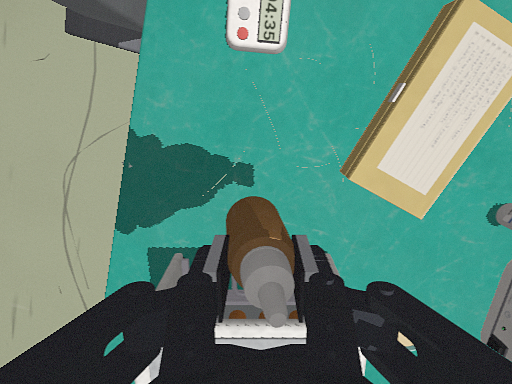

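View pics/s8.png

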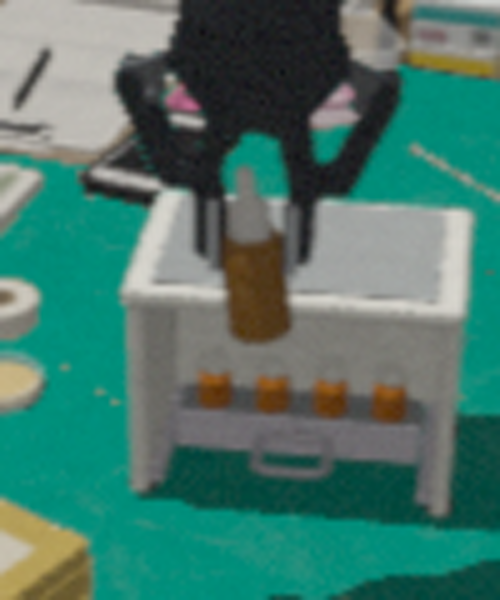

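```bash
python3 - <<'E'
from h import *
np.set_printoptions(precision=4,suppress=True)
p=cap('wrist');s=p['s'];S=cap('side');print(s['tcp_pos'])
n,e=tri([(p,(319,276)),(S,(100+170/5,210+245/5))]);print(n,e)
b,e=tri([(p,(214,255)),(S,(100+330/5,210+259/5))]);print(b,e,n-b,np.linalg.norm(n-b))
j=R.from_rotvec(s['eef_rot']).as_matrix();print('in tool',j.T@(n-b),j.T@(b-s['tcp_pos']))
E
```

```text
[ 0.4781 -0.2832  0.1752]
[ 0.4826 -0.2813  0.2646] [np.float64(0.0006806785828515486), np.float64(0.0006806785828514653)]
[ 0.4727 -0.2763  0.183 ] [np.float64(0.0012376245276806569), np.float64(0.0012376245276806994)] [ 0.0098 -0.005   0.0816] 0.08229158957412029
in tool [-0.0077  0.0088 -0.0815] [ 0.008  -0.0034 -0.0079]
```

```bash
python3 -m jog '[[[-0.6,-1.2,0],[0.004,-0.016,0.003],0],[[-0.6,-1.2,0],[0.006,-0.024,0],0],[[-0.6,-1.2,0],[0.006,-0.028,0],0],[[-0.6,-1.2,0],[0.006,-0.028,0],0],[[0,0,0],[0.006,-0.028,0],0],[[0,0,0],[0.005,-0.022,0],0],[[0,0,0],[0.0034,-0.014,0],0],[[0,0,0],[0,0,0],0]]' 
python3 - <<'E'
from h import *
np.set_printoptions(precision=4,suppress=True)
p=cap('wrist','w9');s=p['s']
print(s['tcp_pos'],s['eef_rot'],s['width'],np.degrees(R.from_rotvec(s['eef_rot']).as_matrix()[:2,2]),s['force'],s['qpos'])
S=cap('side');cv2.imwrite('pics/s9.png',cv2.resize(S['color'][90:210,210:310,::-1],None,fx=5,fy=5,interpolation=cv2.INTER_CUBIC))
E
```

```text
t: 12.53
tcp_pos: [0.5072, -0.4488, 0.1561]
eef_rot: [1.868, 2.427, 0.034]
force: [-1.2, 0.4, -0.4]
width: 0.348
[ 0.5072 -0.4488  0.1561] [1.8678 2.4269 0.0335] 0.3480073609758754 [ 4.3447 -1.7625] [-1.1861  0.3849 -0.4122] [-0.8423  0.3548  0.3786  1.521   0.0361  0.4709]
```

View pics/w9.png

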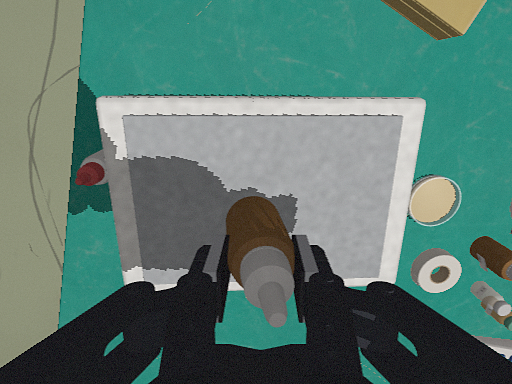

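View pics/s9.png

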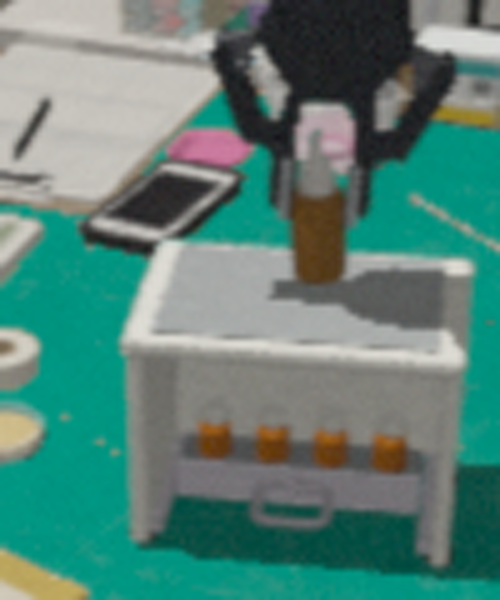

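```bash
python3 -m jog '[[[0,0,0],[0,0,-0.004],0],[[0,0,0],[0,0,-0.003],0],[[0,0,0],[0,0,-0.002],0],[[0,0,0],[0,0,-0.001],0],[[0,0,0],[0,0,0],0],[[0,0,0],[0,0,0],0],[[0,0,0],[0,0,0],0],[[0,0,0],[0,0,0],0]]' 
python3 - <<'E'
from h import *
np.set_printoptions(precision=4,suppress=True)
s=monitor.read_state()
print(s['tcp_pos'],s['eef_rot'],s['width'],np.degrees(R.from_rotvec(s['eef_rot']).as_matrix()[:2,2]),s['force'])
S=cap('side');cv2.imwrite('pics/s10.png',cv2.resize(S['color'][90:190,230:310,::-1],None,fx=6,fy=6,interpolation=cv2.INTER_CUBIC))
E
```

```text
t: 13.3
tcp_pos: [0.5066, -0.4396, 0.1448]
eef_rot: [1.863, 2.437, 0.039]
force: [0.1, 0.5, -0.9]
width: 0.347
[ 0.5066 -0.4396  0.1448] [1.863  2.4374 0.039 ] 0.34736651819857206 [ 4.2252 -1.3995] [ 0.0861  0.53   -0.8989]
```

View pics/s10.png

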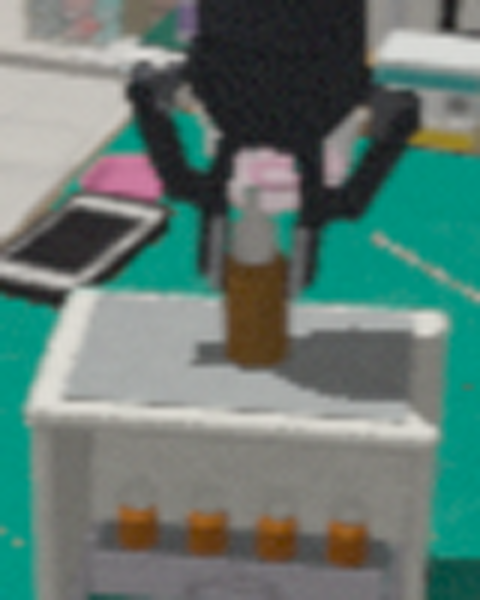

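```bash
python3 -m jog '[[[0,0,0],[0,0,-0.002],0],[[0,0,0],[0,0,-0.001],0],[[0,0,0],[0,0,-0.001],0],[[0,0,0],[0,0,-0.001],0],[[0,0,0],[0,0,0],0],[[0,0,0],[0,0,0],0],[[0,0,0],[0,0,0],0],[[0,0,0],[0,0,0],0]]' 
python3 - <<'E'
from h import *
np.set_printoptions(precision=4,suppress=True)
s=monitor.read_state()
print(s['tcp_pos'],s['eef_rot'],s['width'],s['force'],s['moment'])
S=cap('side');cv2.imwrite('pics/s11.png',cv2.resize(S['color'][90:190,230:310,::-1],None,fx=6,fy=6,interpolation=cv2.INTER_CUBIC))
E
```

```text
t: 14.02
tcp_pos: [0.5075, -0.4409, 0.1416]
eef_rot: [1.861, 2.434, 0.038]
force: [-0.2, -0.1, 0.8]
width: 0.342
[ 0.5075 -0.4409  0.1416] [1.8609 2.4338 0.0378] 0.34185478760476923 [-0.1956 -0.0942  0.8435] [ 0.0404  0.0988 -0.0217]
```

View pics/s11.png

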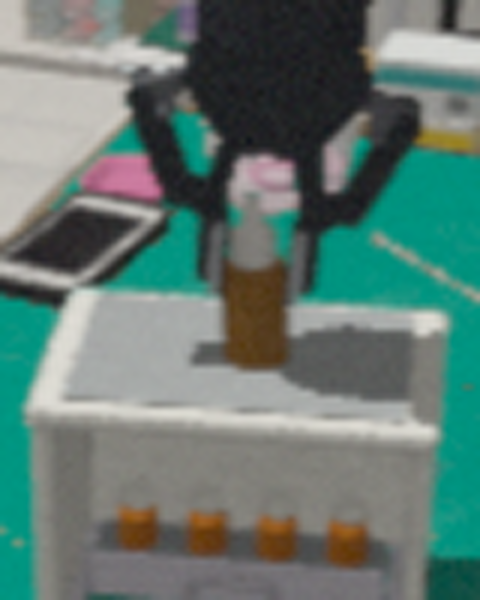

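```bash
python3 -m jog '[[[0,0,0],[0,0,-0.002],0],[[0,0,0],[0,0,-0.002],0],[[0,0,0],[0,0,-0.002],0],[[0,0,0],[0,0,-0.002],0],[[0,0,0],[0,0,-0.002],0],[[0,0,0],[0,0,-0.002],0],[[0,0,0],[0,0,-0.001],0],[[0,0,0],[0,0,-0.001],0]]' 
python3 - <<'E'
from h import *
np.set_printoptions(precision=4,suppress=True)
s=monitor.read_state()
print(s['tcp_pos'],s['eef_rot'],s['width'],s['force'],s['moment'])
S=cap('side');cv2.imwrite('pics/s12.png',cv2.resize(S['color'][90:190,230:310,::-1],None,fx=6,fy=6,interpolation=cv2.INTER_CUBIC))
E
```

```text
t: 14.73
tcp_pos: [0.5081, -0.4423, 0.1414]
eef_rot: [1.854, 2.424, 0.033]
force: [-1.0, 0.6, 3.5]
width: 0.344
[ 0.5081 -0.4423  0.1414] [1.8535 2.4235 0.0327] 0.34360803444589416 [-0.9886  0.6013  3.4914] [0.228  0.3157 0.0134]
```

View pics/s12.png

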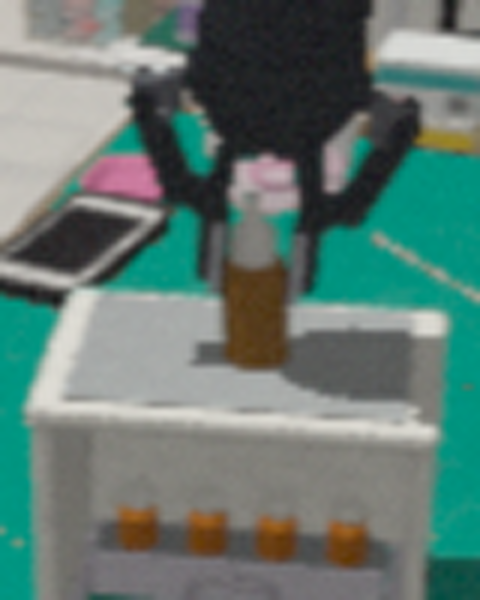

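```bash
python3 -m jog '[[[0,0,0],[0,0,0],0.42],[[0,0,0],[0,0,0],0.5],[[0,0,0],[0,0,0],0.7],[[0,0,0],[0,0,0],1],[[0,0,0],[0,0,0],1],[[0,0,0],[0,0,0.01],1],[[0,0,0],[0,0,0.03],1],[[0,0,0],[0,0,0.04],1]]' 
python3 - <<'E'
from h import *
np.set_printoptions(precision=4,suppress=True)
p=cap('wrist','w13');s=p['s']
print(s['tcp_pos'],s['eef_rot'],s['width'],s['force'],s['moment'])
S=cap('side');cv2.imwrite('pics/s13.png',cv2.resize(S['color'][90:190,230:310,::-1],None,fx=6,fy=6,interpolation=cv2.INTER_CUBIC))
E
```

```text
t: 15.45
tcp_pos: [0.5026, -0.4364, 0.2062]
eef_rot: [1.871, 2.445, 0.041]
force: [0.9, -1.6, 1.0]
width: 1.002
[ 0.5026 -0.4364  0.2062] [1.871  2.4451 0.0407] 1.0018552026890382 [ 0.8749 -1.5581  1.0439] [-0.0495 -0.0583  0.028 ]
```

View pics/s13.png

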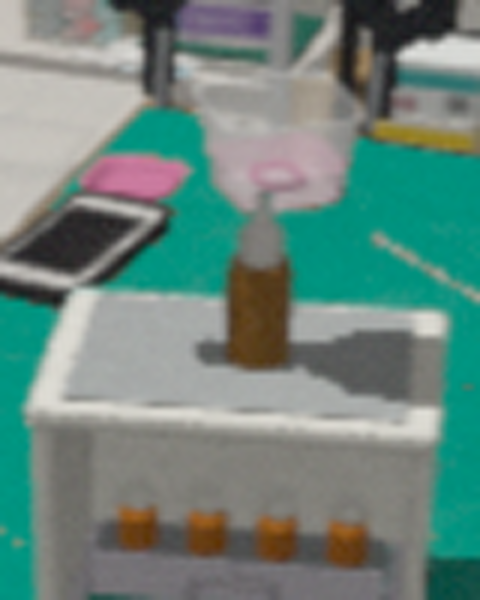

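```bash
python3 -m jog '[[[0.7,2,0],[0,0.005,0.02],1],[[0.7,2,0],[0,0.01,0.012],1],[[0,0,5.4],[0,0.025,0.004],1],[[0,0,5.4],[0,0.032,0],1],[[0,0,5.4],[0,0.032,0],1],[[0,0,5.4],[0,0.032,0],1],[[0,0,5.4],[0,0.032,0],1],[[0,0,5.4],[0,0.032,0],1]]' 
python3 -m jog '[[[0,0,5.5],[0,0.032,0],1],[[0,0,5.5],[0,0.032,0],1],[[0,0,5.5],[0,0.032,0],1],[[0,0,5.5],[0,0.032,0],1],[[0,0,5.5],[0,0.025,0],1],[[0,0,5.5],[0,0.02,0],1],[[0,0,5.5],[0,0.01,0],1],[[0,0,5],[0,0,0],1]]' 
python3 - <<'E'
from h import *
np.set_printoptions(precision=4,suppress=True)
s=monitor.read_state()
print(s['tcp_pos'],s['eef_rot'],R.from_rotvec(s['eef_rot']).as_matrix())
E
```

```text
t: 16.22
tcp_pos: [0.5012, -0.2377, 0.2419]
eef_rot: [-1.114, -2.926, 0.006]
force: [0.2, 0.3, 0.2]
width: 1.001
t: 16.88
tcp_pos: [0.5011, -0.0393, 0.2481]
eef_rot: [-0.124, 3.136, -0.006]
force: [-0.1, -0.8, 0.1]
width: 1.003
[ 0.5011 -0.0393  0.2481] [-0.1235  3.1365 -0.0061] [[-0.9969 -0.0786  0.0028]
 [-0.0787  0.9969 -0.0038]
 [-0.0025 -0.004  -1.    ]]
```

```bash
python3 - <<'E'
from h import *
np.set_printoptions(precision=4,suppress=True)
p=cap('wrist','w14');s=p['s'];T=cap('top')
print(s['tcp_pos'],s['eef_rot'])
for o,z in [('hook',.175),('hook_tip',.0127),('stand_home',.175),('stand_foot',.0127),('stand',0)]:
  for q in (p,):
    for a in place_of(q,o)[:1]: print(o,np.round(a['pixel']),round(a['confidence'],2), onz(q,a['pixel'],z))
E
```

```text
[ 0.5011 -0.0393  0.2481] [-0.1235  3.1365 -0.0061]
hook [201. 280.] 0.91 [ 0.5114 -0.0216  0.175 ]
hook_tip [198. 273.] 0.72 [ 0.5612 -0.0175  0.0127]
stand_home [194. 280.] 0.9 [ 0.5053 -0.0225  0.175 ]
stand_foot [207. 274.] 0.91 [ 0.573  -0.0148  0.0127]
stand [183. 274.] 0.75 [ 0.5435 -0.0177  0.    ]
```

View pics/w14.png

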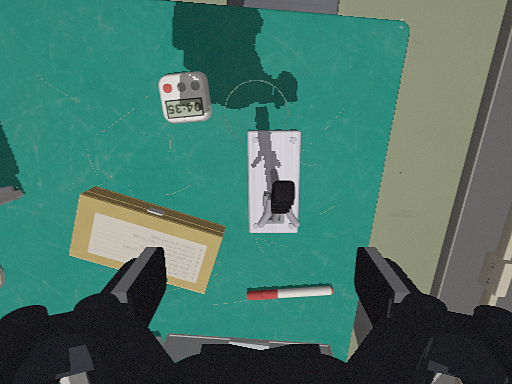

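```bash
python3 - <<'E'
from h import *
np.set_printoptions(precision=4,suppress=True)
p=cap('wrist');s=p['s']
print(s['tcp_pos'],s['eef_rot'])
cv2.imwrite('pics/w15.png',cv2.resize(p['color'][110:260,220:330,::-1],None,fx=4,fy=4,interpolation=cv2.INTER_CUBIC))
np.savez('/tmp/p15.npz',K=p['K'],R=p['R'],t=p['t'])
for o,z in [('hook',.175),('hook_tip',.0127),('stand_home',.175),('stand_foot',.0127),('stand',0)]:
  for q in (p,):
    for a in place_of(q,o)[:1]: print(o,np.round(a['pixel']),round(a['confidence'],2), onz(q,a['pixel'],z))
E
```

```text
[ 0.5011 -0.0424  0.2471] [-0.107   3.1388 -0.0073]
hook [202. 285.] 0.63 [ 0.5117 -0.0204  0.175 ]
hook_tip [201. 276.] 0.63 [ 0.5636 -0.0172  0.0127]
stand_home [194. 284.] 0.82 [ 0.5048 -0.0218  0.175 ]
stand_foot [208. 277.] 0.79 [ 0.5737 -0.0146  0.0127]
stand [184. 279.] 0.8 [ 0.5431 -0.0144  0.    ]
```

View pics/w15.png

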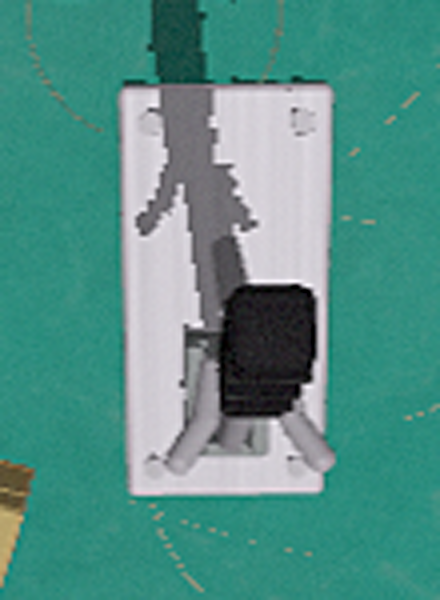

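```bash
python3 - <<'E'
from h import *
np.set_printoptions(precision=4,suppress=True)
p=dict(np.load('/tmp/p15.npz'))
c=[onz(p,(110+y/4,220+x/4),.008) for x,y in ((121,85),(331,86),(326,492),(129,493))]
print(np.array(c));print(sum(c)/4)
d1=c[3]-c[0];d2=c[2]-c[1];print([np.degrees(np.arctan2(d[1],d[0])) for d in (d1,d2)],np.linalg.norm(d1),np.linalg.norm(d2),np.linalg.norm(c[0]-c[1]),np.linalg.norm(c[2]-c[3]))
# predict handle top end position from stand origin
th=np.radians(4.7); X=np.array([np.cos(th),np.sin(th),0]);Z=np.array([0,0,1.])
o=sum(c)/4-.0025*X; o[2]=0
home=o-.0345*X+.175*Z; zh=-np.sin(np.radians(32))*X+np.cos(np.radians(32))*Z
for d in (.035,0,-.035,-.05): 
  r=proj(p,home+zh*d); print(d,home+zh*d,((r[1]-220)*4,(r[0]-110)*4))
E
```

```text
[[ 0.4733 -0.0577  0.008 ]
 [ 0.4689  0.0101  0.008 ]
 [ 0.6109  0.0236  0.008 ]
 [ 0.6162 -0.0463  0.008 ]]
[ 0.5423 -0.0176  0.008 ]
[np.float64(4.5666278251751775), np.float64(5.405466007643113)] 0.14342423552869504 0.14264499438445108 0.06798610030864503 0.07006694072329071
0.035 [ 0.487  -0.0221  0.2047] (np.float64(275.9568832368195), np.float64(289.19002819541015))
0 [ 0.5055 -0.0206  0.175 ] (np.float64(263.1474608126566), np.float64(339.0181194170682))
-0.035 [ 0.5239 -0.0191  0.1453] (np.float64(253.22690018991102), np.float64(377.6086649788797))
-0.05 [ 0.5319 -0.0184  0.1326] (np.float64(249.6285601676327), np.float64(391.60604978979916))
```

```bash
python3 -m jog '[[[0,0,0.9],[0.002,0.012,0],1],[[0,0,0],[0.002,0.0096,-0.005],1],[[0,0,0],[0,0,-0.02],1],[[0,0,0],[0,0,-0.025],1],[[0,0,0],[0,0,-0.025],1],[[0,0,0],[0,0,-0.015],1],[[0,0,0],[0,0,-0.008],1],[[0,0,0],[0,0,0],1]]' 
python3 - <<'E'
from h import *
np.set_printoptions(precision=4,suppress=True)
p=cap('wrist','w16');s=p['s'];print(s['tcp_pos'],s['eef_rot'],s['force'])
S=cap('side');g=cv2.resize(S['color'][170:310,120:260,::-1],None,fx=5,fy=5,interpolation=cv2.INTER_CUBIC)
Rm=R.from_rotvec(s['eef_rot']).as_matrix()
for d,c in ((0,(0,0,255)),(-.019,(0,255,255)),(-.044,(255,0,0))):
    a=proj(S,s['tcp_pos']+Rm[:,2]*d); cv2.circle(g,(int((a[1]-120)*5),int((a[0]-170)*5)),4,c,-1)
cv2.imwrite('pics/s16.png',g)
E
```

```text
t: 18.2
tcp_pos: [0.5064, -0.0127, 0.1449]
eef_rot: [-0.142, 3.133, -0.004]
force: [-0.1, -0.1, 0.5]
width: 0.998
[ 0.5064 -0.0127  0.1449] [-0.1417  3.133  -0.004 ] [-0.1486 -0.0634  0.5474]
```

View pics/w16.png

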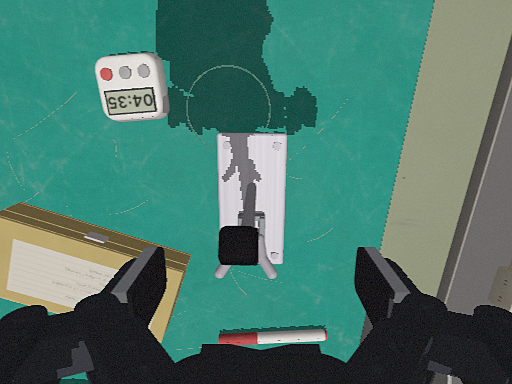

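View pics/s16.png

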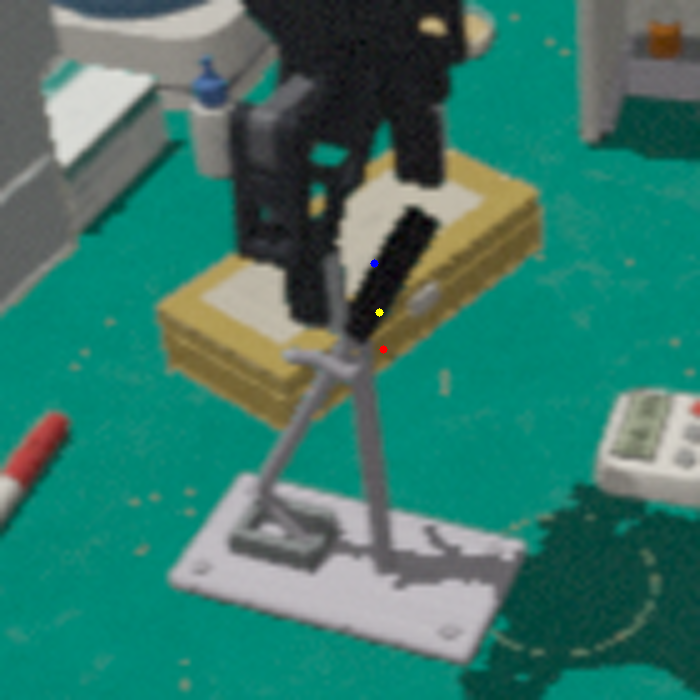

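```bash
python3 - <<'E'
from h import *
np.set_printoptions(precision=4,suppress=True)
p=dict(np.load('/tmp/p15.npz'))
for z in (.14,.15,.16,.17):
  print(z,[onz(p,(110+y/4,220+x/4),z) for x,y in ((180,465),(325,460))])
E
python3 -m jog '[[[0,0,0],[-0.001,-0.008,0],1],[[0,0,0],[0,0,-0.01],1],[[0,0,0],[0,0,-0.01],1],[[0,0,0],[0,0,-0.004],1],[[0,0,0],[0,0,0],1],[[0,0,0],[0,0,0],1],[[0,0,0],[0,0,0],1],[[0,0,0],[0,0,0],1]]'
python3 - <<'E'
from h import *
np.set_printoptions(precision=4,suppress=True)
p=cap('wrist','w17');s=p['s'];print(s['tcp_pos'],s['eef_rot'],s['force'])
S=cap('side');cv2.imwrite('pics/s17.png',cv2.resize(S['color'][170:310,120:260,::-1],None,fx=4,fy=4,interpolation=cv2.INTER_CUBIC))
E
```

```text
0.14 [array([ 0.5493, -0.0343,  0.14  ]), array([0.5455, 0.0006, 0.14  ])]
0.15 [array([ 0.5451, -0.0347,  0.15  ]), array([ 0.5415, -0.001 ,  0.15  ])]
0.16 [array([ 0.5409, -0.0351,  0.16  ]), array([ 0.5374, -0.0026,  0.16  ])]
0.17 [array([ 0.5368, -0.0355,  0.17  ]), array([ 0.5334, -0.0042,  0.17  ])]
t: 18.97
tcp_pos: [0.5104, -0.0229, 0.1265]
eef_rot: [-0.139, 3.12, -0.009]
force: [0.0, 0.0, -0.6]
width: 0.999
[ 0.5104 -0.0229  0.1265] [-0.1392  3.1201 -0.0087] [ 0.0417  0.0484 -0.6055]
```

View pics/w17.png

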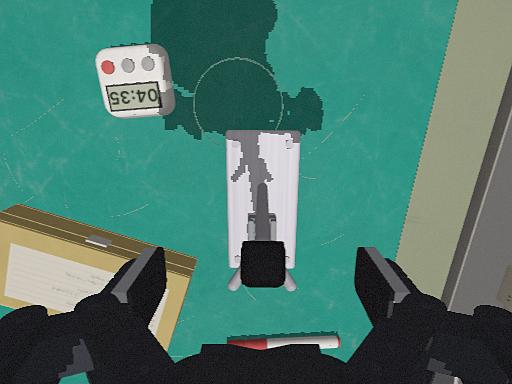

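View pics/s17.png

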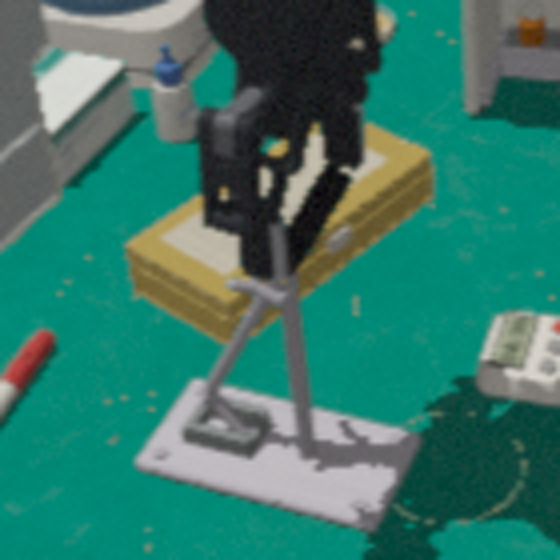

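```bash
python3 -m jog '[[[0,0,0],[-0.005,0.001,-0.004],1],[[0,0,0],[-0.003,0.001,-0.003],1],[[0,0,0],[0,0,-0.001],1],[[0,0,0],[0,0,0],0.6],[[0,0,0],[0,0,0],0.3],[[0,0,0],[0,0,0],0],[[0,0,0],[0,0,0],0],[[0,0,0],[0,0,0],0]]' 80
python3 - <<'E'
from h import *
np.set_printoptions(precision=4,suppress=True)
p=cap('wrist','w18');s=p['s'];print(s['tcp_pos'],s['eef_rot'],s['force'],s['moment'],s['width'])
S=cap('side');cv2.imwrite('pics/s18.png',cv2.resize(S['color'][170:310,120:260,::-1],None,fx=4,fy=4,interpolation=cv2.INTER_CUBIC))
E
```

```text
t: 19.73
tcp_pos: [0.5017, -0.0204, 0.1183]
eef_rot: [-0.14, 3.119, -0.009]
force: [-0.2, -0.2, -0.5]
width: 0.3
[ 0.5017 -0.0204  0.1183] [-0.14    3.1189 -0.009 ] [-0.1822 -0.2077 -0.4873] [ 0.0063  0.0521 -0.0075] 0.299565210948473
```

View pics/w18.png

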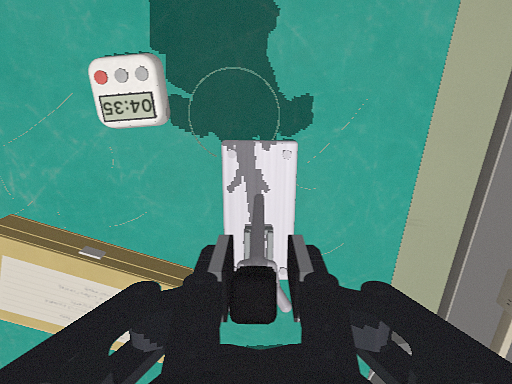

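View pics/s18.png

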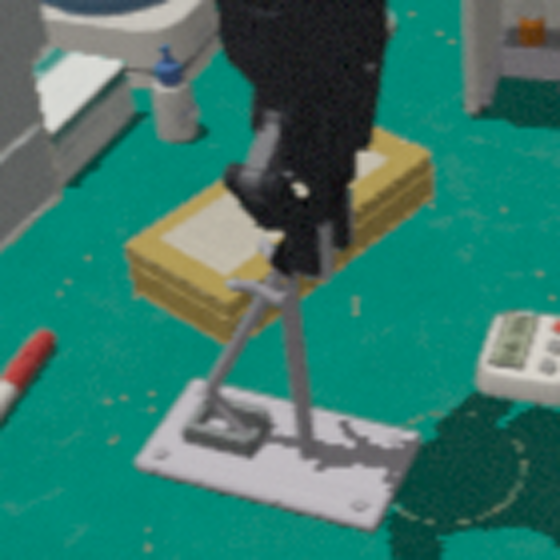

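```bash
python3 -m jog '[[[0,0,0],[0,0,0.002],0],[[0,0,0],[0,0,0],0],[[0,0,0],[0,0,0],0],[[0,0,0],[0,0,0],0],[[0,0,0],[0,0,0.004],0],[[0,0,0],[0,0,0.012],0],[[0,0,0],[0,0,0.02],0],[[0,0,0],[0,0,0.025],0]]' 80
python3 - <<'E'
from h import *
np.set_printoptions(precision=4,suppress=True)
p=cap('wrist','w19');s=p['s'];print(s['tcp_pos'],s['eef_rot'],s['force'],s['moment'],s['width'])
S=cap('side');cv2.imwrite('pics/s19.png',cv2.resize(S['color'][150:310,120:260,::-1],None,fx=4,fy=4,interpolation=cv2.INTER_CUBIC))
E
```

```text
t: 20.5
tcp_pos: [0.4967, -0.0196, 0.1772]
eef_rot: [-0.14, 3.133, -0.004]
force: [0.5, -0.1, -1.9]
width: 0.176
[ 0.4967 -0.0196  0.1772] [-0.1405  3.133  -0.0038] [ 0.477  -0.1413 -1.9131] [-0.0235 -0.0157 -0.0173] 0.17641957002664746
```

View pics/w19.png

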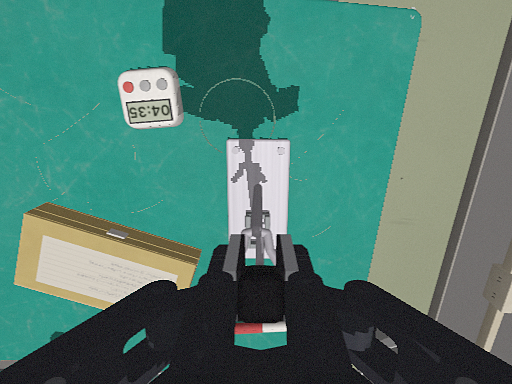

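View pics/s19.png

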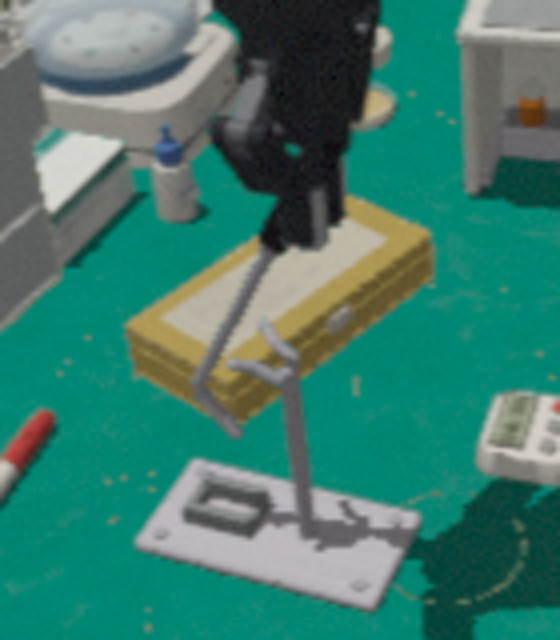

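```bash
cat >> h.py <<'E'
def T(rv,t):
    M=np.eye(4);M[:3,:3]=(R.from_rotvec(rv) if np.shape(rv)==(3,) else rv).as_matrix();M[:3,3]=t;return M
def hookpose(pos,yaw,lean): # yaw deg of plane x axis, lean deg
    return T(R.from_euler('z',yaw,degrees=True)*R.from_euler('y',-lean,degrees=True),pos)
HOME=hookpose([.5050,-.0207,.175],4.8,32)
G0=T(np.array([-.14,3.119,-.009]),[.5017,-.0204,.1203])
TH=np.linalg.inv(G0)@HOME
TIP=np.array([-.0298,0,-.1728,1])
def toolT(s): return T(np.array(s['eef_rot']),s['tcp_pos'])
E
python3 -m jog '[[[0,0,0],[0,0,0.02],0],[[0,0,0],[0,0,0.015],0],[[0,0,0],[0,0,0],0],[[0,0,0],[0,0,0],0],[[0,0,0],[0,0,0],0],[[0,0,0],[0,0,0],0],[[0,0,0],[0,0,0],0],[[0,0,0],[0,0,0],0]]'
python3 - <<'E'
from h import *
np.set_printoptions(precision=4,suppress=True)
S=cap('side');s=S['s'];W=cap('wrist');print(s['tcp_pos'],s['eef_rot'],W['s']['tcp_pos'])
H=toolT(s)@TH;tip=(H@TIP)[:3];print('pred hook',H[:3,3],'tip',tip,proj(S,tip),proj(W,tip),proj(S,H[:3,3]))
for q in (S,W):
    for o in('hook_tip','hook'): print(o,[(a['pixel'],round(a['confidence'],2)) for a in place_of(q,o)[:2]])
cv2.imwrite('pics/s20.png',cv2.resize(S['color'][140:300,120:260,::-1],None,fx=4,fy=4,interpolation=cv2.INTER_CUBIC))
cv2.imwrite('pics/w20.png',W['color'][:,:,::-1])
E
```

```text
t: 21.27
tcp_pos: [0.4985, -0.0201, 0.2165]
eef_rot: [-0.14, 3.126, -0.007]
force: [0.1, -0.2, -1.3]
width: 0.173
[ 0.4985 -0.0201  0.2165] [-0.1402  3.1264 -0.0071] [ 0.4984 -0.02    0.2163]
pred hook [ 0.5022 -0.0204  0.2712] tip [ 0.5671 -0.0147  0.1084] (np.float64(245.1042632367057), np.float64(173.41791507826)) (np.float64(243.49231279731086), np.float64(259.205862741479)) (np.float64(185.2057487722524), np.float64(195.21075109361198))
hook_tip [([245.7, 175.2], 0.89)]
hook [([259.5, 253.1], 0.46)]
hook_tip [([234.4, 259.1], 0.84)]
hook [([287.5, 259.0], 0.83)]
```

View pics/s20.png

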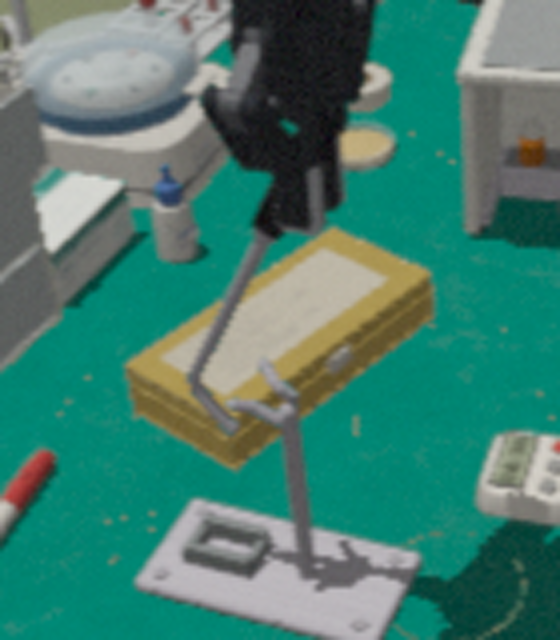

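View pics/w20.png

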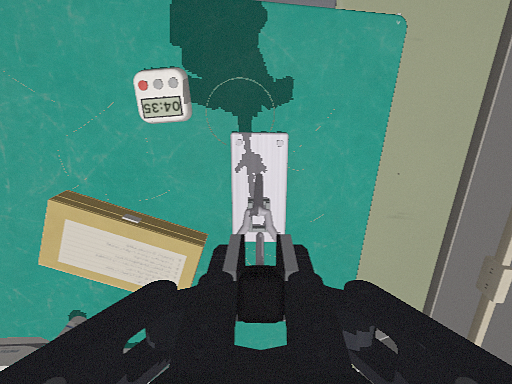

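```bash
cat >> h.py <<'E'
EYE=np.array([.503,-.409,.025])
X=lambda yaw=-75:np.array([np.cos(np.radians(yaw)),np.sin(np.radians(yaw)),0])
def plan(tip,yaw,lean,s=None):
    s=s or monitor.read_state(); A=toolT(s)
    H=hookpose([0,0,0],yaw,lean); H[:3,3]=np.array(tip)-(H@TIP)[:3]
    B=H@np.linalg.inv(TH)
    d=R.from_matrix(B[:3,:3]@A[:3,:3].T).as_rotvec(degrees=True)
    print('now',A[:3,3],'goal',B[:3,3],'shift',B[:3,3]-A[:3,3],'turn',d,'hook org',H[:3,3],'tip now',(A@TH@TIP)[:3]); return B
def where():
    s=monitor.read_state();H=toolT(s)@TH
    z=H[:3,2]; print('t',round(s['t'],2),'tcp',s['tcp_pos'],'tip',(H@TIP)[:3],'lean',np.degrees(np.arccos(z[2])),'az handle',np.degrees(np.arctan2(z[1],z[0])),'F',s['force'],'M',s['moment'],'w',s['width'],'hooky',H[:3,1])
    return s,H
np.set_printoptions(precision=4,suppress=True)
E
python3 - <<'E'
from h import *
A=EYE-.10*X()+[0,0,.075]
plan(A,-75,48)
plan(A,-75,32)
E
```

```text
now [ 0.499  -0.0202  0.2174] goal [ 0.4527 -0.219   0.1843] shift [-0.0463 -0.1988 -0.0331] turn [-10.2476 -14.4571 -79.2253] hook org [ 0.449  -0.2076  0.2378] tip now [ 0.5678 -0.0149  0.1094]
now [ 0.499  -0.0202  0.2174] goal [ 0.4597 -0.2451  0.2076] shift [-0.0394 -0.2249 -0.0098] turn [ -0.264   -0.2525 -79.7942] hook org [ 0.46   -0.2484  0.2623] tip now [ 0.5678 -0.0149  0.1094]
```

```bash
python3 -m jog '[[[0,0,0],[0,0,0.03],0],[[0,0,0],[0,0,0.03],0],[[0,0,-4],[0,-0.015,0],0],[[0,0,-6.6],[-0.003,-0.02,0],0],[[0,0,-6.6],[-0.003,-0.02,0],0],[[0,0,-6.6],[-0.003,-0.02,0],0],[[0,0,-6.6],[-0.003,-0.02,0],0],[[0,0,-6.6],[-0.003,-0.02,-0.005],0]]'
python3 -m jog '[[[0,0,-6.6],[-0.004,-0.018,-0.01],0],[[0,0,-6.6],[-0.004,-0.018,-0.01],0],[[0,0,-6.6],[-0.004,-0.018,-0.01],0],[[0,0,-6.6],[-0.004,-0.018,-0.01],0],[[0,0,-6.6],[-0.004,-0.018,-0.01],0],[[0,0,-6.6],[-0.004,-0.015,-0.01],0],[[-2,-0.5,0],[-0.001,0,0],0],[[0,0,0],[0,0,0],0]]'
python3 - <<'E'
from h import *
where()
A=EYE-.10*X()+[0,0,.075]
plan(A,-75,48)
E
```

```text
t: 22.23
tcp_pos: [0.4805, -0.1347, 0.2717]
eef_rot: [0.89, 3.005, -0.001]
force: [-0.1, 1.0, -0.6]
width: 0.18
t: 22.9
tcp_pos: [0.4538, -0.2501, 0.209]
eef_rot: [1.894, 2.457, -0.046]
force: [-0.7, -0.0, 0.2]
width: 0.176
t 22.9 tcp [ 0.4538 -0.2501  0.209 ] tip [ 0.4721 -0.3205  0.1035] lean 33.72047472826291 az handle 105.024915643435 F [-0.7097 -0.0239  0.2041] M [ 0.1203 -0.0022  0.0317] w 0.17555577203148687 hooky [0.9685 0.2488 0.0072]
now [ 0.4538 -0.2501  0.209 ] goal [ 0.4527 -0.219   0.1843] shift [-0.0011  0.0311 -0.0247] turn [-13.9184  -3.2271   0.5397] hook org [ 0.449  -0.2076  0.2378] tip now [ 0.4721 -0.3205  0.1035]
```

```bash
python3 -m jog '[[[-2.8,-0.6,0.1],[0,0.006,-0.003],0],[[-2.8,-0.6,0.1],[0,0.006,-0.003],0],[[-2.8,-0.6,0.1],[0,0.006,-0.003],0],[[-2.8,-0.6,0.1],[0,0.006,-0.003],0],[[-2.6,-0.6,0.1],[0,0.006,-0.003],0],[[0,0,0],[0,0,-0.003],0],[[0,0,0],[0,0,0],0],[[0,0,0],[0,0,0],0]]'
python3 - <<'E'
from h import *
s,H=where()
A=EYE-.10*X()+[0,0,.075]
plan(A,-75,48)
S=cap('side');W=cap('wrist','w21');tip=(H@TIP)[:3]
print(proj(S,tip),proj(W,tip))
for q in (S,W):
    for o in('hook_tip','tray_eye','riser'): print(o,[(a['pixel'],round(a['confidence'],2)) for a in place_of(q,o)[:2]])
cv2.imwrite('pics/s21.png',cv2.resize(S['color'][110:240,210:330,::-1],None,fx=5,fy=5,interpolation=cv2.INTER_CUBIC))
E
```

```text
t: 23.57
tcp_pos: [0.4551, -0.2187, 0.1909]
eef_rot: [1.752, 2.303, -0.276]
force: [-0.4, -0.1, -0.5]
width: 0.173
t 23.57 tcp [ 0.4551 -0.2187  0.1909] tip [ 0.4799 -0.3123  0.1069] lean 48.17497815539808 az handle 105.17710487238938 F [-0.3983 -0.0937 -0.4657] M [ 0.4152  0.0953 -0.0098] w 0.17281010905266286 hooky [ 0.9651  0.2619 -0.0001]
now [ 0.4551 -0.2187  0.1909] goal [ 0.4527 -0.219   0.1843] shift [-0.0024 -0.0003 -0.0066] turn [ 0.1704  0.04   -0.1823] hook org [ 0.449  -0.2076  0.2378] tip now [ 0.4799 -0.3123  0.1069]
(np.float64(184.31033401975904), np.float64(263.38482511398144)) (np.float64(243.95215819357622), np.float64(258.882160496871))
hook_tip [([187.8, 265.0], 0.44)]
tray_eye []
riser [([202.9, 269.8], 0.59)]
hook_tip [([233.0, 255.5], 0.96)]
tray_eye [([255.5, 256.2], 0.51)]
riser []
```

View pics/s21.png

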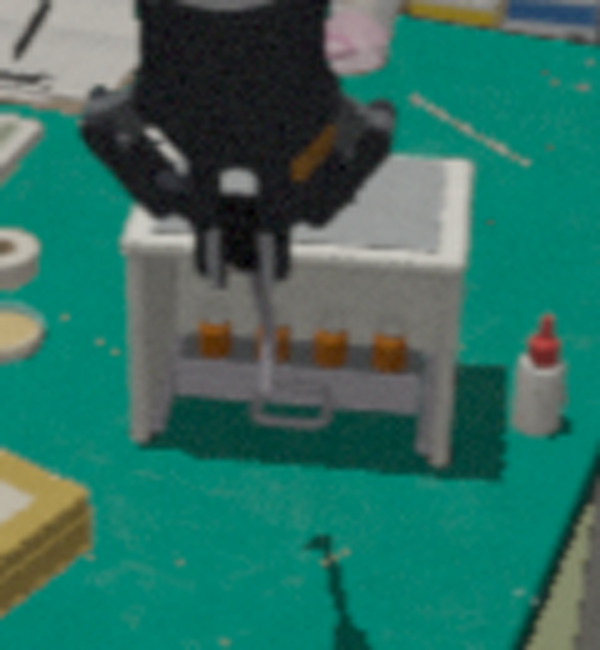

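View pics/w21.png

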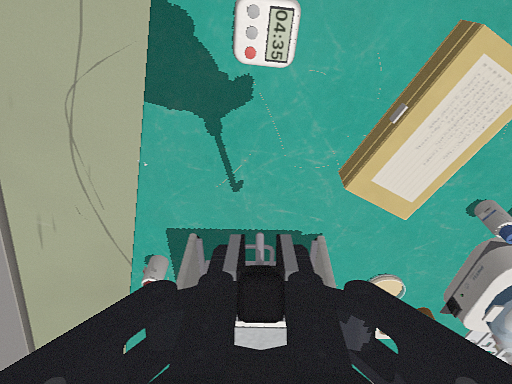

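```bash
python3 - <<'E'
from h import *
s,H=where()
S=cap('side');W=cap('wrist');tip=(H@TIP)[:3]
print(proj(S,tip),proj(W,tip))
o=[]
for q in (S,W):
    a=place_of(q,'hook_tip'); print(a); o.append((q,a[0]['pixel']))
x,e=tri(o);print(x,e, 'in tool: meas',np.linalg.inv(toolT(s))@np.r_[x,1],'pred',TH@TIP)
cv2.imwrite('pics/w22.png',cv2.resize(W['color'][200:300,200:330,::-1],None,fx=6,fy=6,interpolation=cv2.INTER_CUBIC))
a=place_of(W,'tray_eye');print(a,[onz(W,b['pixel'],.025) for b in a])
E
```

```text
t 23.97 tcp [ 0.4549 -0.2195  0.1908] tip [ 0.4795 -0.3132  0.1068] lean 48.21180584178104 az handle 105.05456876427326 F [-0.0337 -0.1638 -1.1448] M [ 0.4206  0.0817 -0.0016] w 0.17240153526224236 hooky [ 0.9656  0.2601 -0.0004]
(np.float64(184.2018075783548), np.float64(263.63003233650363)) (np.float64(244.44986456128473), np.float64(258.81020498258))
[{'pixel': [185.4, 262.1], 'confidence': 0.68}, {'pixel': [261.0, 252.7], 'confidence': 0.29}]
[{'pixel': [231.9, 256.2], 'confidence': 0.73}]
[ 0.4705 -0.2827  0.1238] [np.float64(0.0015599117213181), np.float64(0.001559911721318085)] in tool: meas [-0.0422 -0.001   0.0833  1.    ] pred [-0.0675 -0.0003  0.109   1.    ]
[{'pixel': [254.8, 257.7], 'confidence': 0.63}] [array([ 0.5023, -0.4062,  0.025 ])]
```

View pics/w22.png

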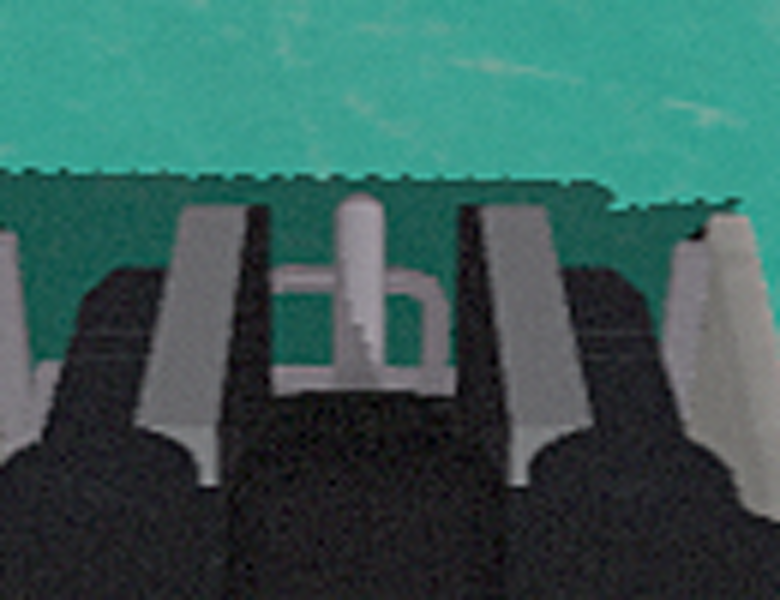

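```bash
python3 - <<'E'
from h import *
s,H=where()
S=cap('side');W=cap('wrist');tip=(H@TIP)[:3]
x,e=tri([(S,(186.3,263.2)),(W,(237.5,259.5))]);d=x-tip
print(x,e,'d along riser x',d@X(),'y',d@np.array([.966,.259,0]),'z',d[2])
for nm,v in (('x',X()),('z',np.array([0,0,1]))):
    print(nm,np.array(proj(S,tip+.01*v))-proj(S,tip),np.array(proj(W,tip+.01*v))-proj(W,tip))
E
```

```text
t 24.22 tcp [ 0.4549 -0.2191  0.1907] tip [ 0.4795 -0.3127  0.1067] lean 48.21215430084933 az handle 105.0944072404203 F [-0.2604 -0.3178 -1.4158] M [ 0.3467  0.0833 -0.0072] w 0.1744284898417842 hooky [ 0.9654  0.2607 -0.0004]
[ 0.4779 -0.3052  0.1053] [np.float64(0.0002716273361294892), np.float64(0.00027162733612940966)] d along riser x -0.007656753447774271 y 0.00034866495104832657 z -0.0014516489303131458
x [-1.9997  0.4137] [ 7.3175 -0.0414]
z [-3.2046  0.0694] [ 7.1456 -0.106 ]
```

```bash
cat >> h.py <<'E'
EYE=np.array([.5025,-.408,.025])
FIX=-.0077*X()-np.array([0,0,.0015])
def goal(dx,z,dy=0,lean=48): # real tip at eye+dx along riser x, height z
    t=EYE+dx*X()+dy*np.array([.966,.259,0]); t[2]=z
    return plan(t-FIX,-75,lean)
E
python3 - <<'E'
from h import *
goal(-.09,.042)
E
```

```text
now [ 0.4548 -0.219   0.1906] goal [ 0.4568 -0.2351  0.1278] shift [ 0.0019 -0.0161 -0.0629] turn [ 0.2126  0.0322 -0.1216] hook org [ 0.4531 -0.2237  0.1813] tip now [ 0.4795 -0.3127  0.1067]
```

```bash
python3 -m jog '[[[0,0,0],[0.001,-0.005,-0.012],0],[[0,0,0],[0.001,-0.006,-0.016],0],[[0,0,0],[0,-0.005,-0.016],0],[[0,0,0],[0,0,-0.012],0],[[0,0,0],[0,0,-0.006],0],[[0,0,0],[0,0,0],0],[[0,0,0],[0,0,0],0],[[0,0,0],[0,0,0],0]]'
python3 - <<'E'
from h import *
s,H=where();goal(-.03,.042)
S=cap('side');W=cap('wrist');tip=(H@TIP)[:3]+FIX
print(proj(S,tip),proj(W,tip))
cv2.imwrite('pics/s23.png',cv2.resize(S['color'][110:240,210:330,::-1],None,fx=5,fy=5,interpolation=cv2.INTER_CUBIC))
cv2.imwrite('pics/w23.png',cv2.resize(W['color'][200:300,200:330,::-1],None,fx=6,fy=6,interpolation=cv2.INTER_CUBIC))
E
```

```text
t: 24.98
tcp_pos: [0.458, -0.2356, 0.1286]
eef_rot: [1.75, 2.299, -0.275]
force: [0.1, -0.5, -0.7]
width: 0.179
t 24.98 tcp [ 0.458  -0.2356  0.1286] tip [ 0.4831 -0.3294  0.045 ] lean 48.376296638544794 az handle 105.33362154873467 F [ 0.0813 -0.5063 -0.7046] M [ 0.4484  0.1014 -0.0307] w 0.17926833157681413 hooky [0.965  0.2621 0.0027]
now [ 0.458  -0.2356  0.1286] goal [ 0.4723 -0.2931  0.1278] shift [ 0.0143 -0.0575 -0.0008] turn [ 0.3223  0.2491 -0.194 ] hook org [ 0.4687 -0.2817  0.1813] tip now [ 0.4831 -0.3294  0.045 ]
(np.float64(201.8645807223163), np.float64(263.8350009731347)) (np.float64(236.97003112885045), np.float64(258.5699701728113))
```

View pics/s23.png

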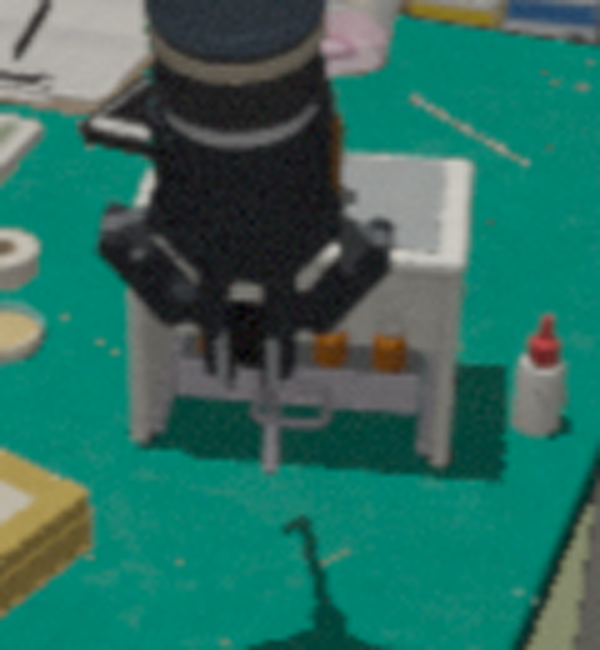

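View pics/w23.png

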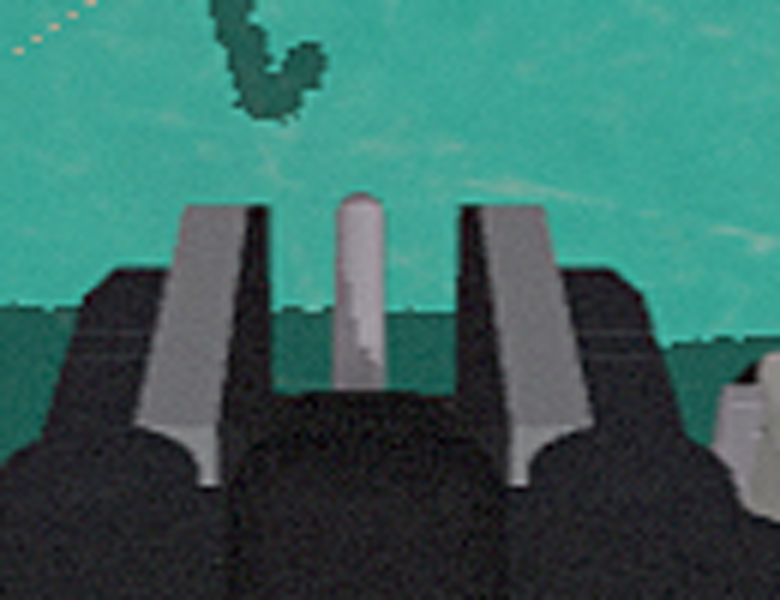

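```bash
python3 -m jog '[[[0,0,0],[0.002,-0.008,0],0],[[0,0,0],[0.003,-0.012,0],0],[[0,0,0],[0.003,-0.014,0],0],[[0,0,0],[0.003,-0.014,0],0],[[0,0,0],[0.002,-0.008,0],0],[[0,0,0],[0,0,0],0],[[0,0,0],[0,0,0],0],[[0,0,0],[0,0,0],0]]'
python3 - <<'E'
from h import *
s,H=where();goal(-.003,.042)
S=cap('side');W=cap('wrist');tip=(H@TIP)[:3]+FIX
print(proj(S,tip),proj(W,tip),proj(S,EYE),proj(W,EYE),'rel',(tip-EYE)@X(),(tip-EYE)@np.array([.966,.259,0]),tip[2])
print([(o,[(np.round(a['pixel'],1),round(a['confidence'],2)) for a in place_of(q,o)[:2]]) for q in (S,W) for o in('tray_eye',)])
cv2.imwrite('pics/s24.png',cv2.resize(S['color'][150:230,220:320,::-1],None,fx=7,fy=7,interpolation=cv2.INTER_CUBIC))
cv2.imwrite('pics/w24.png',cv2.resize(W['color'][200:300,200:330,::-1],None,fx=6,fy=6,interpolation=cv2.INTER_CUBIC))
E
```

```text
t: 25.75
tcp_pos: [0.4751, -0.3004, 0.1338]
eef_rot: [1.747, 2.29, -0.274]
force: [0.6, 0.3, -0.9]
width: 0.175
t 25.75 tcp [ 0.4751 -0.3004  0.1338] tip [ 0.5007 -0.3946  0.0508] lean 48.78794362055964 az handle 105.56985727319935 F [ 0.5868  0.3432 -0.9006] M [0.4491 0.118  0.0364] w 0.17499408641128078 hooky [0.9653 0.2611 0.0086]
now [ 0.4751 -0.3004  0.1338] goal [ 0.4793 -0.3191  0.1278] shift [ 0.0042 -0.0188 -0.006 ] turn [ 0.6302  0.6828 -0.1325] hook org [ 0.4756 -0.3078  0.1813] tip now [ 0.5007 -0.3946  0.0508]
(np.float64(186.88755490742562), np.float64(266.3732955758417)) (np.float64(237.70384900506755), np.float64(258.8636684532594)) (np.float64(189.95825041131528), np.float64(267.50966611464054)) (np.float64(236.89354369076207), np.float64(257.18952047805175)) rel -0.021074671300667036 0.0017505147268930621 0.04929212230957297
[('tray_eye', [(array([191.3, 267.3]), 0.8)]), ('tray_eye', [(array([233.9, 255.6]), 0.79)])]
```

View pics/s24.png

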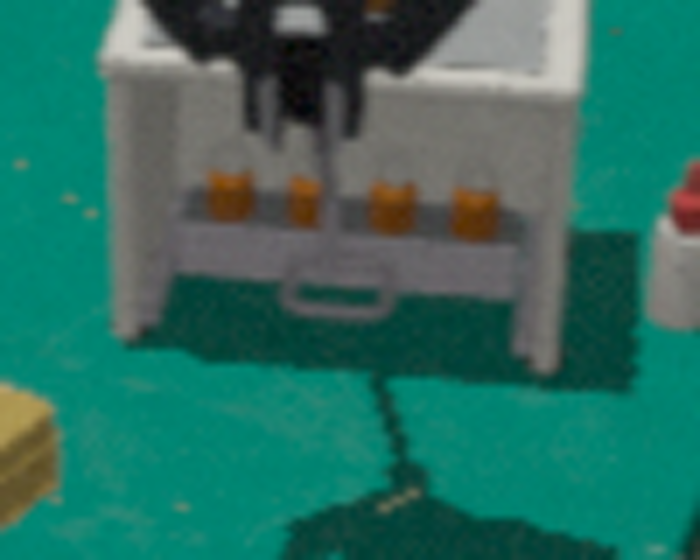

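View pics/w24.png

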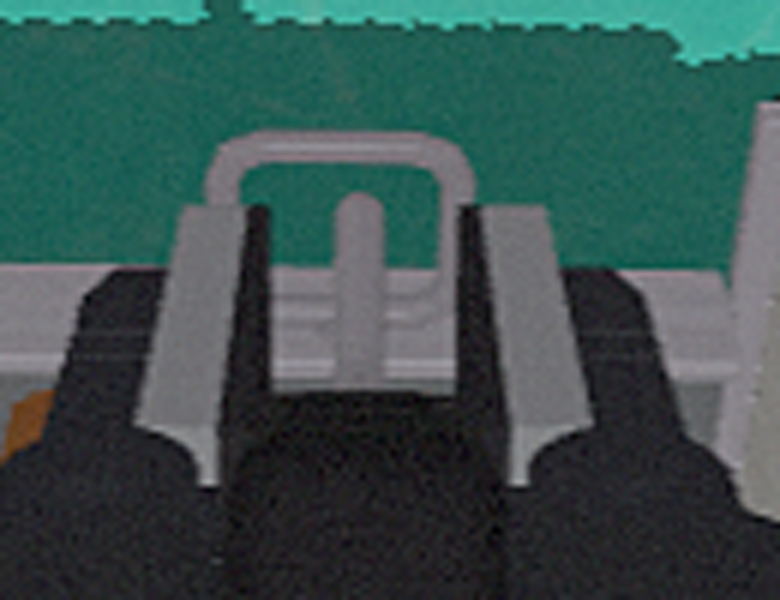

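```bash
python3 - <<'E'
from h import *
s,H=where();W=cap('wrist');tip=(H@TIP)[:3]+FIX
a=onz(W,(200+148/6,200+340/6),.025);b=onz(W,(200+303/6,200+340/6),.025)
print(a,b,np.linalg.norm(a-b),'eye',a+.020*X(), 'rel',(a+.020*X()-EYE)@X())
print('tip',tip,(tip-a)@X())
goal(-.004,.042,-.001)
E
```

```text
t 25.95 tcp [ 0.4751 -0.2996  0.1337] tip [ 0.5009 -0.3938  0.0507] lean 48.78741008099643 az handle 105.63820111172878 F [-0.6275  0.4846 -0.5228] M [0.4594 0.1113 0.0169] w 0.17546558308178514 hooky [0.965  0.2623 0.0086]
[ 0.4977 -0.3909  0.025 ] [ 0.5075 -0.4272  0.025 ] 0.03768066801104254 eye [ 0.5028 -0.4102  0.025 ] rel 0.0021906006022346138
tip [ 0.4989 -0.3864  0.0492] -0.004032151067880625
now [ 0.4751 -0.2996  0.1337] goal [ 0.4781 -0.3184  0.1278] shift [ 0.0029 -0.0189 -0.0059] turn [ 0.6342  0.6861 -0.2056] hook org [ 0.4744 -0.3071  0.1813] tip now [ 0.5009 -0.3938  0.0508]
```

```bash
python3 -m jog '[[[0,0,0],[0,0,-0.005],0],[[0.3,0.3,0],[0.001,-0.006,-0.002],0],[[0,0,0],[0.001,-0.008,0],0],[[0,0,0],[0.001,-0.006,0],0],[[0,0,0],[0,0,0],0],[[0,0,0],[0,0,-0.004],0],[[0,0,0],[0,0,-0.004],0],[[0,0,0],[0,0,0],0]]'
python3 - <<'E'
from h import *
s,H=where();W=cap('wrist');tip=(H@TIP)[:3]+FIX;S=cap('side')
print('tip rel',(tip-EYE)@X(),(tip-EYE)@np.array([.966,.259,0]),tip[2])
cv2.imwrite('pics/s25.png',cv2.resize(S['color'][150:230,220:320,::-1],None,fx=7,fy=7,interpolation=cv2.INTER_CUBIC))
cv2.imwrite('pics/w25.png',cv2.resize(W['color'][200:300,200:330,::-1],None,fx=6,fy=6,interpolation=cv2.INTER_CUBIC))
goal(-.004,.013,-.001)
E
```

```text
t: 26.67
tcp_pos: [0.4785, -0.3211, 0.117]
eef_rot: [1.748, 2.3, -0.273]
force: [-0.6, 0.5, -1.6]
width: 0.179
t 26.67 tcp [ 0.4785 -0.3211  0.117 ] tip [ 0.5039 -0.4148  0.0333] lean 48.37555981987303 az handle 105.4998795677317 F [-0.6134  0.5224 -1.5511] M [ 0.4336  0.1474 -0.0356] w 0.17924946210529305 hooky [0.9647 0.2634 0.0045]
tip rel -0.0007229548374735879 -0.00039264740113610966 0.03183219735598883
now [ 0.4788 -0.3212  0.1177] goal [ 0.4781 -0.3184  0.0988] shift [-0.0008  0.0027 -0.0189] turn [ 0.3295  0.3846 -0.284 ] hook org [ 0.4744 -0.3071  0.1523] tip now [ 0.5043 -0.4149  0.0341]
```

View pics/s25.png

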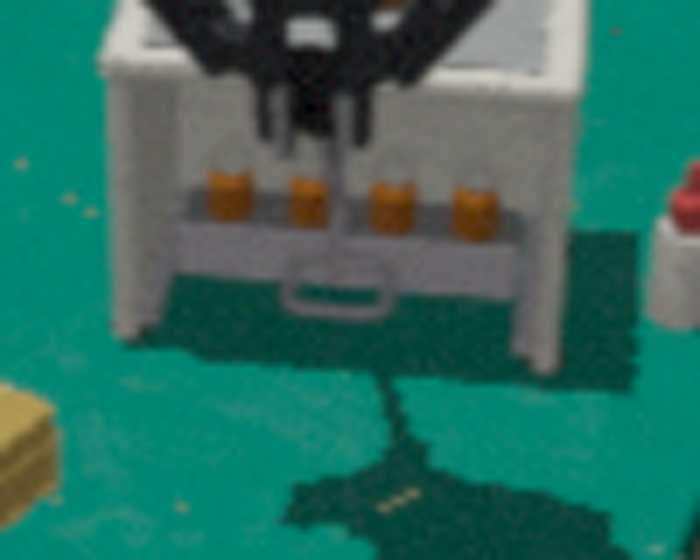

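View pics/w25.png

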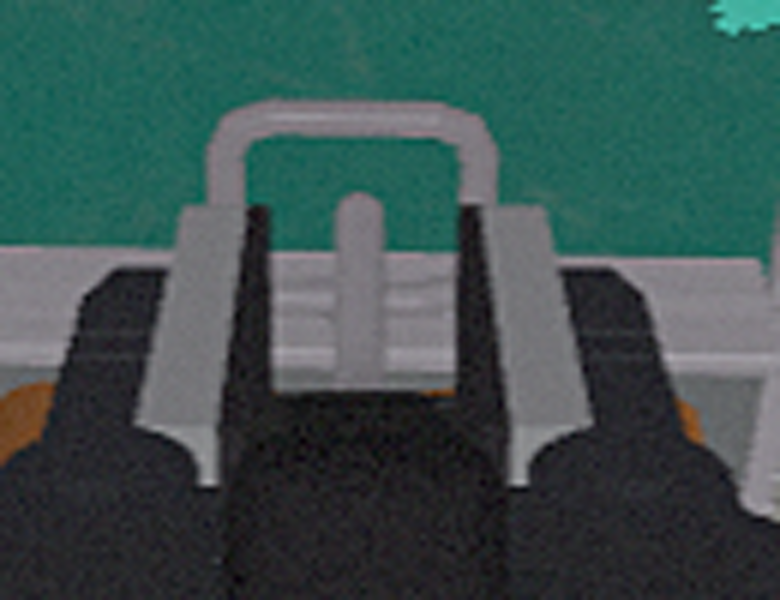

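```bash
python3 -m jog '[[[0,0,0],[0,0.002,-0.005],0],[[0,0,0],[0,0.001,-0.005],0],[[0,0,0],[0,0,-0.005],0],[[0,0,0],[0,0,-0.003],0],[[0,0,0],[0,0,-0.001],0],[[0,0,0],[0,0,0],0],[[0,0,0],[0,0,0],0],[[0,0,0],[0,0,0],0]]'
python3 - <<'E'
from h import *
s,H=where();W=cap('wrist');tip=(H@TIP)[:3]+FIX;S=cap('side')
print('tip rel',(tip-EYE)@X(),(tip-EYE)@np.array([.966,.259,0]),tip[2])
cv2.imwrite('pics/s26.png',cv2.resize(S['color'][150:230,220:320,::-1],None,fx=7,fy=7,interpolation=cv2.INTER_CUBIC))
cv2.imwrite('pics/w26.png',cv2.resize(W['color'][200:300,200:330,::-1],None,fx=6,fy=6,interpolation=cv2.INTER_CUBIC))
E
```

```text
t: 27.43
tcp_pos: [0.4786, -0.3168, 0.0963]
eef_rot: [1.746, 2.301, -0.272]
force: [-0.1, -0.1, -0.6]
width: 0.176
t 27.43 tcp [ 0.4786 -0.3168  0.0963] tip [ 0.5042 -0.4104  0.0126] lean 48.385856913192306 az handle 105.59901802351163 F [-0.0577 -0.1431 -0.6348] M [ 0.4058  0.1195 -0.0081] w 0.17598260412380562 hooky [0.9643 0.2649 0.0047]
tip rel -0.0049173683891624445 0.0009793453090741174 0.01112744264574725
```

View pics/s26.png

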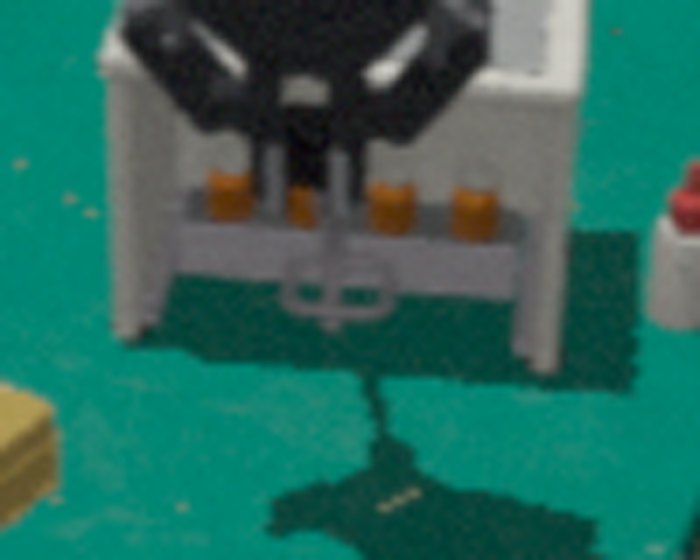

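View pics/w26.png

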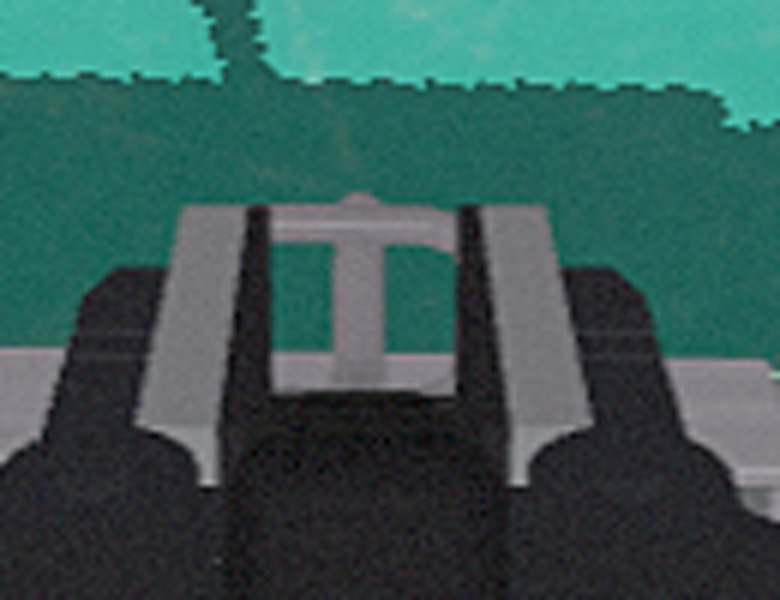

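```bash
python3 -m jog '[[[0,0,0],[-0.001,0.005,0],0],[[0,0,0],[-0.002,0.008,0],0],[[0,0,0],[-0.003,0.01,0],0],[[0,0,0],[-0.003,0.01,0],0],[[0,0,0],[-0.003,0.01,0],0],[[0,0,0],[-0.003,0.01,0],0],[[0,0,0],[-0.001,0.006,0],0],[[0,0,0],[0,0,0],0]]'
python3 - <<'E'
from h import *
s,H=where();W=cap('wrist');tip=(H@TIP)[:3]+FIX;S=cap('side')
print('tip rel',(tip-EYE)@X(),(tip-EYE)@np.array([.966,.259,0]),tip[2])
cv2.imwrite('pics/s27.png',cv2.resize(S['color'][150:230,220:320,::-1],None,fx=7,fy=7,interpolation=cv2.INTER_CUBIC))
cv2.imwrite('pics/w27.png',cv2.resize(W['color'][200:300,200:330,::-1],None,fx=6,fy=6,interpolation=cv2.INTER_CUBIC))
E
```

```text
t: 28.2
tcp_pos: [0.4615, -0.2519, 0.0971]
eef_rot: [1.744, 2.298, -0.272]
force: [1.2, -1.2, -1.5]
width: 0.175
t 28.2 tcp [ 0.4615 -0.2519  0.0971] tip [ 0.4873 -0.3457  0.0136] lean 48.508720022640205 az handle 105.7342267763978 F [ 1.1694 -1.2098 -1.4764] M [ 0.2823 -0.0311  0.0564] w 0.175206516948872 hooky [0.9641 0.2655 0.0067]
tip rel -0.07181517669445697 0.0014900248879981708 0.012126448109314155
```

View pics/s27.png

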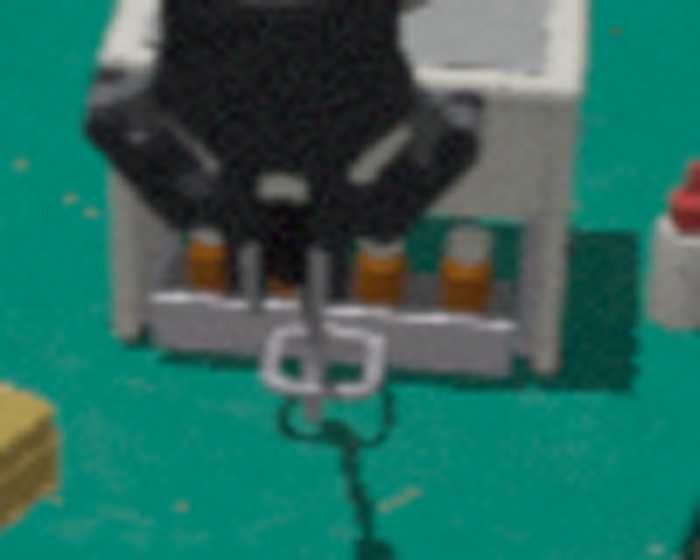

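View pics/w27.png

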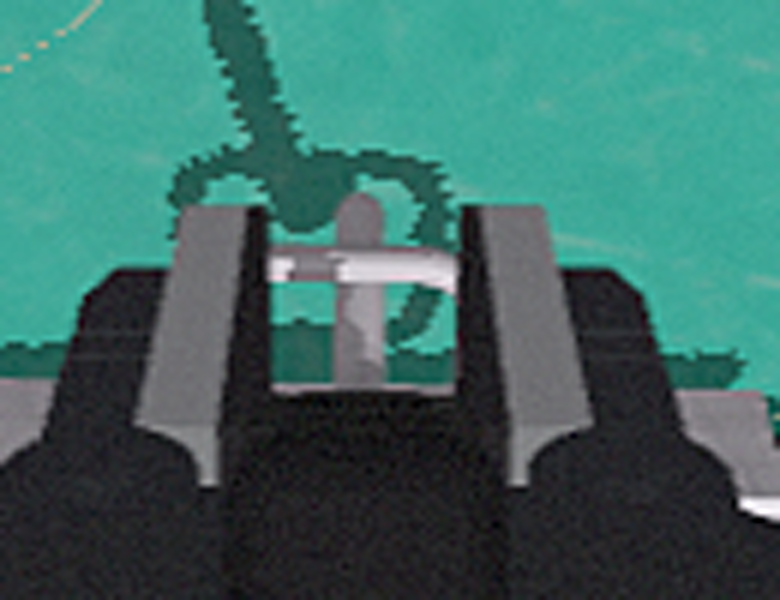

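```bash
python3 -m jog '[[[0,0,0],[-0.001,0.005,0],0],[[0,0,0],[-0.002,0.008,0],0],[[0,0,0],[-0.002,0.008,0],0],[[0,0,0],[-0.002,0.008,0],0],[[0,0,0],[-0.002,0.007,0],0],[[0,0,0],[-0.001,0.005,0],0],[[0,0,0],[-0.001,0.004,0],0],[[0,0,0],[-0.001,0.003,0],0]]'
python3 - <<'E'
from h import *
s,H=where();tip=(H@TIP)[:3]+FIX
print('tip rel',(tip-EYE)@X(),(tip-EYE)@np.array([.966,.259,0]),tip[2])
E
```

```text
t: 28.97
tcp_pos: [0.4492, -0.205, 0.0967]
eef_rot: [1.746, 2.289, -0.281]
force: [7.8, -17.3, -18.9]
width: 0.176
t 28.97 tcp [ 0.4492 -0.205   0.0967] tip [ 0.4746 -0.2997  0.0141] lean 49.01243905212222 az handle 105.37079998045974 F [  7.8467 -17.2623 -18.8532] M [-2.0197 -1.5453  0.4905] w 0.1758677971184549 hooky [0.9655 0.2604 0.0056]
tip rel -0.11952642928596874 0.001126619982383783 0.012603258775188144
```

```bash
python3 -m jog '[[[0,0,0],[0.001,-0.003,0],0],[[0,0,0],[0.001,-0.003,0],0],[[0,0,0],[0.001,-0.003,0],0],[[0,0,0],[0,-0.002,0],0],[[0,0,0],[0,0,0],0],[[0,0,0],[0,0,0],0],[[0,0,0],[0,0,0],0],[[0,0,0],[0,0,0],0]]'
python3 - <<'E'
from h import *
s,H=where();tip=(H@TIP)[:3]+FIX;W=cap('wrist');S=cap('side')
print('tip rel',(tip-EYE)@X(),(tip-EYE)@np.array([.966,.259,0]),tip[2],proj(S,tip),proj(W,tip))
for q in (S,W): 
  for a in place_of(q,'tray_eye')[:1]: e=onz(q,a['pixel'],.025);print(a,e,(e-EYE)@X())
cv2.imwrite('pics/s28.png',cv2.resize(S['color'][150:250,220:320,::-1],None,fx=6,fy=6,interpolation=cv2.INTER_CUBIC))
cv2.imwrite('pics/w28.png',cv2.resize(W['color'][200:300,200:330,::-1],None,fx=6,fy=6,interpolation=cv2.INTER_CUBIC))
E
```

```text
t: 29.63
tcp_pos: [0.452, -0.215, 0.097]
eef_rot: [1.746, 2.291, -0.279]
force: [0.5, 0.1, -2.5]
width: 0.171
t 29.63 tcp [ 0.452 -0.215  0.097] tip [ 0.4775 -0.3095  0.0142] lean 48.91375125897947 az handle 105.43027061737001 F [ 0.4664  0.1189 -2.5491] M [0.3877 0.1119 0.0009] w 0.1708785922097336 hooky [0.9652 0.2613 0.0056]
tip rel -0.10934131549920485 0.001325030443207687 0.012709712323389412 (np.float64(215.25201196499714), np.float64(262.90309694051774)) (np.float64(237.51439120236924), np.float64(258.88820978282183))
{'pixel': [214.6, 261.5], 'confidence': 0.62} [ 0.4743 -0.2882  0.025 ] -0.12303217188191833
{'pixel': [251.0, 259.4], 'confidence': 0.95} [ 0.4776 -0.3079  0.025 ] -0.10316447461194082
```

View pics/s28.png

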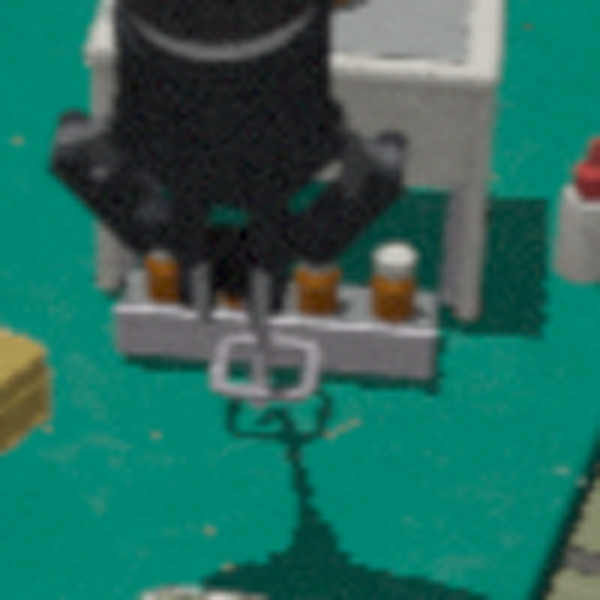

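View pics/w28.png

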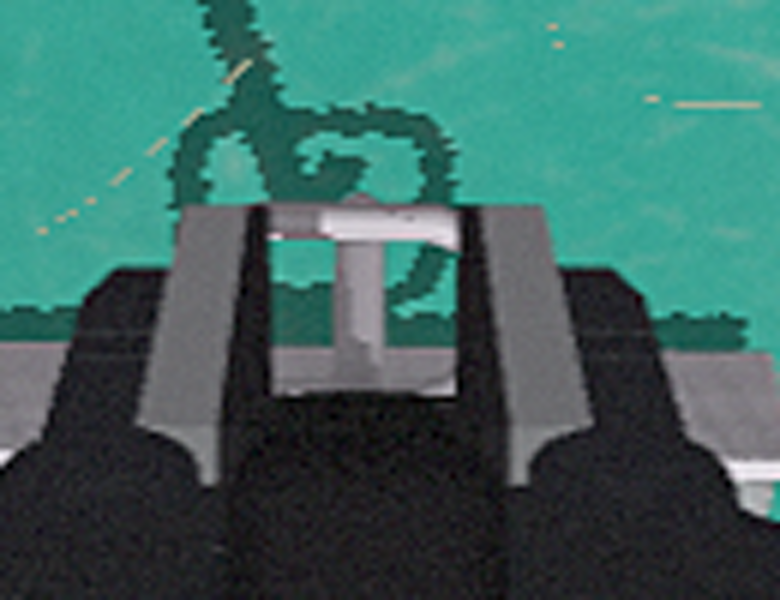

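```bash
python3 -m jog '[[[0,0,0],[0,0,0.006],0],[[0,0,0],[0,0,0.01],0],[[0,0,0],[0,0,0.01],0],[[0,0,0],[0,0,0.01],0],[[0,0,0],[0,0,0.015],0],[[0,0,0],[0,0,0.02],0],[[0,0,0],[0,0,0.03],0],[[0,0,0],[0,0,0.03],0]]'
python3 - <<'E'
from h import *
s,H=where();W=cap('wrist','w29');S=cap('side')
for q in (S,W): 
  for a in place_of(q,'tray_eye')[:1]: e=onz(q,a['pixel'],.025);print(a,e,(e-EYE)@X())
cv2.imwrite('pics/s29.png',cv2.resize(S['color'][120:250,200:330,::-1],None,fx=5,fy=5,interpolation=cv2.INTER_CUBIC))
plan([.5365+.0318,-.018,.11],4.8,32)
E
```

```text
t: 30.5
tcp_pos: [0.4471, -0.2125, 0.2302]
eef_rot: [1.75, 2.301, -0.284]
force: [0.4, 0.4, -0.8]
width: 0.176
t 30.5 tcp [ 0.4471 -0.2125  0.2302] tip [ 0.4717 -0.3065  0.1467] lean 48.45654889335684 az handle 104.99274781558498 F [ 0.3683  0.4229 -0.7897] M [0.4119 0.0183 0.0393] w 0.1761591581126303 hooky [ 0.9651  0.2618 -0.0037]
{'pixel': [210.0, 265.6], 'confidence': 0.75} [ 0.4716 -0.3121  0.025 ] -0.10065348143957444
{'pixel': [179.0, 262.1], 'confidence': 0.56} [ 0.474  -0.3049  0.025 ] -0.10702054498806265
now [ 0.4486 -0.213   0.2311] goal [ 0.4989 -0.0232  0.2176] shift [ 0.0503  0.1898 -0.0134] turn [10.3334 14.7468 79.0213] hook org [ 0.5022 -0.0235  0.2723] tip now [ 0.4735 -0.3072  0.1478]
```

View pics/s29.png

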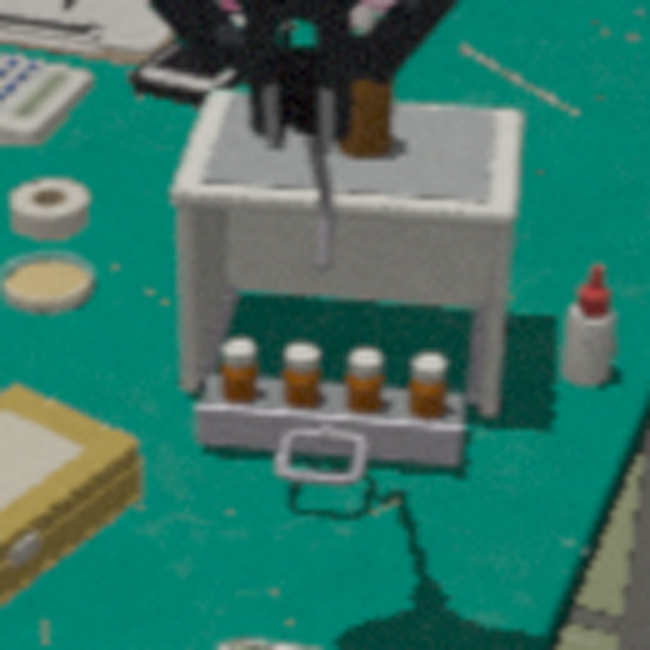

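View pics/w29.png

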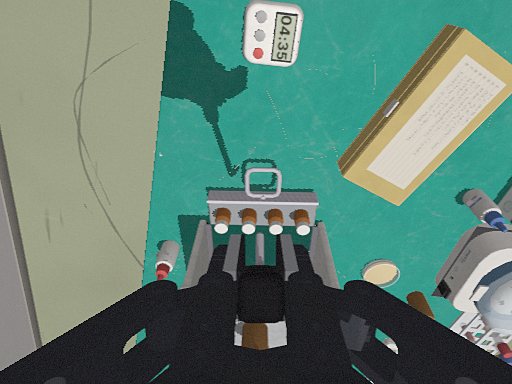

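```bash
python3 -m jog '[[[4,1,0],[0,0,0.015],0],[[4,1,0],[0,0.005,0.015],0],[[4,1,0],[0,0.01,0.01],0],[[4,1,0],[0,0.01,0.01],0],[[0,0,6.6],[0.004,0.015,0],0],[[0,0,6.6],[0.004,0.015,0],0],[[0,0,6.6],[0.004,0.015,0],0],[[0,0,6.6],[0.004,0.015,0],0]]'
python3 - <<'E'
from h import *
where();plan([.5365+.0318,-.018,.17],4.8,32)
E
```

```text
t: 31.37
tcp_pos: [0.4542, -0.1226, 0.2632]
eef_rot: [-1.246, -2.853, 0.024]
force: [0.5, -0.8, -0.6]
width: 0.177
t 31.37 tcp [ 0.4542 -0.1226  0.2632] tip [ 0.4964 -0.1727  0.153 ] lean 29.79549836316592 az handle 130.54071166005298 F [ 0.5302 -0.8068 -0.6084] M [ 0.0683 -0.0368  0.0132] w 0.17730515022240184 hooky [ 0.7375  0.675  -0.0192]
now [ 0.4542 -0.1226  0.2632] goal [ 0.4989 -0.0232  0.2776] shift [0.0447 0.0994 0.0144] turn [ 0.224  -2.5598 52.3469] hook org [ 0.5022 -0.0235  0.3323] tip now [ 0.4964 -0.1727  0.153 ]
```

```bash
python3 -m jog '[[[0,-0.3,6.5],[0.006,0.01,0.014],0],[[0,-0.3,6.5],[0.006,0.01,0.014],0],[[0,-0.3,6.5],[0.006,0.012,0.012],0],[[0,-0.3,6.5],[0.006,0.012,0.01],0],[[0,-0.3,6.5],[0.006,0.012,0],0],[[0,-0.3,6.5],[0.006,0.012,0],0],[[0,-0.3,6.5],[0.005,0.014,0],0],[[0,-0.3,6.5],[0.004,0.014,0],0]]'
python3 -m jog '[[[0,0,0],[0,0,0],0],[[0,0,0],[0,0,0],0],[[0,0,0],[0,0,0],0],[[0,0,0],[0,0,0],0],[[0,0,0],[0,0,0],0],[[0,0,0],[0,0,0],0],[[0,0,0],[0,0,0],0],[[0,0,0],[0,0,0],0]]'
python3 - <<'E'
from h import *
s,H=where();plan([.5365+.0318,-.018,.11],4.8,32)
S=cap('side');W=cap('wrist','w30');tip=(H@TIP)[:3]
print(proj(S,tip),proj(S,tip+FIX),[(a['pixel'],a['confidence']) for a in place_of(S,'hook_tip')[:1]])
cv2.imwrite('pics/s30.png',cv2.resize(S['color'][150:310,120:260,::-1],None,fx=4,fy=4,interpolation=cv2.INTER_CUBIC))
E
```

```text
t: 32.03
tcp_pos: [0.4962, -0.0209, 0.3029]
eef_rot: [0.205, -3.132, 0.028]
force: [1.5, 0.9, -1.4]
width: 0.177
t: 32.7
tcp_pos: [0.4939, -0.0215, 0.298]
eef_rot: [0.198, -3.122, 0.027]
force: [-0.7, -0.0, -0.7]
width: 0.177
t 32.7 tcp [ 0.4939 -0.0215  0.298 ] tip [ 0.5596 -0.0152  0.1881] lean 30.102931613712965 az handle -174.0792351093344 F [-0.6538 -0.0234 -0.7398] M [0.0314 0.0465 0.062 ] w 0.17737973311181143 hooky [-0.1201  0.9927 -0.0099]
now [ 0.4939 -0.0215  0.298 ] goal [ 0.4989 -0.0232  0.2176] shift [ 0.005  -0.0017 -0.0804] turn [ 0.7584 -1.8343 -2.0901] hook org [ 0.5022 -0.0235  0.2723] tip now [ 0.5596 -0.0152  0.1881]
(np.float64(215.66633275356597), np.float64(172.10901426570354)) (np.float64(218.62846529923308), np.float64(170.98431226879217)) [([215.3, 174.1], 0.94)]
```

View pics/s30.png

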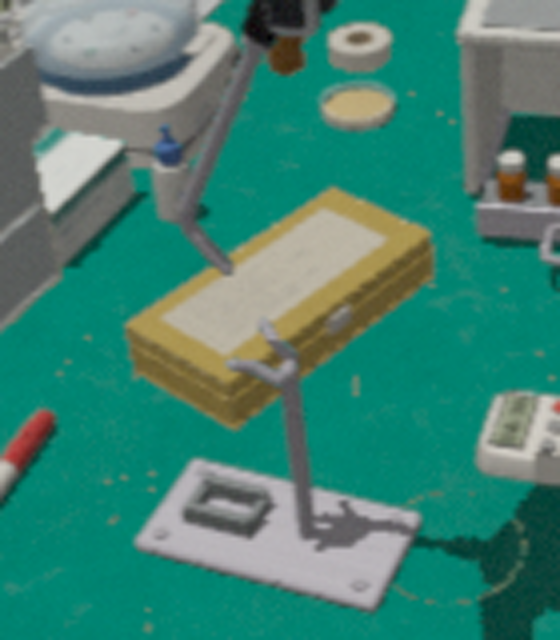

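View pics/w30.png

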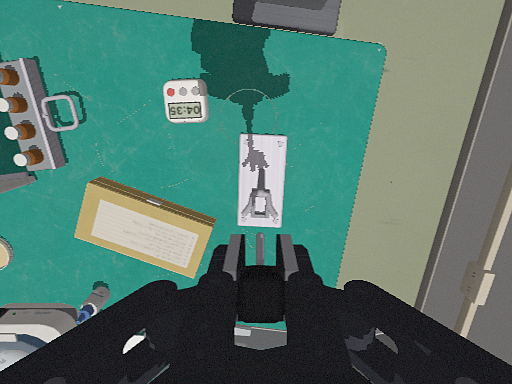

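```bash
cat >> h.py <<'E'
def home(dz):
    s=monitor.read_state();A=toolT(s);d=R.from_matrix(G0[:3,:3]@A[:3,:3].T).as_rotvec(degrees=True)
    print('shift',G0[:3,3]+[0,0,dz]-A[:3,3],'turn',d,'F',s['force'],'t',s['t'])
E
python3 - <<'E'
from h import *
home(.10)
E
```

```text
shift [ 0.0077  0.0009 -0.0778] turn [ 0.7576 -1.824  -2.1211] F [-0.2857 -0.7616 -0.8079] t 32.85
```

```bash
python3 -m jog '[[[0.7,-1.8,-2.1],[0.004,0.001,-0.01],0],[[0,0,0],[0.003,0,-0.02],0],[[0,0,0],[0,0,-0.02],0],[[0,0,0],[0,0,-0.015],0],[[0,0,0],[0,0,-0.008],0],[[0,0,0],[0,0,0],0],[[0,0,0],[0,0,0],0],[[0,0,0],[0,0,0],0]]'
python3 - <<'E'
from h import *
home(.10)
E
```

```text
t: 33.52
tcp_pos: [0.5021, -0.0205, 0.2251]
eef_rot: [-0.136, 3.113, -0.012]
force: [-0.4, -0.7, -1.0]
width: 0.177
shift [-0.0004  0.0001 -0.0048] turn [0.0753 0.37   0.1251] F [-0.4349 -0.6681 -0.9782] t 33.5167
```

```bash
python3 -m jog '[[[0,0.3,0],[0,0,-0.01],0],[[0,0,0],[0,0,-0.015],0],[[0,0,0],[0,0,-0.015],0],[[0,0,0],[0,0,-0.015],0],[[0,0,0],[0,0,-0.008],0],[[0,0,0],[0,0,0],0],[[0,0,0],[0,0,0],0],[[0,0,0],[0,0,0],0]]'
python3 - <<'E'
from h import *
home(.03)
S=cap('side');W=cap('wrist','w31')
cv2.imwrite('pics/s31.png',cv2.resize(S['color'][170:310,130:250,::-1],None,fx=5,fy=5,interpolation=cv2.INTER_CUBIC))
E
```

```text
t: 34.18
tcp_pos: [0.5066, -0.0212, 0.165]
eef_rot: [-0.136, 3.107, -0.015]
force: [-0.2, 0.3, -1.3]
width: 0.181
shift [-0.0049  0.0008 -0.0147] turn [0.202  0.7135 0.1158] F [-0.1628  0.2836 -1.3035] t 34.1833
```

View pics/s31.png

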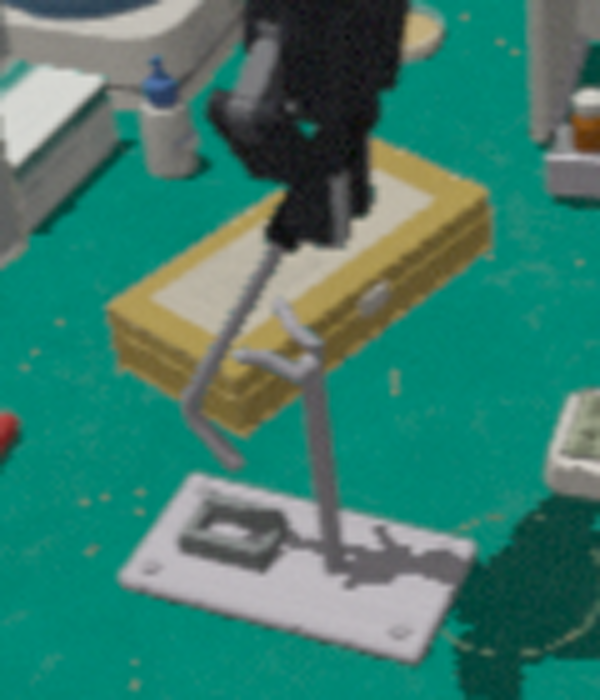

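View pics/w31.png

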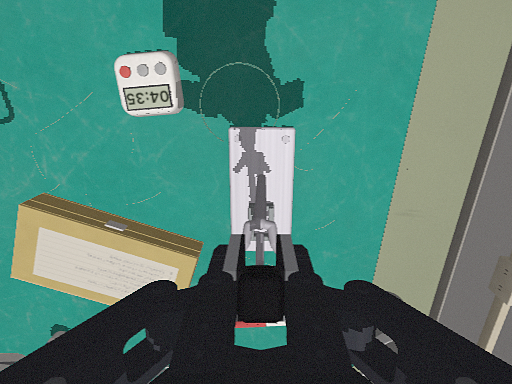

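```bash
python3 -m jog '[[[0.2,0.6,0.1],[-0.004,0.001,-0.003],0],[[0,0.1,0],[-0.001,0,-0.006],0],[[0,0.1,0],[-0.001,0,-0.006],0],[[0,0,0],[-0.001,0,-0.006],0],[[0,0,0],[0,0,-0.003],0],[[0,0,0],[0,0,0],0],[[0,0,0],[0,0,0],0],[[0,0,0],[0,0,0],0]]'
python3 - <<'E'
from h import *
home(.0)
S=cap('side')
cv2.imwrite('pics/s32.png',cv2.resize(S['color'][170:310,130:250,::-1],None,fx=5,fy=5,interpolation=cv2.INTER_CUBIC))
E
```

```text
t: 34.95
tcp_pos: [0.5003, -0.0204, 0.1408]
eef_rot: [-0.14, 3.118, -0.01]
force: [0.5, 0.1, -1.6]
width: 0.179
shift [ 0.0014 -0.     -0.0205] turn [0.027  0.077  0.0101] F [ 0.5176  0.1207 -1.601 ] t 34.95
```

View pics/s32.png

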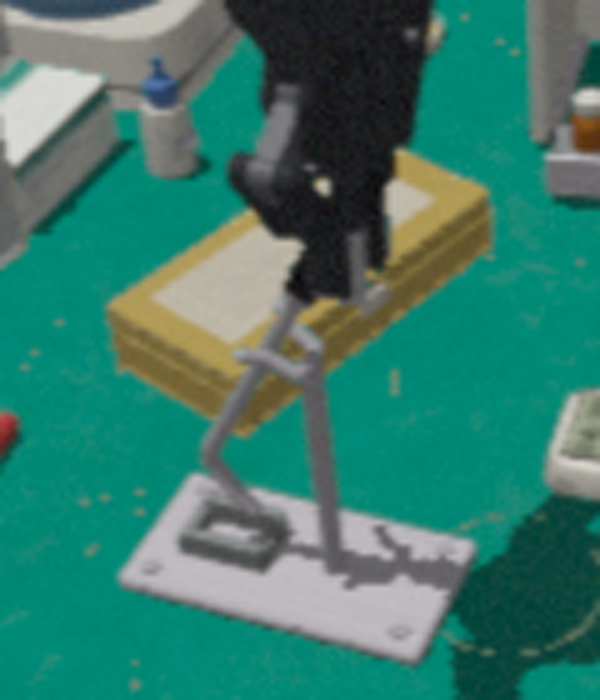

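```bash
python3 -m jog '[[[0,0,0],[0.001,0,-0.004],0],[[0,0,0],[0,0,-0.005],0],[[0,0,0],[0,0,-0.005],0],[[0,0,0],[0,0,-0.003],0],[[0,0,0],[0,0,-0.001],0],[[0,0,0],[0,0,0],0],[[0,0,0],[0,0,0],0],[[0,0,0],[0,0,0],0]]'
python3 - <<'E'
from h import *
home(.0)
S=cap('side')
cv2.imwrite('pics/s33.png',cv2.resize(S['color'][170:310,130:250,::-1],None,fx=5,fy=5,interpolation=cv2.INTER_CUBIC))
E
```

```text
t: 35.67
tcp_pos: [0.5016, -0.0204, 0.1211]
eef_rot: [-0.14, 3.117, -0.01]
force: [0.8, 0.5, -0.9]
width: 0.18
shift [ 0.0001  0.     -0.0008] turn [0.0305 0.107  0.0108] F [ 0.7867  0.4963 -0.864 ] t 35.6667
```

View pics/s33.png

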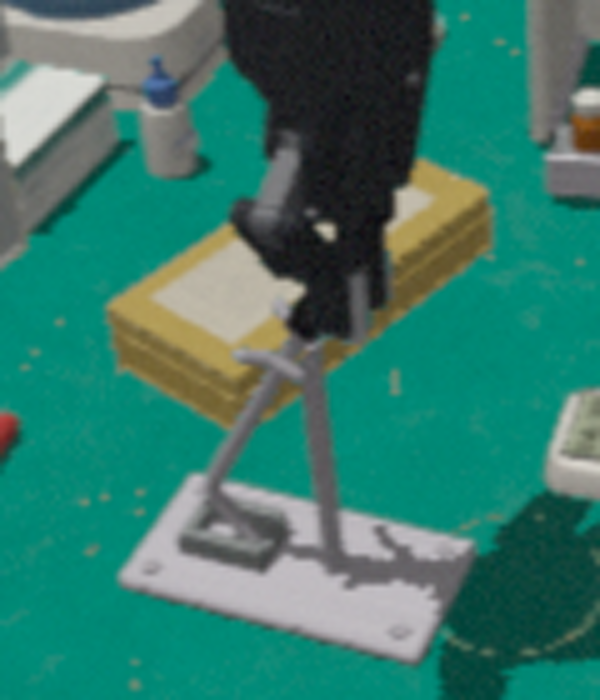

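```bash
python3 -m jog '[[[0,0,0],[0,0,-0.001],0],[[0,0,0],[0,0,-0.001],0],[[0,0,0],[0,0,-0.001],0],[[0,0,0],[0,0,-0.001],0],[[0,0,0],[0,0,-0.001],0],[[0,0,0],[0,0,0],0],[[0,0,0],[0,0,0],0],[[0,0,0],[0,0,0],0]]'
python3 - <<'E'
from h import *
home(.0);print(monitor.read_state()['moment'])
E
```

```text
t: 36.38
tcp_pos: [0.5028, -0.0206, 0.1183]
eef_rot: [-0.14, 3.113, -0.011]
force: [-1.2, -0.8, 0.0]
width: 0.176
shift [-0.0011  0.0002  0.002 ] turn [0.0717 0.3314 0.0049] F [-1.2156 -0.7872  0.0452] t 36.3833
[0.0192 0.1606 0.0113]
```

```bash
python3 -m jog '[[[0,0,0],[0,0,0],0.22],[[0,0,0],[0,0,0],0.26],[[0,0,0],[0,0,0],0.35],[[0,0,0],[0,0,0],0.6],[[0,0,0],[0,0,0],1],[[0,0,0],[0,0,0],1],[[0,0,0],[0,0,0],1],[[0,0,0],[0,0,0],1]]' 20
python3 - <<'E'
from h import *
s=monitor.read_state();print(s['tcp_pos'],s['force'],s['width'])
S=cap('side');W=cap('wrist','w34')
cv2.imwrite('pics/s34.png',cv2.resize(S['color'][170:310,130:250,::-1],None,fx=5,fy=5,interpolation=cv2.INTER_CUBIC))
E
```

```text
t: 37.05
tcp_pos: [0.5034, -0.0207, 0.1179]
eef_rot: [-0.139, 3.112, -0.011]
force: [0.1, 0.6, 0.1]
width: 0.998
[ 0.5034 -0.0207  0.1179] [0.1329 0.5536 0.056 ] 0.9981956961931182
```

View pics/s34.png

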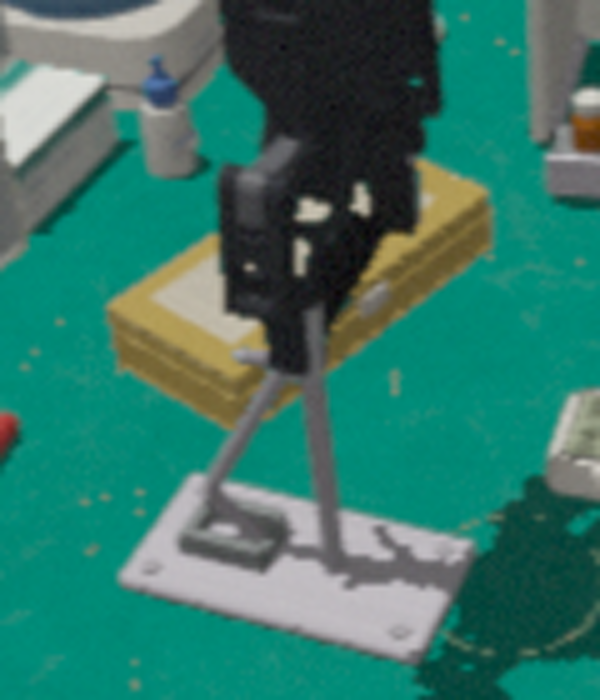

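View pics/w34.png

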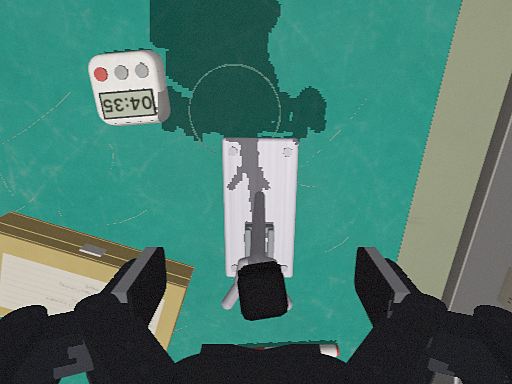

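```bash
python3 -m jog '[[[0,0,0],[0,0,0.01],1],[[0,0,0],[0,0,0.02],1],[[0,0,0],[0,0,0.03],1],[[0,0,0],[0,0,0.03],1],[[0,0,0],[0,0,0.03],1],[[0,0,0],[-0.01,0,0.03],1],[[0,0,0],[-0.02,0,0.02],1],[[0,0,0],[0,0,0],1]]'
python3 - <<'E'
from h import *
S=cap('side','s35f');W=cap('wrist');s=W['s'];print(s['tcp_pos'],s['eef_rot'])
cv2.imwrite('pics/s35.png',cv2.resize(S['color'][170:310,130:250,::-1],None,fx=5,fy=5,interpolation=cv2.INTER_CUBIC))
cv2.imwrite('pics/w35.png',cv2.resize(W['color'][90:260,200:340,::-1],None,fx=4,fy=4,interpolation=cv2.INTER_CUBIC))
for q in (S,W):
  for o,z in (('hook',.175),('hook_tip',.0127)):
    for a in place_of(q,o)[:1]: print(o,a['pixel'],a['confidence'],onz(q,a['pixel'],z))
print('home proj',proj(S,HOME[:3,3]),proj(S,(HOME@TIP)[:3]))
E
```

```text
t: 37.82
tcp_pos: [0.4679, -0.0199, 0.2962]
eef_rot: [-0.14, 3.118, -0.01]
force: [0.5, -0.2, 1.0]
width: 1.0
[ 0.4693 -0.02    0.2944] [-0.1399  3.1174 -0.0096]
hook [223.8, 199.0] 0.93 [ 0.5068 -0.0273  0.175 ]
hook_tip [275.1, 182.1] 0.83 [ 0.5625 -0.0232  0.0127]
hook [210.8, 257.8] 0.62 [ 0.5092 -0.019   0.175 ]
home proj (np.float64(225.96869675331138), np.float64(198.14972767192458)) (np.float64(276.4537191242194), np.float64(176.95473760510535))
```

View pics/s35.png

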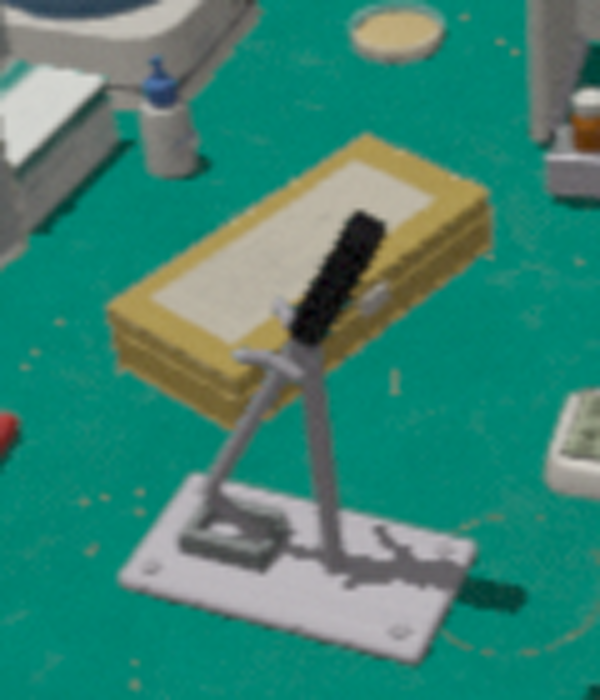

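View pics/w35.png

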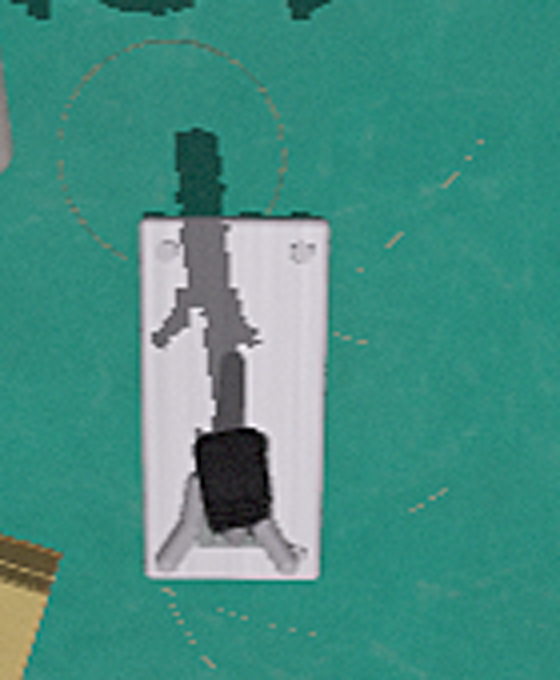

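```bash
python3 - <<'E'
from h import *
S=cap('side')
a=cv2.imread('pics/side0.png')
f=lambda im:cv2.resize(im[255:305,150:215],None,fx=9,fy=9,interpolation=cv2.INTER_CUBIC)
cv2.imwrite('pics/c1.png',f(a));cv2.imwrite('pics/c2.png',f(S['color'][:,:,::-1]))
E
```

```text
(no output)
```

View pics/c1.png

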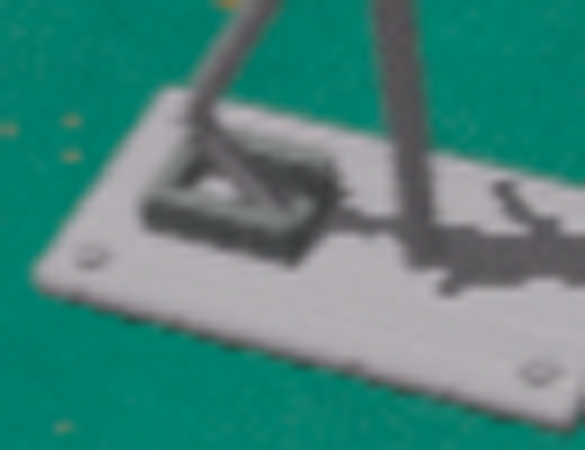

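View pics/c2.png

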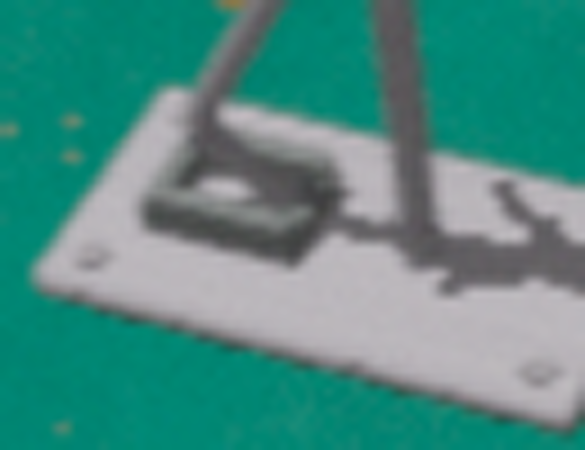

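```bash
python3 -m jog '[[[0,0,0],[0,0.02,0],1],[[0,0,0],[0,0.02,0],1],[[0,0,0],[0,0.02,0],1],[[0,0,0],[0,0.02,0],1],[[0,0,0],[0,0.01,0],1],[[0,0,0],[0,0,0],1],[[0,0,0],[0,0,0],1],[[0,0,0],[0,0,0],1]]'
python3 - <<'E'
from h import *
W=cap('wrist','w36f');s=W['s'];print(s['tcp_pos'],s['eef_rot'],s['qd'])
a=proj(W,[.568,-.018,.0127]);print(a)
r,c=int(a[0]),int(a[1])
g=cv2.resize(W['color'][max(r-40,0):r+40,max(c-50,0):c+50,::-1],None,fx=7,fy=7,interpolation=cv2.INTER_CUBIC)
cv2.imwrite('pics/w36.png',g)
th=np.radians(4.8);o=np.array([.5395,-.018,0])
for a in place_of(W,'hook_tip')[:1]: print(a,onz(W,a['pixel'],.0127))
for a in place_of(W,'stand_foot')[:1]: print(a,onz(W,a['pixel'],.0127))
E
```

```text
t: 38.83
tcp_pos: [0.4651, 0.0724, 0.2755]
eef_rot: [0.137, -3.126, 0.005]
force: [0.3, -0.0, 0.2]
width: 0.999
[0.4651 0.0724 0.2755] [ 0.137  -3.126   0.0055] [-0.0057  0.0088 -0.0083 -0.0025 -0.0105 -0.0069]
(np.float64(216.67980628102262), np.float64(193.1793222757366))
{'pixel': [209.8, 192.7], 'confidence': 0.82} [ 0.5573 -0.019   0.0127]
{'pixel': [216.9, 193.8], 'confidence': 0.71} [ 0.5683 -0.0171  0.0127]
```

View pics/w36.png

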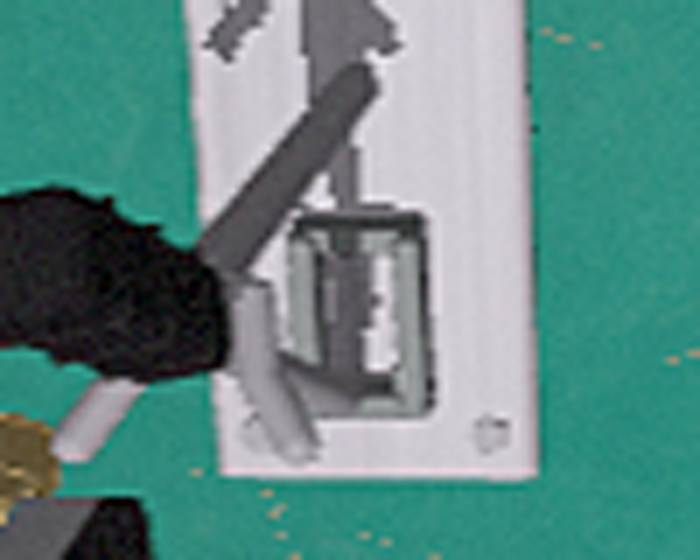

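```bash
python3 - <<'E'
from h import *
W=cap('wrist');S=cap('side')
th0=np.radians(65);c=np.array([-.014,0,-.150]) # bend centre
pts=[np.array([0,0,.035]),np.array([0,0,-.05]),np.array([0,0,-.150])]
for a in np.linspace(0,th0,6)[1:]: pts.append(c+.014*np.array([np.cos(a),0,-np.sin(a)]))
d=np.array([-np.sin(th0),0,-np.cos(th0)]);e=pts[-1]; pts.append(np.array([-.0298,0,-.1728]))
print(e+.020*d,e+.024*d)
ims=[]
for nm,q,(r0,r1,c0,c1,f) in (('w',W,(176,256,143,243,7)),('s',S,(255,305,150,215,9))):
  for roll in (-15,-8,0,8):
    g=cv2.resize(q['color'][r0:r1,c0:c1,::-1],None,fx=f,fy=f,interpolation=cv2.INTER_CUBIC)
    # roll about line fork(-.05)->(tip)
    P0=np.array([0,0,-.05]);P1=P0+np.array([0,0,-1]);
    Rr=R.from_rotvec(np.radians(roll)*np.array([0,0,1]))
    H=HOME
    pp=[]
    for x in pts:
        y=Rr.apply(x); X_=(H@np.r_[y,1])[:3]; a=proj(q,X_); pp.append([int((a[1]-c0)*f),int((a[0]-r0)*f)])
    cv2.polylines(g,[np.array(pp)],False,(0,0,255),1); cv2.putText(g,str(roll),(10,30),0,1,(255,0,0),2)
    cv2.circle(g,tuple(pp[-1]),4,(255,0,255),-1)
    ims.append(cv2.resize(g,(390,280)))
cv2.imwrite('pics/fw.png',np.vstack([np.hstack(ims[:2]),np.hstack(ims[2:4])]));cv2.imwrite('pics/fs.png',np.vstack([np.hstack(ims[4:6]),np.hstack(ims[6:8])]))
E
```

```text
[-0.0262  0.     -0.1711] [-0.0298  0.     -0.1728]
```

View pics/fw.png

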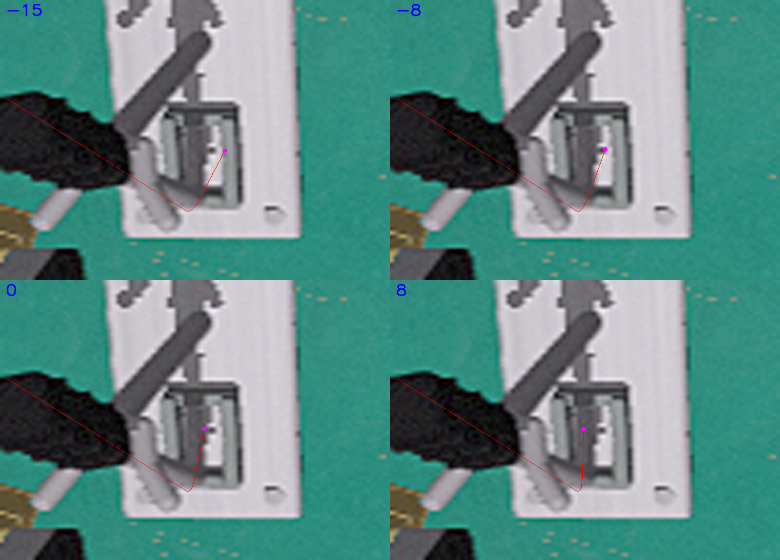

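View pics/fs.png

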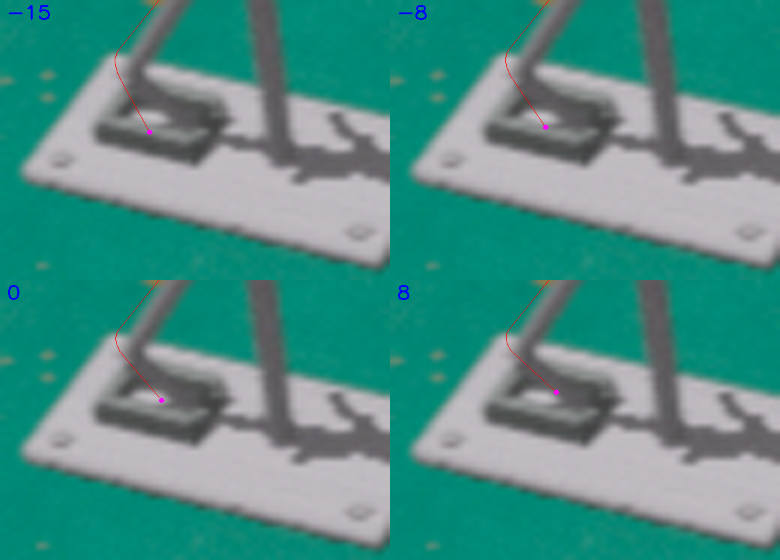

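```bash
python3 - <<'E'
from h import *
W=cv2.imread('pics/w36f.png')
g=W[200:240,172:212].astype(float); g=np.clip((g/140)**.6*255,0,255).astype(np.uint8)
cv2.imwrite('pics/w37.png',cv2.resize(g,None,fx=14,fy=14,interpolation=cv2.INTER_CUBIC))
E
```

```text
(no output)
```

View pics/w37.png

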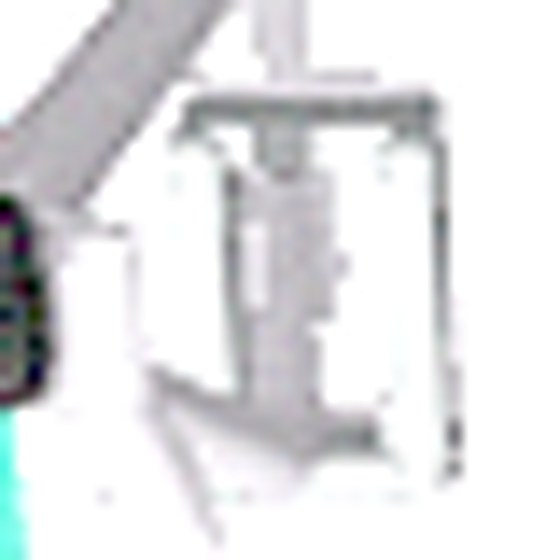

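```bash
python3 - <<'E'
from h import *
S=cap('side','s38');T_=cap('top','t38')
for o,z in (('timer',0),('dropper_a',0),('tray_eye',.025),('bottle',.147),('hook',.175),('hook_tip',.0127)):
  for q in (S,T_):
    for a in place_of(q,o)[:1]: print(o,np.round(a['pixel'],1),round(a['confidence'],2),onz(q,a['pixel'],z))
cv2.imwrite('pics/s38z.png',cv2.resize(S['color'][110:310,140:340,::-1],None,fx=3,fy=3,interpolation=cv2.INTER_CUBIC))
E
```

```text
timer [193.  318.3] 0.63 [ 0.3657 -0.4885  0.    ]
timer [214.7 229.2] 0.89 [ 0.4339 -0.1444  0.    ]
tray_eye [210.3 261.7] 0.88 [ 0.481  -0.3066  0.025 ]
bottle [150.7 273. ] 0.54 [ 0.4971 -0.4292  0.147 ]
bottle [180.4 332.8] 0.6 [ 0.5083 -0.438   0.147 ]
hook [224.5 196.2] 0.93 [ 0.5108 -0.0232  0.175 ]
hook [182.3 179.1] 0.55 [ 0.5047 -0.0196  0.175 ]
hook_tip [273.4 180.7] 0.96 [ 0.5683 -0.0264  0.0127]
hook_tip [182.6 178.2] 0.45 [0.5333 0.0093 0.0127]
```

View pics/s38z.png

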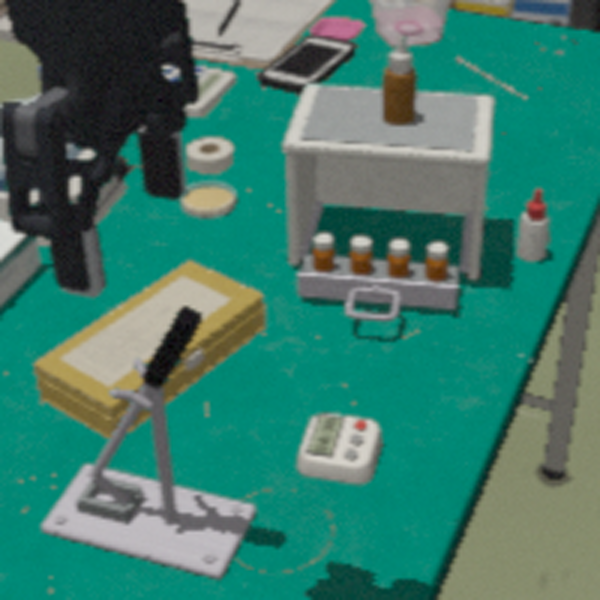

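```bash
python3 -m jog '[[[0,0,0],[0.008,-0.02,0],1],[[0,0,0],[0.01,-0.025,0],1],[[0,0,0],[0.01,-0.025,0],1],[[0,0,0],[0.007,-0.018,0],1],[[0,0,0],[0.002,-0.005,-0.005],1],[[0,0,0],[0,0,-0.02],1],[[0,0,0],[0,0,-0.01],1],[[0,0,0],[0,0,0],1]]' 40
python3 - <<'E'
from h import *
home(.0)
E
```

```text
t: 40.45
tcp_pos: [0.5037, -0.0227, 0.2403]
eef_rot: [0.142, -3.13, 0.003]
force: [-0.3, 0.0, -0.4]
width: 1.002
shift [-0.002   0.0023 -0.12  ] turn [-0.1543 -1.6239 -0.056 ] F [-0.3058  0.0466 -0.3911] t 40.45
```

```bash
python3 -m jog '[[[0,-1,0],[-0.002,0.002,-0.01],1],[[0,-0.4,0],[0,0,-0.02],1],[[0,0,0],[0,0,-0.025],1],[[0,0,0],[0,0,-0.025],1],[[0,0,0],[0,0,-0.018],1],[[0,0,0],[-0.002,0,-0.01],1],[[0,0,0],[0,0,-0.002],1],[[0,0,0],[0,0,0],1]]' 40
python3 - <<'E'
from h import *
home(.0)
E
```

```text
t: 41.12
tcp_pos: [0.4973, -0.0143, 0.1288]
eef_rot: [-0.154, 3.118, -0.001]
force: [-0.4, 0.4, 1.2]
width: 1.0
shift [ 0.0044 -0.0061 -0.0085] turn [-0.2729 -0.0138 -0.5063] F [-0.3839  0.37    1.2084] t 41.1167
```

```bash
python3 -m jog '[[[-0.2,0,-0.5],[0.004,-0.006,-0.003],1],[[0,0,0],[0,0,-0.002],1],[[0,0,0],[0,0,0],1],[[0,0,0],[0,0,0],0.6],[[0,0,0],[0,0,0],0.4],[[0,0,0],[0,0,0],0.3],[[0,0,0],[0,0,0],0.3],[[0,0,0],[0,0,0],0.3]]' 40
python3 - <<'E'
from h import *
home(.0)
W=cap('wrist','w40')
E
```

```text
t: 41.78
tcp_pos: [0.5058, -0.0208, 0.1296]
eef_rot: [-0.14, 3.109, -0.01]
force: [0.3, -0.3, -0.6]
width: 0.308
shift [-0.0041  0.0004 -0.0093] turn [ 0.0289  0.5474 -0.0189] F [ 0.2798 -0.2515 -0.596 ] t 41.7833
```

View pics/w40.png

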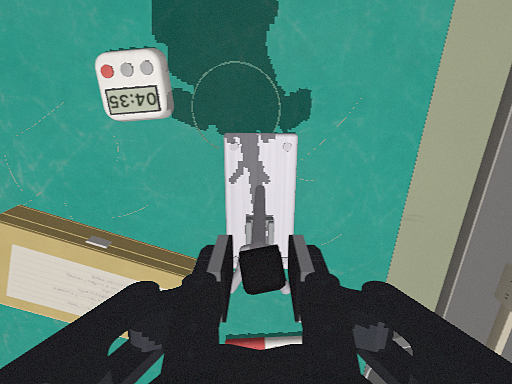

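```bash
python3 -m jog '[[[0,0.4,0],[-0.004,0,-0.005],0.3],[[0,0,0],[0,0,-0.003],0.3],[[0,0,0],[0,0,0],0.24],[[0,0,0],[0,0,0],0],[[0,0,0],[0,0,0],0],[[0,0,0],[0,0,0],0],[[0,0,0],[0,0,0],0],[[0,0,0],[0,0,0],0]]' 40
python3 - <<'E'
from h import *
home(.0);print(monitor.read_state()['width'],monitor.read_state()['moment'])
W=cap('wrist','w41');S=cap('side')
cv2.imwrite('pics/c3.png',cv2.resize(S['color'][255:305,150:215,::-1],None,fx=9,fy=9,interpolation=cv2.INTER_CUBIC))
E
```

```text
t: 42.5
tcp_pos: [0.5022, -0.0208, 0.1208]
eef_rot: [-0.14, 3.115, -0.01]
force: [0.1, -0.6, -0.8]
width: 0.199
shift [-0.0005  0.0004 -0.0005] turn [ 0.0224  0.2132 -0.0221] F [ 0.0768 -0.603  -0.7647] t 42.5
0.19887828114873662 [ 0.0048 -0.1431  0.009 ]
```

View pics/c3.png

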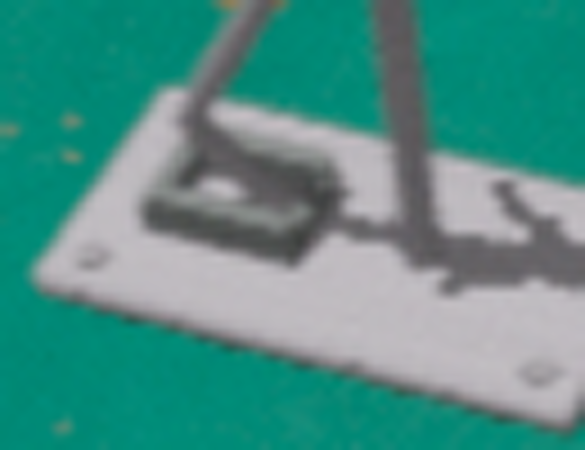

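View pics/w41.png

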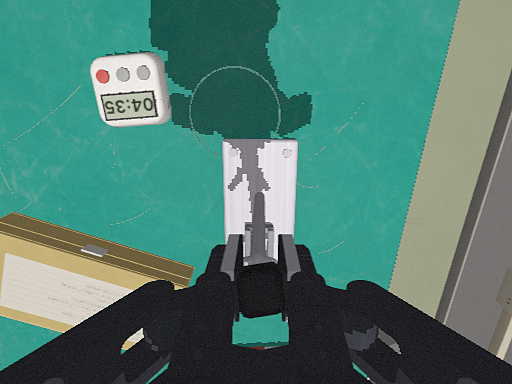

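```bash
python3 -m jog '[[[0,0,0],[0,0,0],0],[[0,0,0],[0,0,0.003],0],[[0,0,0],[0,0,0.003],0],[[0,0,0],[0,0,0.002],0],[[0,0,0],[0,0,0],0],[[0,0,0],[0,0,0],0],[[0,0,0],[0,0,0],0],[[0,0,0],[0,0,0],0]]' 90
python3 - <<'E'
from h import *
home(.0);print(monitor.read_state()['width'],monitor.read_state()['moment'])
S=cap('side')
cv2.imwrite('pics/c4.png',cv2.resize(S['color'][255:305,150:215,::-1],None,fx=9,fy=9,interpolation=cv2.INTER_CUBIC))
E
```

```text
t: 43.27
tcp_pos: [0.5003, -0.0207, 0.1285]
eef_rot: [-0.141, 3.12, -0.009]
force: [0.7, 0.4, -0.7]
width: 0.179
shift [ 0.0014  0.0003 -0.0082] turn [ 0.0057 -0.0461 -0.0203] F [ 0.6539  0.4295 -0.7223] t 43.2667
0.17857394147983338 [0.0392 0.0303 0.0087]
```

View pics/c4.png

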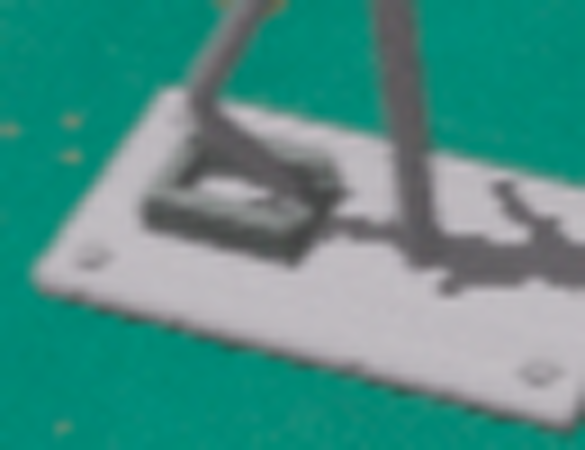

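```bash
python3 -m jog '[[[0,0,0],[0.001,0,-0.003],0],[[0,0,0],[0,0,-0.002],0],[[0,0,0],[0,0,-0.001],0],[[0,0,0],[0,0,-0.0005],0],[[0,0,0],[0,0,0],0],[[0,0,0],[0,0,0],0],[[0,0,0],[0,0,0],0],[[0,0,0],[0,0,0],0]]' 90
python3 - <<'E'
from h import *
home(.0);print(monitor.read_state()['width'],monitor.read_state()['moment'])
S=cap('side')
cv2.imwrite('pics/c5.png',cv2.resize(S['color'][255:305,150:215,::-1],None,fx=9,fy=9,interpolation=cv2.INTER_CUBIC))
E
```

```text
t: 43.98
tcp_pos: [0.5013, -0.0208, 0.1216]
eef_rot: [-0.14, 3.12, -0.01]
force: [0.4, -0.2, -1.3]
width: 0.186
shift [ 0.0004  0.0004 -0.0013] turn [ 0.0299 -0.0433 -0.0166] F [ 0.4238 -0.2498 -1.2868] t 43.9833
0.1862445687543312 [ 0.0076 -0.0373 -0.0152]
```

View pics/c5.png

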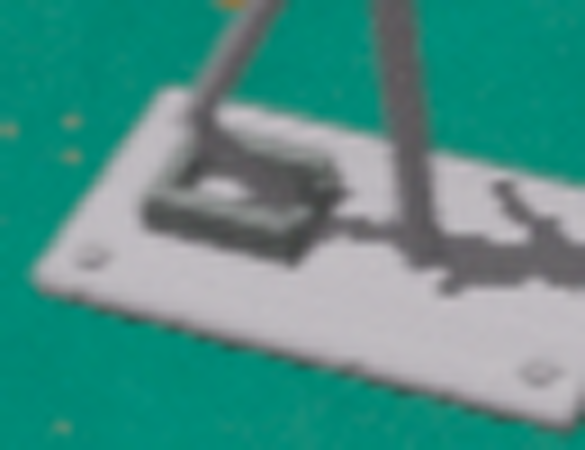

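```bash
python3 - <<'E'
from h import *
W=cap('wrist');S=cap('side')
cv2.imwrite('pics/w42.png',cv2.resize(W['color'][170:330,190:330,::-1],None,fx=4,fy=4,interpolation=cv2.INTER_CUBIC))
a=cv2.imread('pics/w18.png');cv2.imwrite('pics/w18z.png',cv2.resize(a[170:330,190:330],None,fx=4,fy=4,interpolation=cv2.INTER_CUBIC))
a=cv2.imread('pics/side0.png')[200:305,150:250];b=S['color'][200:305,150:250,::-1]
cv2.imwrite('pics/cmp.png',cv2.resize(np.hstack([a,b]),None,fx=4,fy=4,interpolation=cv2.INTER_CUBIC))
E
```

```text
(no output)
```

View pics/w42.png

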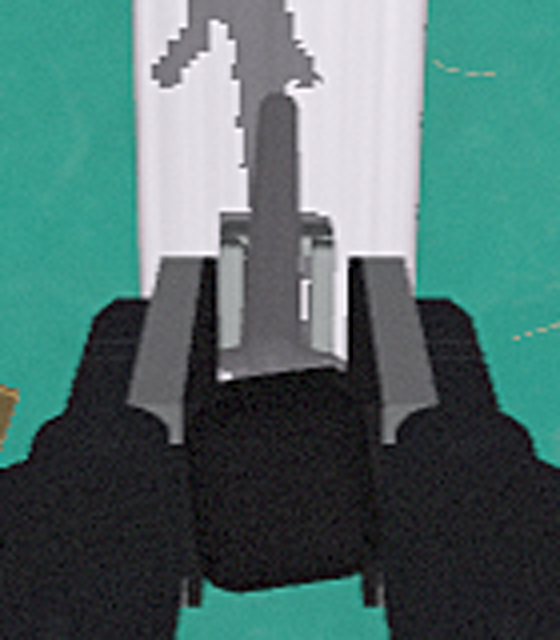

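View pics/cmp.png

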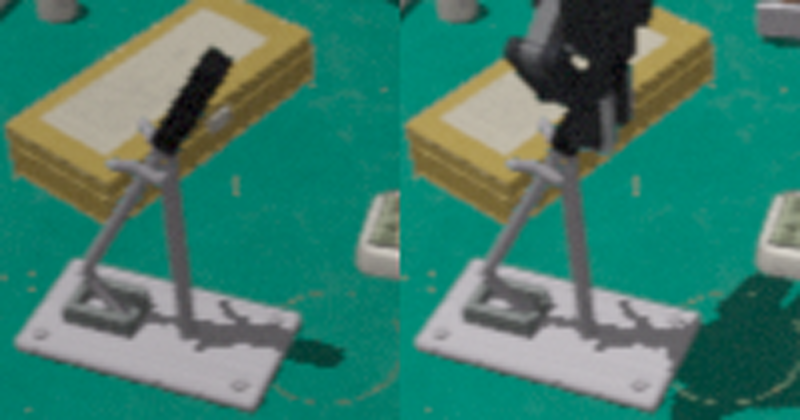

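```bash
python3 -m jog '[[[0,0,0],[0,0,0.005],0],[[0,0,0],[0,0,0.006],0],[[0,0,0],[0,0,0.004],0],[[0,0,0],[0,0,0.002],0],[[0,0,0],[0,0,0],0],[[0,0,0],[0,0,0],0],[[0,0,0],[0,0,0],0],[[0,0,0],[0,0,0],0]]' 110
python3 - <<'E'
from h import *
home(.0);print(monitor.read_state()['width'])
W=cap('wrist');S=cap('side')
cv2.imwrite('pics/w43.png',cv2.resize(W['color'][170:330,190:330,::-1],None,fx=4,fy=4,interpolation=cv2.INTER_CUBIC))
cv2.imwrite('pics/c6.png',cv2.resize(S['color'][245:305,150:215,::-1],None,fx=9,fy=9,interpolation=cv2.INTER_CUBIC))
E
```

```text
t: 44.8
tcp_pos: [0.5015, -0.0208, 0.1408]
eef_rot: [-0.14, 3.119, -0.01]
force: [0.2, 0.7, -0.5]
width: 0.175
shift [ 0.0002  0.0004 -0.0205] turn [ 0.0293 -0.0127 -0.0167] F [ 0.2046  0.6603 -0.5044] t 44.8
0.17518484236434775
```

View pics/w43.png

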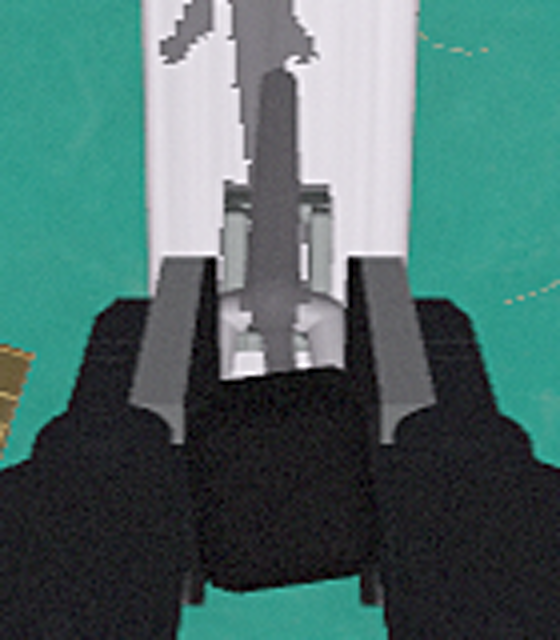

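View pics/c6.png

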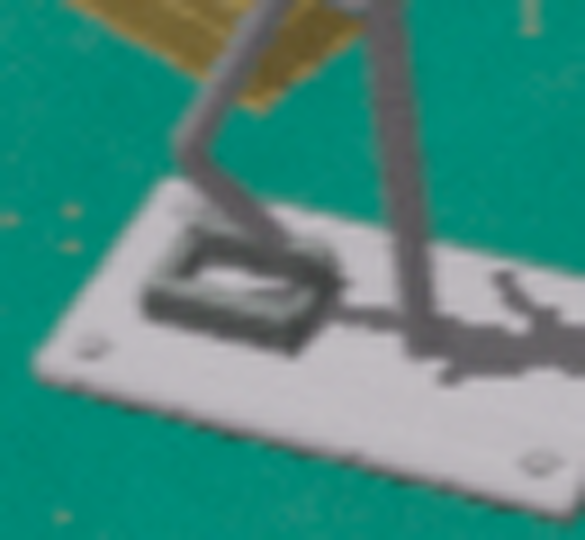

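```bash
python3 -m jog '[[[1.6,0.1,-2.5],[0,0.0015,0],0],[[1.6,0.1,-2.5],[0,0.0015,0],0],[[0,0,0],[0,0,0],0],[[0,0,0],[0,0,0],0],[[0,0,0],[0,0,0],0],[[0,0,0],[0,0,0],0],[[0,0,0],[0,0,0],0],[[0,0,0],[0,0,0],0]]' 110
python3 - <<'E'
from h import *
home(.0);print(monitor.read_state()['width'],monitor.read_state()['tcp_pos'])
W=cap('wrist');S=cap('side')
cv2.imwrite('pics/w44.png',cv2.resize(W['color'][170:330,190:330,::-1],None,fx=4,fy=4,interpolation=cv2.INTER_CUBIC))
cv2.imwrite('pics/c7.png',cv2.resize(S['color'][245:305,150:215,::-1],None,fx=9,fy=9,interpolation=cv2.INTER_CUBIC))
E
```

```text
t: 45.57
tcp_pos: [0.5005, -0.017, 0.1395]
eef_rot: [-0.005, 3.125, 0.078]
force: [0.2, 0.0, -1.1]
width: 0.179
shift [ 0.0012 -0.0034 -0.0192] turn [-3.208  -0.3533  4.9327] F [ 0.2002  0.0013 -1.1103] t 45.5667
0.17902695167066182 [ 0.5005 -0.017   0.1395]
```

View pics/w44.png

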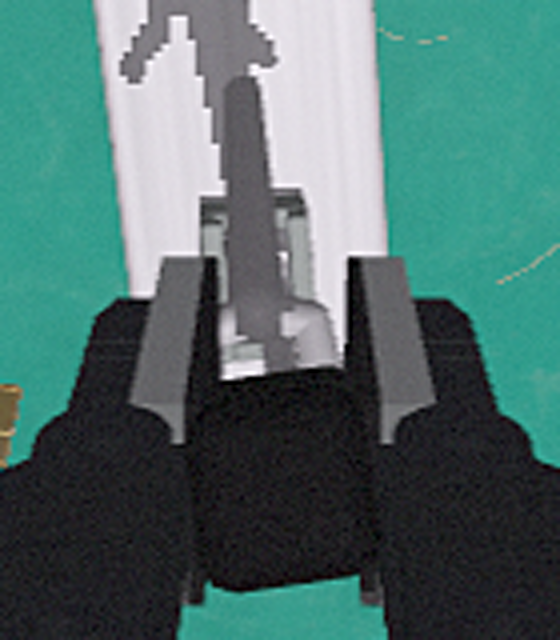

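View pics/c7.png

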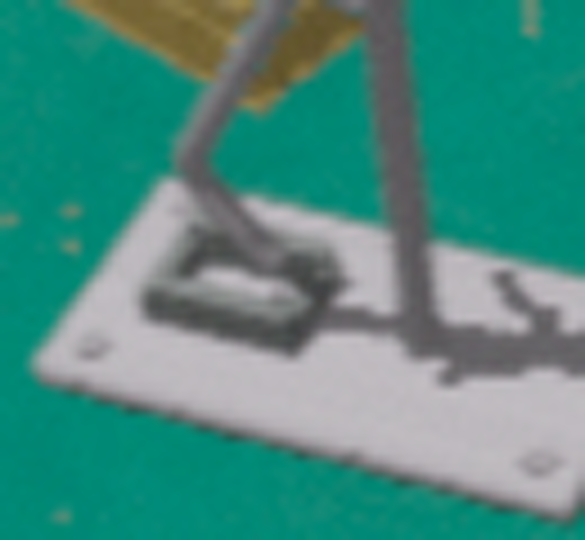

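```bash
python3 -m jog '[[[0,0,0],[-0.001,0,-0.004],0],[[0,0,0],[0,0,-0.003],0],[[0,0,0],[0,0,-0.002],0],[[0,0,0],[0,0,0],0],[[0,0,0],[0,0,0],0],[[0,0,0],[0,0,0],0],[[0,0,0],[0,0,0],0],[[0,0,0],[0,0,0],0]]' 110
python3 - <<'E'
from h import *
s=monitor.read_state();print(s['width'],s['tcp_pos'],s['force'],s['moment'])
S=cap('side')
cv2.imwrite('pics/c8.png',cv2.resize(S['color'][255:305,150:215,::-1],None,fx=9,fy=9,interpolation=cv2.INTER_CUBIC))
E
```

```text
t: 46.33
tcp_pos: [0.4997, -0.0173, 0.1297]
eef_rot: [-0.005, 3.124, 0.076]
force: [0.7, 0.0, -1.5]
width: 0.178
0.17799888311221065 [ 0.4997 -0.0173  0.1297] [ 0.7218  0.0157 -1.4549] [-0.1544  0.0205 -0.0125]
```

View pics/c8.png

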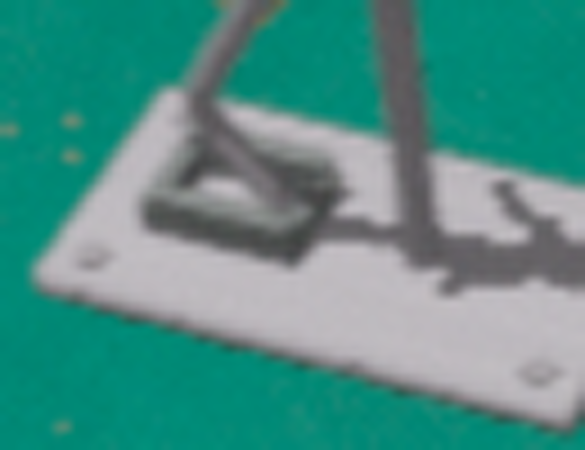

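```bash
python3 -m jog '[[[0,0,0],[0,0,-0.001],0],[[0,0,0],[0,0,-0.001],0],[[0,0,0],[0,0,-0.001],0],[[0,0,0],[0,0,0],0],[[0,0,0],[0,0,0],0],[[0,0,0],[0,0,0],0],[[0,0,0],[0,0,0],0],[[0,0,0],[0,0,0],0]]' 110
python3 - <<'E'
from h import *
s=monitor.read_state();print(s['width'],s['tcp_pos'],s['force'],s['moment'])
S=cap('side')
cv2.imwrite('pics/c9.png',cv2.resize(S['color'][215:305,150:240,::-1],None,fx=6.5,fy=6.5,interpolation=cv2.INTER_CUBIC))
a=cv2.imread('pics/side0.png');cv2.imwrite('pics/c0.png',cv2.resize(a[215:305,150:240],None,fx=6.5,fy=6.5,interpolation=cv2.INTER_CUBIC))
E
```

```text
t: 47.05
tcp_pos: [0.5001, -0.0174, 0.1266]
eef_rot: [-0.005, 3.124, 0.076]
force: [-0.5, -0.1, -0.8]
width: 0.182
0.1823798835737636 [ 0.5001 -0.0174  0.1266] [-0.5235 -0.099  -0.7767] [-0.1236  0.0507  0.012 ]
```

View pics/c9.png

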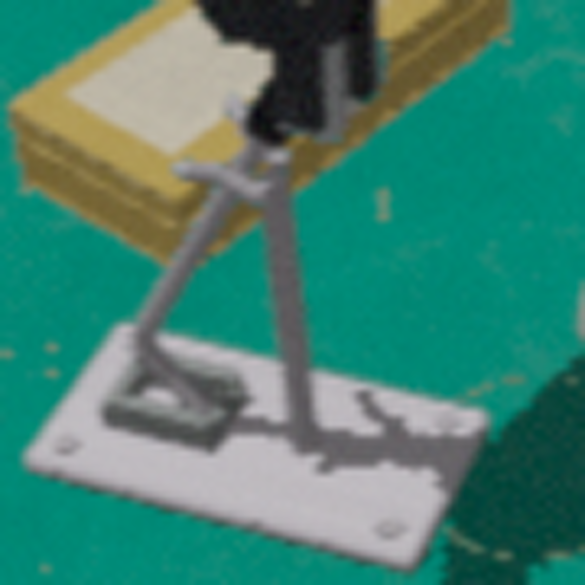

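View pics/c0.png

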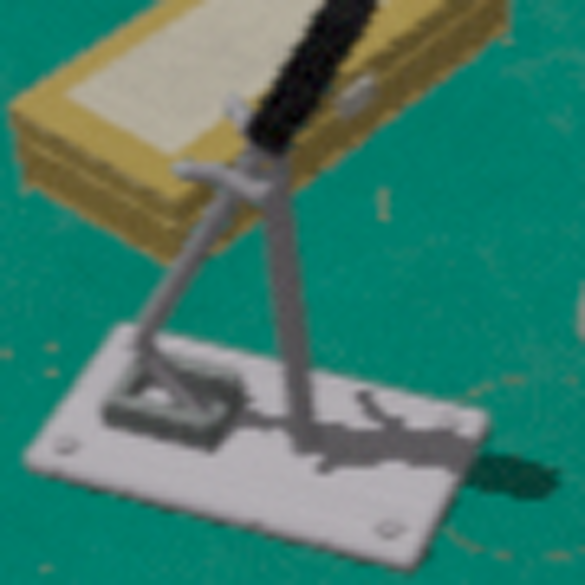

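```bash
python3 -m jog '[[[0,0,0],[0,0,0],0.2],[[0,0,0],[0,0,0],0.22],[[0,0,0],[0,0,0],0.25],[[0,0,0],[0,0,0],0.3],[[0,0,0],[0,0,0],0.4],[[0,0,0],[0,0,0],0.7],[[0,0,0],[0,0,0],1],[[0,0,0],[0,0,0],1]]' 20
python3 - <<'E'
from h import *
s=monitor.read_state();print(s['width'],s['tcp_pos'],s['force'],s['moment'])
S=cap('side')
cv2.imwrite('pics/c10.png',cv2.resize(S['color'][215:305,150:240,::-1],None,fx=6.5,fy=6.5,interpolation=cv2.INTER_CUBIC))
E
```

```text
t: 47.77
tcp_pos: [0.5005, -0.017, 0.1276]
eef_rot: [-0.006, 3.122, 0.077]
force: [-0.4, 1.1, 0.5]
width: 0.81
0.8098068866919662 [ 0.5005 -0.017   0.1276] [-0.365   1.0596  0.5246] [-0.0838 -0.0085 -0.0412]
```

View pics/c10.png

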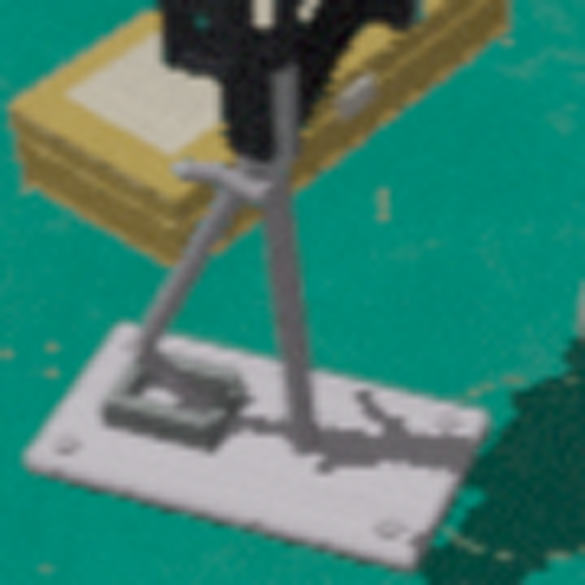

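```bash
python3 -m jog '[[[0,0,0],[0,0,0],1],[[0,0,0],[0,0,0.01],1],[[0,0,0],[0,0,0.02],1],[[0,0,0],[0,0,0.025],1],[[0,0,0],[0,0,0.03],1],[[0,0,0],[0,0,0.03],1],[[0,0,0],[-0.01,0.01,0.03],1],[[0,0,0],[-0.02,0.02,0.01],1]]'
python3 -m jog '[[[0,0,0],[0,0.03,0],1],[[0,0,0],[0,0.03,0],1],[[0,0,0],[0,0.02,0],1],[[0,0,0],[0,0,0],1],[[0,0,0],[0,0,0],1],[[0,0,0],[0,0,0],1],[[0,0,0],[0,0,0],1],[[0,0,0],[0,0,0],1]]'
python3 - <<'E'
from h import *
S=cap('side');W=cap('wrist','w50')
cv2.imwrite('pics/s50.png',cv2.resize(S['color'][110:310,140:340,::-1],None,fx=3,fy=3,interpolation=cv2.INTER_CUBIC))
r,c=map(int,proj(W,[.568,-.018,.0127]));print(r,c)
cv2.imwrite('pics/w50z.png',cv2.resize(W['color'][max(r-45,0):r+40,max(c-55,0):c+50,::-1],None,fx=7,fy=7,interpolation=cv2.INTER_CUBIC))
for q in (S,W):
  for o,z in (('hook',.175),('hook_tip',.0127),('stand_foot',.0127)):
    for a in place_of(q,o)[:1]: print(o,np.round(a['pixel'],1),round(a['confidence'],2),onz(q,a['pixel'],z))
E
```

```text
t: 48.48
tcp_pos: [0.4668, 0.012, 0.2853]
eef_rot: [0.001, 3.132, 0.079]
force: [-1.3, 0.1, 0.6]
width: 1.001
t: 49.15
tcp_pos: [0.4669, 0.0951, 0.2993]
eef_rot: [0.002, 3.113, 0.077]
force: [0.4, -0.4, 0.2]
width: 0.998
208 177
hook [222.6 194.6] 0.97 [ 0.5168 -0.0273  0.175 ]
hook_tip [276.9 181.2] 0.82 [ 0.5615 -0.0176  0.0127]
stand_foot [275.6 179.5] 0.71 [ 0.5672 -0.0196  0.0127]
hook [215.  135.7] 0.73 [ 0.5117 -0.023   0.175 ]
hook_tip [206.  176.1] 0.67 [ 0.5632 -0.0191  0.0127]
stand_foot [213.4 179.2] 0.8 [ 0.5754 -0.0153  0.0127]
```

View pics/s50.png

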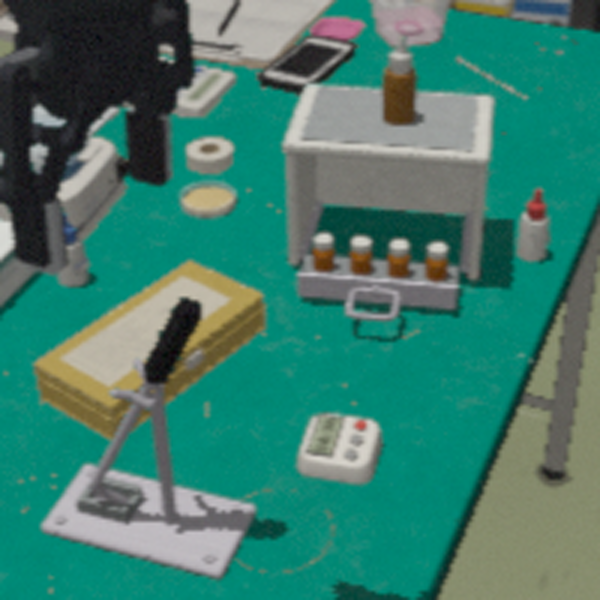

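View pics/w50z.png

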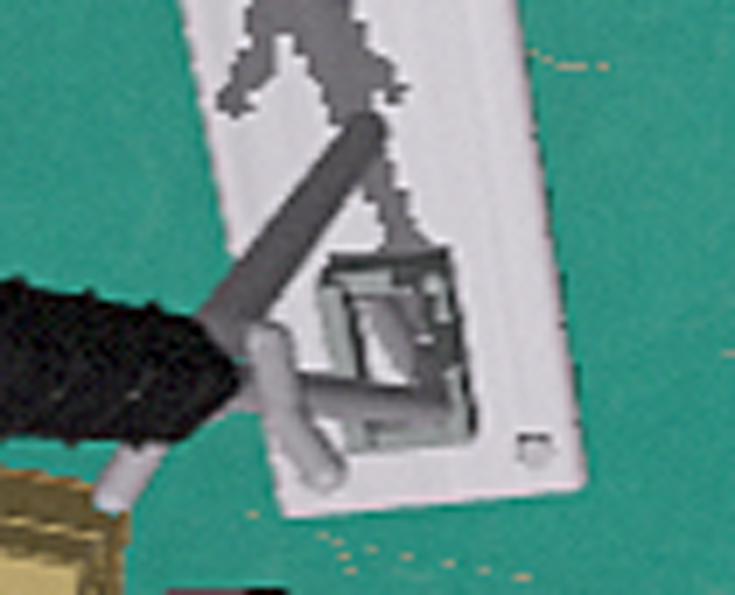

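```bash
python3 - <<'E'
from h import *
S=cap('side')
a=cv2.imread('pics/side0.png')[205:300,150:225];b=cv2.imread('pics/s38.png')[205:300,150:225];c=S['color'][205:300,150:225,::-1]
cv2.imwrite('pics/cmp2.png',cv2.resize(np.hstack([a,b,c]),None,fx=3.5,fy=3.5,interpolation=cv2.INTER_CUBIC))
E
```

```text
(no output)
```

View pics/cmp2.png

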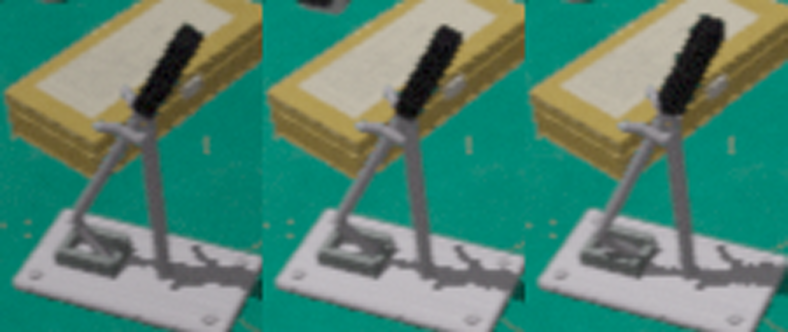

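```bash
python3 -c "
from cell import manip,monitor
print(manip.job_done(), monitor.read_state()['t'])"
```

```text
the job is handed in; nothing more can be done
the job is handed in; nothing more can be done
```

I did all three parts in the order asked and handed the job in at about 50 s. The one flaw is that the hook does not lie quite as it did at the start.

- **Bottle:** it stands upright on the riser board, near the middle. My first grasp missed: the real fingertips sit about 3 to 4 cm behind the reported TCP, so the fingers closed on the nozzle. I corrected for that and the second grasp held.
- **Tray:** the hook caught the eye and drew the tray until it met the stop, with the force rising to about 19 N along the pull and 19 N downward. The eye measured 0.10 to 0.12 m from where it began, and the tray is still out in the last picture. In the pictures the gripper stayed off both the riser and the tray.
- **Hook:** it is back in the stand with the tip inside the foot pocket and the shaft in the fork, and the gripper is clear. It does not match its starting pose exactly:
  - After the first release it rolled about 8 degrees, and the tip came to rest against a pocket wall.
  - I gripped it again, squared it and let go, but it rolled again, a little further. The handle is now a few degrees steeper and about 5 to 7 mm off home by the detector.
  - I left it there rather than risk the time limit with a third try.
- **Timer and other bottles:** they stand where they were in the last side picture. In the last check before the hook was gripped again, the top camera placed the timer within 4 mm of its start. The side camera's timer detection had landed on the red-capped bottle, so I disregarded it.

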